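# Put the bar tools away in a blocked drawer

## Robot

A 6-joint arm with a two-finger parallel gripper is mounted at the origin on a cart in front of the work surface, level with it; the furniture and walls round the work are solid. World frame = base frame: x ahead of the robot, y to its left, z up, the work surface at z = 0. Lengths are in m, angles in rad, forces in N, time in s.
With the tool pointing down it reaches from about 0.325 to 1 m from the base axis. Payload 5.1 kg.
Tool frame: the origin (TCP) lies at the very end of the fingers, on their centre line; the grasp point (between the pads) lies 19 mm behind it; z points along the fingers, y is the direction in which the jaws open and shut (so a half turn about z gives the same grasp; the last joint's range is limited). The gripper opens to 85 mm and grips with 20 to 120 N. Pads are 22 mm wide; open, the fingers measure 114 mm over their backs; the gripper's body (76 mm by 85 mm) begins 54 mm behind the grasp point. The pads swing forward as they close: fully open they stand 13 mm farther back than shut.
Start: joints at [-1.2, 0.124, 1.65, -0, 1.367, -0.083], TCP at [0.285, -0.584, 0.231] pointing down, gripper open.
Joint ranges: [-2.61, 2.61], [-1.02, 2.33], [0.03, 2.71], [-1.35, 4.49], [0.32, 2.68], [-2.91, 2.91]. Speed limits (rad/s): [2.57, 2.57, 3.14, 3.14, 3.14, 3.14].

## Interface

Orientations are given as a unit quaternion [w, x, y, z].
In Python, from cell import * gives the robot as it stands. The module is installed in compiled form; this text tells all that it offers.
- The arm moves only by the tool apply_moves, never from a script. Its argument "commands" is a list of rows, each an object of numbers: "tx", "ty", "tz": the shift along the tool's x, y, z in mm; "ax", "ay", "az": the turn, a rotation vector about the tool's x, y, z in rad; "fingers": the opening, from 0 (shut) to 1 (fully open). A call has 1 to 12 rows; each row is the pose to reach, as a shift and turn from the pose measured when the call began, along the tool's axes at that moment; what a row does not reach only later rows make up. A row lasts 1/12 s, in which the tool goes at most 41.7 mm and 7.16 degrees, less where a joint would pass 70% of its speed; a pose out of reach is approached as far as the arm can. A call with a gripper value outside its range is refused whole. The fingers move at their own pace and stop on an object; "squeeze" is the grip in N (left out, the last holds). Time passes only in rows, so rows that repeat a pose let the fingers close. It gives the time, the measured TCP pose, the force and the opening at its end, in the units of the state.
- read_state(): the state, without advancing time (a new reading comes with each control period).
- get_image(name): name is "scene" or "top"; returns a dict with "image" (400x640x3 uint8, blue, green, red), "z_map" (400x640 float32, m along the optical axis (not along the pixel's ray), 0 where there is no reading), "camera_matrix" (3x3 intrinsics, pixels), "R" (3x3) and "t" (3): a world point X has camera coordinates R X + t. Camera axes: x right, y down, z forward; pixel columns grow to the right and rows downward; lengths in m; the calibration is good to about 2 mm. A picture is of the moment at which its call begins.
- finish_job(): hands the job in, once; it reports no verdict.
Trained networks look in the newest picture that a camera, given by its name, has taken for a name from the list of things; names that differ only in an ending like _2 or _b are one class to them, and where a whole thing is asked for, a point or a joint stands for the part that bears it (a point fixed in the world has none). Each returns a list of dicts, best first, with "p" (0 to 1); they miss things now and then, are a little off and sometimes report something else, mostly with a low value. They report only what shows in the picture. A call takes as long as a camera call. They do not tell look-alikes from the thing itself.
- spot_in(thing, camera): "xy" ([column, row] in pixels, amid what is visible of it).
- landmark_of(thing, camera): "xy" ([column, row] in pixels: a listed point, or the origin of a listed thing).
The state is a dict: "time_s": time; "q": joint angles; "dq": joint speeds; "effort": joint torques, N m; "tcp_pos": TCP position; "ee_rot": TCP orientation; "contact_force": force on the tool from outside, world axes, zero at the start; "torque": the same for the moment, N m; "grip_width": finger opening in m.
Only numpy, scipy, OpenCV 4.12 (cv2) and the standard library are available. Lean on these libraries where they do the work, as an engineer would, in place of code of your own. Each camera call takes 0.05 s, during which the arm holds its last target.

## Task

Please tidy the home bar: the cocktail shaker stands in the way of the walnut organiser's drawer, so first stand it upright in the middle of the lone slate coaster on the worktop, and move any small dropper bottle that also blocks the drawer. Then pull the drawer well open, lay the bottle opener and the little walnut pick box in it and push the drawer fully home. Stand every dropper bottle upright on the narrow raised ledge along the back of the organiser's top; leave the jigger, the tumbler and the corkscrew where they are, and if something gets knocked aside, put it right.

Things in the scene. Friction and masses are not known exactly. Their poses are not given: they have to be found in the camera images.
- organiser: Fixed walnut bar organiser, 190 deep (x) x 340 wide (y), 85 high, on the right of the worktop, drawer facing about to the robot's left. Origin: centre of its underside; -x points out of the drawer front (the way it opens; front face at x = -95 mm when shut), z up. The bottle ledge stands on the back part of its top; the back panel behind that rises to z = 135 mm.
- ledge (a point): Centre of the top of the bottle ledge on the organiser (axes as the organiser's), 103 mm above the worktop. The ledge is 62 mm deep (x = -31 mm, front edge with brass strip, to x = +31 mm, back panel, 32 mm higher) and 328 mm long (y = -164 to +164 mm). The wall shelf above the back of the worktop begins at world x = 0.623 m, its underside 442 mm up: keep the wrist clear of it.
- drawer (a joint): Slide of the drawer, m: 0 fully home, 0.145 fully open (moves along the organiser's -x). Smooth, about 1.5 N of friction, stays where it is left. It may start a few mm ajar.
- drawer_handle (a point): Middle of the drawer's brass bar handle: round bar 10 mm thick, 110 mm long along the organiser's y, 62 mm above the worktop, 40 mm in front of the drawer front (35 mm free behind it), on two posts 45 mm to each side. Moves with the drawer; axes as the organiser's. Can be gripped from above, fingers closing along the organiser's x.
- drawer_floor (a point): Centre of the drawer's inner floor, 20 mm above the worktop; moves with the drawer; axes as the organiser's. Inner space x = -73 to +73 mm, y = -148 to +148 mm; side and rear walls 36 mm high, front plate 53 mm; 54 mm clear under the organiser's top board. Fully open, x = -73 to +58 mm is open to the sky.
- shaker: Steel cocktail shaker, 217 tall, body 66-68 mm across up to 178 mm, its round cap 40 mm across from 179 to 217 mm (fixed: lift the shaker by it). 0.38 kg. Origin: centre of its underside, z up its axis. Starts upright in front of the drawer, in its way.
- coaster: Loose square slate coaster, 92 x 92 x 8 mm, lying by itself in the middle of the worktop, to the left of the organiser's drawer; the other two slate coasters are a stack farther back and are not used. Origin: centre of its underside, so the shaker's underside comes to 8 mm above it.
- opener: Flat bar bottle opener with a blue grip, 154 mm long (its y) x 45 mm wide (its x), 8 mm thick; the grip, 36 mm wide and 8 mm thick, reaches from y = -11 to +77 mm, the rest is a steel plate 44 mm wide between z = 2 and 5 mm. 0.09 kg. Origin: centre of its underside. Lies flat on the worktop.
- pick_box: Small walnut box with a brass clasp, 52-58 mm (its x) x 96 mm (its y) x 39 mm high, its lid fixed shut. 0.12 kg. Origin: centre of its underside.
- jigger: Steel double-cone jigger, 44 mm across, 88 tall, standing. Bystander, leave alone. Origin: centre of its underside.
- tumbler: Stemless green glass tumbler, 84 mm across, 106 tall, standing. Bystander, leave alone. Origin: centre of its underside.
- corkscrew: Steel wing corkscrew, 41 x 64 mm, 166 tall, standing. Bystander, leave alone. Origin: centre of its underside.
- bottle_1: Small glass dropper bottle, 48 mm body (radius 23.5 mm) up to 76 mm, then the 25 mm neck and black dropper cap up to about 120 mm, a slimmer rubber bulb above; 142 tall, 0.19 kg, amber contents. Origin: centre of its underside. May be absent; may stand in the drawer's way.
- bottle_2: Small glass dropper bottle, 43 mm body (radius 21 mm) up to 68 mm, then the 25 mm neck and black dropper cap up to about 110 mm, a slimmer rubber bulb above; 132 tall, 0.16 kg, greenish contents. Origin: centre of its underside. May be absent; may stand in the drawer's way.
- bottle_3: Small glass dropper bottle, 48 mm body (radius 23.5 mm) up to 76 mm, then the 25 mm neck and black dropper cap up to about 120 mm, a slimmer rubber bulb above; 142 tall, 0.19 kg, amber contents. Origin: centre of its underside. May be absent; may stand in the drawer's way.
- bottle_4: Small glass dropper bottle, 43 mm body (radius 21 mm) up to 68 mm, then the 25 mm neck and black dropper cap up to about 110 mm, a slimmer rubber bulb above; 132 tall, 0.16 kg, greenish contents. Origin: centre of its underside. May be absent; may stand in the drawer's way.
Mind the look-alikes: they are no part of the job. Leave any blue or pink look-alike of the bottle_4 alone.

How it is judged:
On the way, in this order (a step that is already met when the one before it is completed fails the run):
1. the shaker stands upright on the lone coaster, clear of the drawer (horizontal distance between shaker and coaster below 0.02 m and z of shaker in the frame of coaster between 0.003 and 0.013 m and angle between shaker's own z axis and vertical below 0.08 rad and linear speed of shaker below 0.02 m/s), for 0.2 s.
2. then the drawer is pulled open by at least 100 mm (value of joint drawer above 0.1 m), for 0.2 s.
3. then the drawer is pushed fully home with the opener and the pick box in it (value of joint drawer below 0.006 m and x of opener in the frame of drawer_floor between -0.073 and 0.073 m and y of opener in the frame of drawer_floor between -0.148 and 0.148 m and z of opener in the frame of drawer_floor between -0.006 and 0.045 m and x of pick_box in the frame of drawer_floor between -0.073 and 0.073 m and y of pick_box in the frame of drawer_floor between -0.148 and 0.148 m and z of pick_box in the frame of drawer_floor between -0.006 and 0.045 m), for 0.2 s.
At the end, for the whole second after the job is handed in: Shaker upright and still on the coaster, within 20 mm of its centre; drawer home (under 6 mm open) with opener and pick box inside; every dropper bottle present upright (within 0.1 rad) and still on the ledge, its axis within 22 mm of the ledge's centre line (all of step 1 and all of step 3 and x of bottle_1 in the frame of ledge between -0.022 and 0.022 m and y of bottle_1 in the frame of ledge between -0.155 and 0.155 m and z of bottle_1 in the frame of ledge between -0.007 and 0.008 m and angle between each of bottle_1, bottle_2, bottle_3, bottle_4's own z axis and vertical below 0.1 rad and linear speed of each of bottle_1, bottle_2, bottle_3, bottle_4 below 0.02 m/s and x of bottle_2 in the frame of ledge between -0.022 and 0.022 m and y of bottle_2 in the frame of ledge between -0.155 and 0.155 m and z of bottle_2 in the frame of ledge between -0.007 and 0.008 m and x of bottle_3 in the frame of ledge between -0.022 and 0.022 m and y of bottle_3 in the frame of ledge between -0.155 and 0.155 m and z of bottle_3 in the frame of ledge between -0.007 and 0.008 m and x of bottle_4 in the frame of ledge between -0.022 and 0.022 m and y of bottle_4 in the frame of ledge between -0.155 and 0.155 m and z of bottle_4 in the frame of ledge between -0.007 and 0.008 m); the robot touches nothing.
It fails at once if the jigger, the tumbler or the corkscrew is pushed more than 40 mm or tipped (distance of any of jigger, tumbler, corkscrew from where it was at the start of the episode above 0.04 m or angle between any of jigger, tumbler, corkscrew's own z axis and vertical above 0.5 rad).
Of bottle_1, bottle_2, bottle_3, bottle_4 only 2 to 4 are there at a start; the rules pass over those that are not, and their reading is None.
At some moment in a run one of opener, pick_box may be knocked a few centimetres aside while the robot is not near it.
It also fails if it takes over 210 s, if anything falls off the work surface, if the arm or the gripper's body presses on something with over 40 N, if the wrist force passes 120 N, or if a joint passes its speed limit or range.

## Working session

There is one attempt and no reset: what is moved stays moved. The work goes in short steps, Python scripts to look and compute and a tool call to move; the robot and the scene stay as the last step left them, time stands still between calls to the robot, and variables do not carry over. Pictures are saved under pics/ and viewed, and the job is handed in when it is done.

Besides the shell and the picture viewer there is one more tool, called after "Call:" as name(argument=value, ...) on one line, values as JSON. apply_moves: Moves the arm, as the interface text tells. Its arguments: {"type":"object","properties":{"commands":{"type":"array"},"squeeze":{"type":"number"}},"required":["commands"]}

```bash
mkdir -p pics
cat > h.py <<'E'
from cell import *
import numpy as np, cv2
def grab(cam,name=None):
    d=get_image(cam)
    if name: cv2.imwrite('pics/'+name,d['image'])
    return d
def ray(d,uv):
    K=d['camera_matrix'];R=d['R'];t=d['t']
    c=-R.T@t
    v=R.T@np.linalg.solve(K,np.array([uv[0],uv[1],1.]))
    return c,v
def at_z(d,uv,z):
    c,v=ray(d,uv); return c+v*(z-c[2])/v[2]
def pt(d,uv):
    u,v=int(round(uv[0])),int(round(uv[1]))
    z=d['z_map'][v,u]; c,r=ray(d,uv); return c+r*z
def cloud(d):
    h,w=d['z_map'].shape
    uu,vv=np.meshgrid(np.arange(w),np.arange(h))
    p=np.stack([uu,vv,np.ones_like(uu)],-1).reshape(-1,3)@np.linalg.inv(d['camera_matrix']).T*d['z_map'].reshape(-1,1)
    return ((p-d['t'])@d['R']).reshape(h,w,3)
E
python3 - <<'E'
from h import *
s=read_state(); print(s)
for c in ['scene','top']:
    d=grab(c,c+'0.png'); print(c,-d['R'].T@d['t'])
    for th in ['shaker','coaster','opener','pick_box','jigger','tumbler','corkscrew','bottle_1','bottle_2','drawer_handle','ledge','organiser']:
        try:
            print(th,[(np.round(r['xy']).tolist(),round(r['p'],2)) for r in landmark_of(th,c)][:7])
        except Exception as e: print(th,e)
print(read_state()['time_s'])
E
```

```text
{'time_s': 0.0, 'q': array([-1.19961996e+00,  1.24525405e-01,  1.65165910e+00, -1.51580811e-05,
        1.36748866e+00, -8.25929596e-02]), 'dq': array([ 0.00069635, -0.00105674,  0.00103534,  0.0012842 ,  0.00286207,
       -0.00014016]), 'effort': array([-3.81157115e-04, -4.23618650e+01, -3.65451944e+01, -1.55911366e-04,
        6.89477543e-03, -2.63123138e-05]), 'tcp_pos': array([ 0.28468712, -0.58367087,  0.23004868]), 'ee_rot': array([-1.02837976e-03,  9.74371023e-01,  2.24944499e-01, -1.56924404e-04]), 'contact_force': array([ 0.31843494, -0.5071903 , -0.23361382]), 'torque': array([ 0.00347496, -0.00297575, -0.0007061 ]), 'grip_width': 0.08536700729522322}
scene [-0.5508671   0.6119225   0.69808916]
shaker []
coaster [([244.0, 265.0], 0.9)]
opener []
pick_box [([275.0, 236.0], 0.91), ([303.0, 252.0], 0.3)]
jigger [([262.0, 218.0], 0.59)]
tumbler [([236.0, 223.0], 0.9), ([229.0, 248.0], 0.44)]
corkscrew [([292.0, 206.0], 0.94)]
bottle_1 [([187.0, 280.0], 0.9), ([190.0, 257.0], 0.73), ([226.0, 251.0], 0.71), ([344.0, 214.0], 0.7), ([312.0, 222.0], 0.7), ([301.0, 274.0], 0.6)]
bot
[... 290 characters left out ...]
([255.0, 198.0], 0.82)]
opener [([296.0, 227.0], 0.56)]
pick_box [([299.0, 195.0], 0.78), ([350.0, 247.0], 0.54), ([235.0, 164.0], 0.47)]
jigger [([323.0, 167.0], 0.72)]
tumbler [([304.0, 149.0], 0.69), ([296.0, 192.0], 0.57)]
corkscrew [([356.0, 173.0], 0.75), ([238.0, 163.0], 0.39)]
bottle_1 [([219.0, 178.0], 0.8), ([266.0, 168.0], 0.72), ([338.0, 202.0], 0.72), ([235.0, 160.0], 0.64), ([361.0, 221.0], 0.58), ([268.0, 242.0], 0.44)]
bottle_2 [([219.0, 178.0], 0.8), ([266.0, 168.0], 0.72), ([338.0, 202.0], 0.72), ([235.0, 160.0], 0.64), ([361.0, 221.0], 0.58), ([268.0, 242.0], 0.44)]
drawer_handle [([372.0, 246.0], 0.88)]
ledge [([429.0, 274.0], 0.95)]
organiser [([408.0, 273.0], 0.88)]
1.3
```

Run:
```python
import cv2
a=cv2.imread('pics/scene0.png');cv2.imwrite('pics/scene0c.png',cv2.resize(a[150:400,120:520],(800,500),interpolation=cv2.INTER_CUBIC))
a=cv2.imread('pics/top0.png');cv2.imwrite('pics/top0c.png',cv2.resize(a[110:350,180:500],(800,600),interpolation=cv2.INTER_CUBIC))
```

```text
(no output)
```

View pics/scene0c.png

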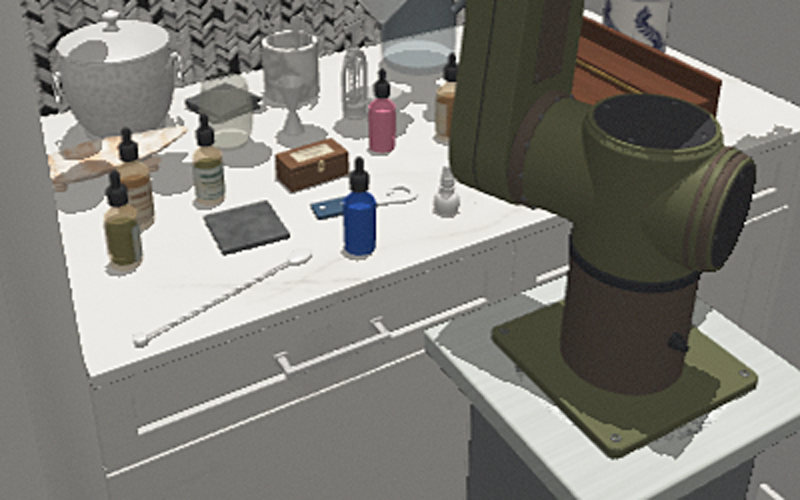

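View pics/top0c.png

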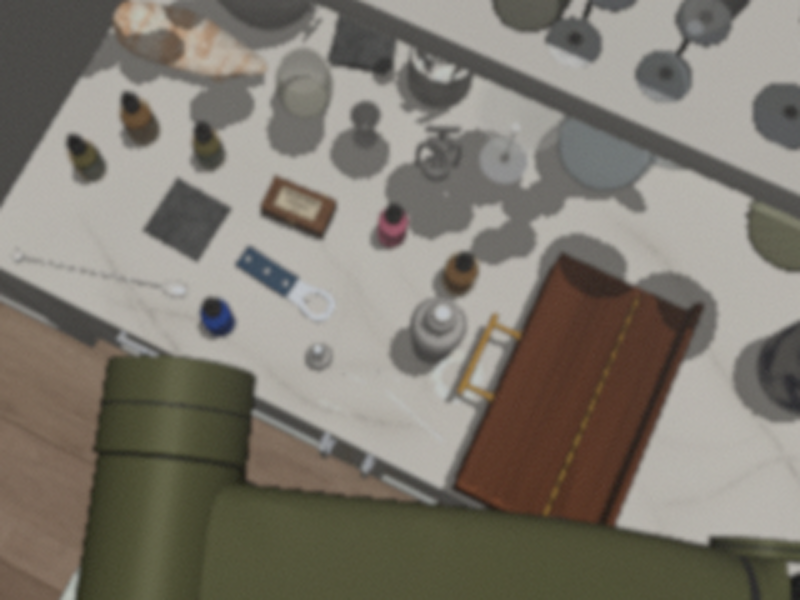

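Run:
```python
from h import *
t=grab('top');s=grab('scene')
np.set_printoptions(precision=4,suppress=True)
def lm(th,c,d,z):
    for r in landmark_of(th,c): print(th,c,np.round(r['xy']),round(r['p'],2),at_z(d,r['xy'],z)[:2])
for th,z in [('shaker',0),('coaster',0),('opener',0),('pick_box',0),('jigger',0),('tumbler',0),('corkscrew',0),('bottle_1',0),('drawer_handle',.062),('ledge',.103),('organiser',0)]:
    lm(th,'top',t,z); lm(th,'scene',s,z)
# height map top
C=cloud(t)
Z=C[...,2]; v=t['z_map']>0
np.save('C0.npy',C)
# rasterise seg by heights
img=np.clip(Z/0.25*255,0,255).astype(np.uint8); img[~v]=0
cv2.imwrite('pics/hz.png',cv2.resize(cv2.applyColorMap(img,cv2.COLORMAP_JET)[110:350,180:500],(800,600),interpolation=cv2.INTER_NEAREST))
# brass strip
hsv=cv2.cvtColor(t['image'],cv2.COLOR_BGR2HSV)
m=(Z>0.12)&(Z<0.15)&v
ys,xs=np.nonzero(m); 
print(read_state()['time_s'])
```

```text
shaker top [350. 248.] 0.93 [ 0.428  -0.1241]
shaker scene [274. 236.] 0.48 [0.5346 0.1218]
coaster top [254. 194.] 0.57 [0.4538 0.2656]
coaster scene [242. 264.] 0.77 [0.444 0.259]
opener top [296. 228.] 0.7 [0.4091 0.0763]
opener scene [300. 250.] 0.55 [0.4251 0.0925]
pick_box top [298. 194.] 0.64 [0.5234 0.1252]
pick_box scene [275. 238.] 0.69 [0.5231 0.1227]
jigger top [327. 166.] 0.59 [0.6629 0.08  ]
tumbler top [302. 150.] 0.72 [0.6798 0.191 ]
tumbler top [349. 250.] 0.38 [ 0.4221 -0.1246]
tumbler scene [237. 223.] 0.83 [0.6616 0.1873]
corkscrew top [354. 177.] 0.61 [ 0.6687 -0.0256]
corkscrew scene [294. 206.] 0.92 [ 0.6761 -0.0223]
bottle_1 top [236. 163.] 0.81 [0.5282 0.3808]
bottle_1 top [365. 225.] 0.77 [ 0.5264 -0.1358]
bottle_1 top [266. 169.] 0.69 [0.5573 0.2723]
bottle_1 top [338. 203.] 0.57 [ 0.5542 -0.0164]
bottle_1 top [217. 176.] 0.48 [0.453  0.4193]
bottle_1 top [269. 240.] 0.44 [0.3303 0.1407]
bottle_1 top [350. 247.] 0.22 [ 0.4322 -0.124 ]
bottle_1 scene [186. 260.] 0.94 [0.538  0.3841]
bottle_1 scene [344. 214.] 0.87 [ 0.5459 -0.1336]
bottle_1 scene [310. 224.] 0.74 [ 0.5438 -0.0067]
bottle_1 scene [226. 249.] 0.64 [0.5334 0.27  ]
bottle_1 scene [300. 253.] 0.63 [0.4132 0.0999]
bottle_1 scene [299. 276.] 0.6 [0.3189 0.1528]
bottle_1 scene [428. 182.] 0.37 [ 0.6068 -0.5513]
drawer_handle top [372. 249.] 0.64 [ 0.4445 -0.1924]
drawer_handle scene [190. 258.] 0.27 [0.4432 0.3932]
ledge top [427. 277.] 0.7 [ 0.4333 -0.385 ]
ledge top [255. 197.] 0.66 [0.4248 0.2304]
ledge scene [429. 181.] 0.69 [ 0.4383 -0.3868]
organiser top [409. 271.] 0.66 [ 0.4446 -0.3383]
organiser scene [185. 279.] 0.63 [0.4524 0.4111]
organiser scene [343. 214.] 0.35 [ 0.5535 -0.1343]
2.5
```

View pics/hz.png

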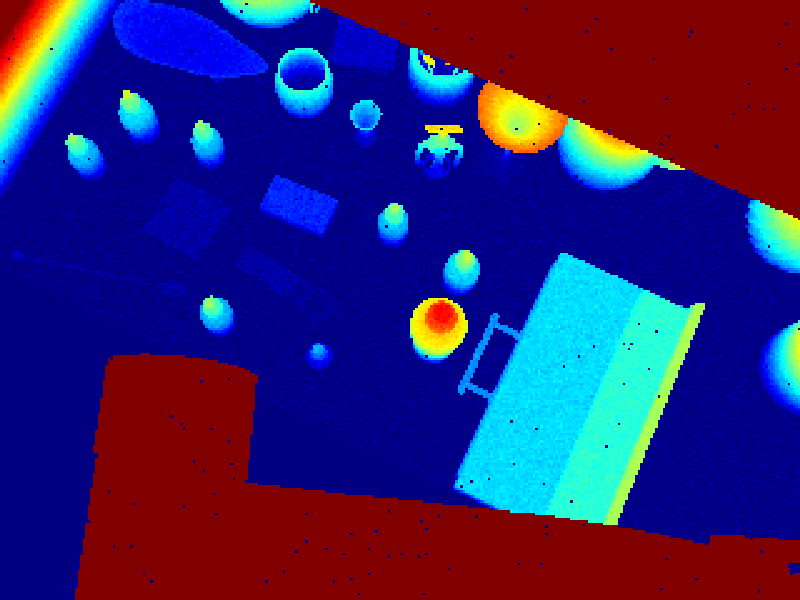

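```bash
cat >> h.py <<'E'
from scipy.optimize import least_squares
def circ(P,r):
    # fit centre of known-radius outline to xy pts on a cylinder surface (visible side), robust
    f=lambda c: np.hypot(P[:,0]-c[0],P[:,1]-c[1])-r
    return least_squares(f,P[:,:2].mean(0),loss='soft_l1',f_scale=.002)
def topc(C,xy,r=.04,zmin=.05,band=.012):
    m=(np.hypot(C[...,0]-xy[0],C[...,1]-xy[1])<r)&(C[...,2]>zmin)&(C[...,2]<.3)
    P=C[m]; zt=np.percentile(P[:,2],98); T=P[P[:,2]>zt-band]
    return (T[:,:2].max(0)+T[:,:2].min(0))/2, T[:,:2].mean(0), zt, len(T)
E
python3 - <<'E'
from h import *
np.set_printoptions(precision=4,suppress=True)
C=np.load('C0.npy'); X,Y,Z=C[...,0],C[...,1],C[...,2]
for n,xy in dict(shaker=(.428,-.124),bB=(.535,-.135),b2=(.53,.38),b3=(.545,.271),b4=(.453,.415),pink=(.55,-.012),blue=(.325,.146),corks=(.67,-.024),jig=(.663,.08)).items():
    print(n,*topc(C,xy,.045))
# organiser
org=(Y<-.15)&(X<.65)&(X>.2)&(Y>-.6)
P=C[org&(Z>.127)&(Z<.145)]; print('panel',len(P),P[:,2].mean())
r=cv2.fitLine(P[:,:2].astype(np.float32),cv2.DIST_HUBER,0,.01,.01).ravel();print(r)
P=C[org&(Z>.078)&(Z<.092)];print('top',len(P),np.median(P[:,2]),cv2.minAreaRect((P[:,:2]*1000).astype(np.float32)))
P=C[org&(Z>.097)&(Z<.109)];print('ledge',len(P),np.median(P[:,2]),cv2.minAreaRect((P[:,:2]*1000).astype(np.float32)))
H=(Y>-.26)&(Y<-.17)&(X>.36)&(X<.52)&(Z>.045)&(Z<.075)
P=C[H];print('handle',len(P),cv2.minAreaRect((P[:,:2]*1000).astype(np.float32)))
for n,xy,z0,z1 in [('coaster',(.45,.262),.004,.012),('box',(.523,.124),.025,.05),('opener',(.41,.08),.003,.015)]:
    m=(np.hypot(X-xy[0],Y-xy[1])<.09)&(Z>z0)&(Z<z1); P=C[m]
    print(n,len(P),cv2.minAreaRect((P[:,:2]*1000).astype(np.float32)),P.mean(0))
m=(np.hypot(X-.33,Y-.01)<.06)&(Z>.02)&(Z<.2);print('grey',C[m].mean(0))
E
```

```text
shaker [ 0.4309 -0.1314] [ 0.4309 -0.1304] 0.2196224857205431 59
bB [ 0.5301 -0.1253] [ 0.5298 -0.1257] 0.14185837899036774 15
b2 [0.532  0.3774] [0.5321 0.3769] 0.14444058557398862 14
b3 [0.541  0.2706] [0.5403 0.271 ] 0.132409647589248 13
b4 [0.4482 0.415 ] [0.4482 0.4153] 0.13140650724260136 14
pink [ 0.5511 -0.0133] [ 0.5503 -0.0132] 0.13484021537638616 13
blue [0.3318 0.1449] [0.3323 0.1441] 0.13280955172913628 14
corks [ 0.6823 -0.0521] [ 0.6873 -0.058 ] 0.18437493876048067 5
jig [0.6669 0.0874] [0.6721 0.0892] 0.0915949424619114 44
panel 512 0.1355236806916928
[ 0.9999 -0.0165  0.4598 -0.4171]
top 3664 0.085880591110409 ((456.1009521484375, -412.08282470703125), (342.8427734375, 398.3150329589844), 7.280580520629883)
ledge 1973 0.10369974775346116 ((471.9747009277344, -400.9900817871094), (253.10067749023438, 453.5224609375), 43.800941467285156)
handle 216 ((440.3554382324219, -210.61386108398438), (47.939796447753906, 157.16258239746094), 89.92687225341797)
coaster 717 ((448.0234069824219, 259.55780029296875), (168.2316436767578, 170.71832275390625), 35.08283233642578) [0.4459 0.2584 0.0075]
box 422 ((523.8494262695312, 119.77154541015625), (55.05952453613281, 95.7452621459961), 1.687050700187683) [0.5229 0.1192 0.0395]
opener 778 ((411.9695129394531, 77.60758972167969), (178.57232666015625, 170.86927795410156), 37.408348083496094) [0.4147 0.0862 0.0065]
grey [ 0.3469 -0.0028  0.0426]
```

```bash
cat >> h.py <<'E'
def colobj(d,mask,xy,r,z):
    C=cloud(d); m=mask&(np.hypot(C[...,0]-xy[0],C[...,1]-xy[1])<r)
    n,l,st,ce=cv2.connectedComponentsWithStats(m.astype(np.uint8))
    if n<2: return None
    k=1+np.argmax(st[1:,4]); vs,us=np.nonzero(l==k)
    P=np.array([at_z(d,(u,v),z)[:2] for u,v in zip(us,vs)])*1000
    return len(P),P.mean(0),cv2.minAreaRect(P.astype(np.float32))
def plan(x,y,z,jaw=None,s=None):
    """moves in tool frame from current; jaw = world angle of jaw axis (deg)"""
    from scipy.spatial.transform import Rotation as Ro
    s=s or read_state(); q=s['ee_rot']; R=Ro.from_quat([q[1],q[2],q[3],q[0]]).as_matrix()
    dx=R.T@(np.array([x,y,z])-s['tcp_pos'])*1000
    a=np.degrees(np.arctan2(R[1,1],R[0,1]))
    if jaw is None: jaw=a
    j=np.radians(a+(jaw-a+90)%180-90)
    yv=np.array([np.cos(j),np.sin(j),0]); zv=np.array([0,0,-1.]); T=np.stack([np.cross(yv,zv),yv,zv],1)
    rv=Ro.from_matrix(R.T@T).as_rotvec()
    print('t',np.round(dx,1),'a',np.round(rv,3),'rows',round(np.linalg.norm(dx)/41.7,1),round(np.degrees(np.linalg.norm(rv))/7.16,1),'| tcp',np.round(s['tcp_pos'],4),'jaw',round(a,1),'q6',round(s['q'][5],2),'grip',round(s['grip_width'],4),'t',s['time_s'])
E
python3 - <<'E'
from h import *
np.set_printoptions(precision=4,suppress=True)
t=grab('top'); im=t['image'].astype(int); g=im.mean(-1)
hs=cv2.cvtColor(t['image'],cv2.COLOR_BGR2HSV)
print('coaster',colobj(t,g<90,(.446,.258),.08,.008))
print('grip',colobj(t,(hs[...,0]>95)&(hs[...,0]<125)&(hs[...,1]>90),(.41,.08),.09,.008))
C=cloud(t);v=t['z_map']>0
# handle bar y pos
m=(abs(C[...,0]-.44)<.04)&(C[...,1]>-.24)&(C[...,1]<-.17)&(C[...,2]>.05)&(C[...,2]<.075);print('bar',C[m].mean(0),m.sum())
plan(.431,-.131,.30,90)
plan(.431,-.131,.182,90)
E
```

```text
coaster (546, array([440.944 , 256.9768]), ((440.8041687011719, 256.9563903808594), (85.16735076904297, 86.28372955322266), 85.19070434570312))
grip (11, array([350.7795, 147.3101]), ((351.282470703125, 147.76051330566406), (17.586490631103516, 6.138142108917236), 53.98921585083008))
bar [ 0.4416 -0.2031  0.0675] 103
t [ 330.  -343.3  -68.7] a [-0.    -0.     0.454] rows 11.5 3.6 | tcp [ 0.2849 -0.5842  0.2313] jaw -64.0 q6 -0.08 grip 0.0854 t 2.55
t [ 330.  -343.3   49.3] a [-0.    -0.     0.454] rows 11.5 3.6 | tcp [ 0.2849 -0.5842  0.2313] jaw -64.0 q6 -0.08 grip 0.0854 t 2.55
```

Call:
apply_moves(commands=[{"tz":-70,"fingers":1},{"tx":330,"ty":-343,"tz":-70,"az":0.454,"fingers":1},{"tx":330,"ty":-343,"tz":-70,"az":0.454,"fingers":1},{"tx":330,"ty":-343,"tz":-70,"az":0.454,"fingers":1},{"tx":330,"ty":-343,"tz":-70,"az":0.454,"fingers":1},{"tx":330,"ty":-343,"tz":-70,"az":0.454,"fingers":1},{"tx":330,"ty":-343,"tz":-70,"az":0.454,"fingers":1},{"tx":330,"ty":-343,"tz":-70,"az":0.454,"fingers":1},{"tx":330,"ty":-343,"tz":-70,"az":0.454,"fingers":1},{"tx":330,"ty":-343,"tz":-70,"az":0.454,"fingers":1},{"tx":330,"ty":-343,"tz":-70,"az":0.454,"fingers":1},{"tx":330,"ty":-343,"tz":-70,"az":0.454,"fingers":1}])

```text
$.commands[0]: bad value
```

```bash
python3 -c "
from h import *
plan(.431,-.131,.184,90)"
```

```text
t [ 330.  -343.3   47.3] a [-0.    -0.     0.454] rows 11.5 3.6 | tcp [ 0.2849 -0.5842  0.2313] jaw -64.0 q6 -0.08 grip 0.0854 t 2.55
```

Call:
apply_moves(commands=[{"tx":0,"ty":0,"tz":-70,"ax":0,"ay":0,"az":0,"fingers":1},{"tx":330,"ty":-343,"tz":-70,"ax":0,"ay":0,"az":0.454,"fingers":1},{"tx":330,"ty":-343,"tz":-70,"ax":0,"ay":0,"az":0.454,"fingers":1},{"tx":330,"ty":-343,"tz":-70,"ax":0,"ay":0,"az":0.454,"fingers":1},{"tx":330,"ty":-343,"tz":-70,"ax":0,"ay":0,"az":0.454,"fingers":1},{"tx":330,"ty":-343,"tz":-70,"ax":0,"ay":0,"az":0.454,"fingers":1},{"tx":330,"ty":-343,"tz":-70,"ax":0,"ay":0,"az":0.454,"fingers":1},{"tx":330,"ty":-343,"tz":-70,"ax":0,"ay":0,"az":0.454,"fingers":1},{"tx":330,"ty":-343,"tz":-70,"ax":0,"ay":0,"az":0.454,"fingers":1},{"tx":330,"ty":-343,"tz":-70,"ax":0,"ay":0,"az":0.454,"fingers":1},{"tx":330,"ty":-343,"tz":-70,"ax":0,"ay":0,"az":0.454,"fingers":1},{"tx":330,"ty":-343,"tz":-70,"ax":0,"ay":0,"az":0.454,"fingers":1}])

```text
time_s: 3.55
tcp_pos: [0.4256, -0.1469, 0.3007]
ee_rot: [0.0, 1.0, -0.0, 0.001]
contact_force: [1.0, 0.3, 0.7]
grip_width: 0.0857
```

Run:
```python
from h import *
np.set_printoptions(precision=4,suppress=True)
t=grab('top','top1.png'); C=cloud(t); np.save('C1.npy',C)
X,Y,Z=C[...,0],C[...,1],C[...,2]; v=t['z_map']>0
org=(Y<-.15)&(X<.65)&(X>.2)&(Y>-.6)&v
for x0 in [.3,.34,.38,.42,.46,.5,.54,.58]:
    m=org&(abs(X-x0)<.01)
    l=m&(Z>.099)&(Z<.108); a=m&(Z>.08)&(Z<.091);b=m&(Z>.128)&(Z<.142)
    f=lambda k,lo,hi:(np.percentile(Y[k],[lo,hi]) if k.sum()>5 else None)
    print(x0,'top',f(a,1,99),'ledge',f(l,2,98),'panel',f(b,2,98))
m=org&(Z>.08)&(Z<.109); print('xrange',np.percentile(X[m],[.3,99.7]))
print(*topc(C,(.431,-.131),.05)); print(*topc(C,(.53,-.126),.045))
plan(.431,-.131,.184,90)
```

```text
0.3 top [-0.3467 -0.2355] ledge [-0.4122 -0.3511] panel [-0.4249 -0.4132]
0.34 top [-0.3474 -0.2349] ledge [-0.4123 -0.3505] panel [-0.423  -0.4122]
0.38 top [-0.3473 -0.2348] ledge [-0.411  -0.3485] panel [-0.424  -0.4119]
0.42 top [-0.3469 -0.2348] ledge [-0.4129 -0.3495] panel [-0.4239 -0.4127]
0.46 top [-0.3479 -0.2349] ledge [-0.411  -0.3514] panel [-0.4236 -0.4126]
0.5 top [-0.3463 -0.2362] ledge [-0.4111 -0.3499] panel [-0.4234 -0.4119]
0.54 top [-0.3469 -0.2356] ledge [-0.4121 -0.3502] panel [-0.4239 -0.4128]
0.58 top [-0.5684 -0.2382] ledge [-0.5665 -0.3497] panel [-0.573 -0.413]
xrange [0.2691 0.618 ]
[ 0.4315 -0.1294] [ 0.4317 -0.1301] 0.22085186164257126 51Traceback (most recent call last):
  File "<stdin>", line 12, in <module>
  File "h.py", line 29, in topc
    P=C[m]; zt=np.percentile(P[:,2],98); T=P[P[:,2]>zt-band]
               ~~~~~~~~~~~~~^^^^^^^^^^^
    return _quantile_unchecked(
        a, q, axis, out, overwrite_input, method, keepdims, weights)
    return _ureduce(a,
                    func=_quantile_ureduce_func,
    ...<5 lines>...
                    overwrite_input=overwrite_input,
                    method=method)
    r = func(a, **kwargs)
    result = _quantile(arr,
                       quantiles=q,
    ...<2 lines>...
                       out=out,
                       weights=wgt)
    slices_having_nans = np.isnan(arr[-1, ...])
                                  ~~~^^^^^^^^^
IndexError: index -1 is out of bounds for axis 0 with size 0
```

Call:
apply_moves(commands=[{"tx":5.5,"ty":-17,"tz":0,"ax":0,"ay":0,"az":0,"fingers":1},{"tx":5.5,"ty":-17,"tz":40,"ax":0,"ay":0,"az":0,"fingers":1},{"tx":5.5,"ty":-17,"tz":80,"ax":0,"ay":0,"az":0,"fingers":1},{"tx":5.5,"ty":-17,"tz":117,"ax":0,"ay":0,"az":0,"fingers":1},{"tx":5.5,"ty":-17,"tz":117,"ax":0,"ay":0,"az":0,"fingers":1},{"tx":5.5,"ty":-17,"tz":117,"ax":0,"ay":0,"az":0,"fingers":0.3},{"tx":5.5,"ty":-17,"tz":117,"ax":0,"ay":0,"az":0,"fingers":0.3},{"tx":5.5,"ty":-17,"tz":117,"ax":0,"ay":0,"az":0,"fingers":0.3},{"tx":5.5,"ty":-17,"tz":117,"ax":0,"ay":0,"az":0,"fingers":0.3},{"tx":5.5,"ty":-17,"tz":117,"ax":0,"ay":0,"az":0,"fingers":0.3}], squeeze=50)

```text
time_s: 4.43
tcp_pos: [0.4354, -0.1243, 0.1884]
ee_rot: [-0.001, 1.0, 0.003, 0.005]
contact_force: [0.4, -0.7, 4.9]
grip_width: 0.0338
```

Run:
```python
from h import *
t=grab('scene','s1.png'); a=t['image'];cv2.imwrite('pics/s1c.png',cv2.resize(a[100:350,250:550],(720,600),interpolation=cv2.INTER_CUBIC))
s=read_state();print(s['tcp_pos'],s['contact_force'],s['grip_width'],s['dq'])
```

```text
[ 0.43542141 -0.12426276  0.18835981] [-0.09365089 -0.61048251  6.19357708] 0.033492035653940176 [ 1.59964664e-03 -6.74615973e-04  4.83179540e-05 -3.66524459e-04
  1.42928656e-03 -5.75213952e-04]
```

View pics/s1c.png

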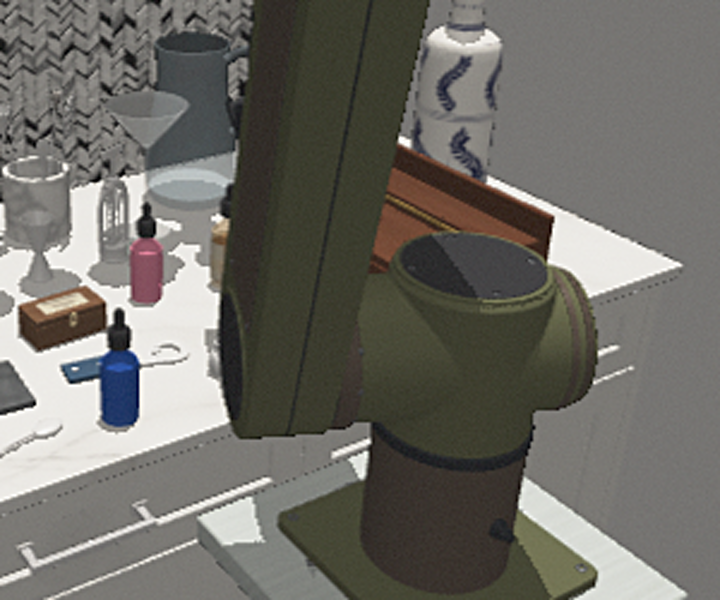

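Call:
apply_moves(commands=[{"tx":0,"ty":0,"tz":0,"ax":0,"ay":0,"az":0,"fingers":0.8},{"tx":0,"ty":0,"tz":0,"ax":0,"ay":0,"az":0,"fingers":0.8},{"tx":0,"ty":0,"tz":0,"ax":0,"ay":0,"az":0,"fingers":0.8},{"tx":0,"ty":0,"tz":0,"ax":0,"ay":0,"az":0,"fingers":0.8},{"tx":-4,"ty":4,"tz":6,"ax":0,"ay":0,"az":0,"fingers":0.8},{"tx":-4,"ty":4,"tz":6,"ax":0,"ay":0,"az":0,"fingers":0.8},{"tx":-4,"ty":4,"tz":6,"ax":0,"ay":0,"az":0,"fingers":0.8},{"tx":-4,"ty":4,"tz":6,"ax":0,"ay":0,"az":0,"fingers":0.8}])

```text
time_s: 5.15
tcp_pos: [0.4312, -0.1283, 0.1819]
ee_rot: [-0.001, 1.0, 0.003, 0.005]
contact_force: [0.2, -0.6, 0.2]
grip_width: 0.0684
```

Run:
```python
from h import *
t=grab('top','top2.png'); a=t['image'];cv2.imwrite('pics/top2c.png',cv2.resize(a[200:320,290:450],(800,600),interpolation=cv2.INTER_CUBIC))
plan(.431,-.130,.182,90)
```

```text
t [-0.3  1.7  0.1] a [-0.002 -0.009  0.006] rows 0.0 0.1 | tcp [ 0.4313 -0.1283  0.1821] jaw -89.6 q6 1.15 grip 0.0682 t 5.2
```

View pics/top2c.png

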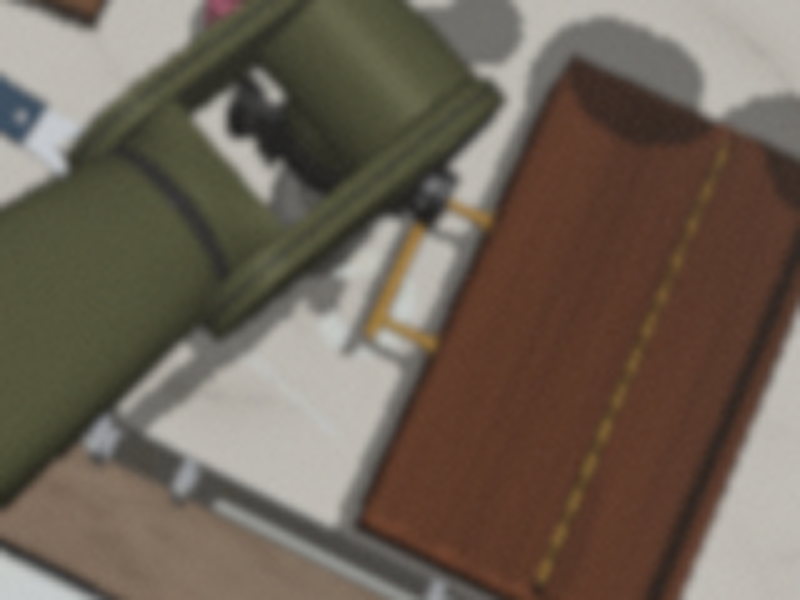

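Call:
apply_moves(commands=[{"tx":0,"ty":1,"tz":1,"ax":-0.002,"ay":-0.009,"az":0.006,"fingers":0.8},{"tx":0,"ty":1,"tz":1,"ax":-0.002,"ay":-0.009,"az":0.006,"fingers":0.3},{"tx":0,"ty":1,"tz":1,"ax":-0.002,"ay":-0.009,"az":0.006,"fingers":0.3},{"tx":0,"ty":1,"tz":1,"ax":-0.002,"ay":-0.009,"az":0.006,"fingers":0.3},{"tx":0,"ty":1,"tz":1,"ax":-0.002,"ay":-0.009,"az":0.006,"fingers":0.3},{"tx":0,"ty":1,"tz":1,"ax":-0.002,"ay":-0.009,"az":0.006,"fingers":0.3}], squeeze=50)

```text
time_s: 5.7
tcp_pos: [0.4317, -0.1295, 0.1816]
ee_rot: [0.0, 1.0, 0.0, 0.001]
contact_force: [0.2, -1.7, 2.7]
grip_width: 0.0354
```

Call:
apply_moves(commands=[{"tx":0,"ty":0,"tz":-10,"ax":0,"ay":0,"az":0,"fingers":0.3},{"tx":0,"ty":0,"tz":-30,"ax":0,"ay":0,"az":0,"fingers":0.3},{"tx":0,"ty":0,"tz":-60,"ax":0,"ay":0,"az":0,"fingers":0.3},{"tx":0,"ty":0,"tz":-60,"ax":0,"ay":0,"az":0,"fingers":0.3},{"tx":0,"ty":0,"tz":-60,"ax":0,"ay":0,"az":0,"fingers":0.3}])

```text
time_s: 6.12
tcp_pos: [0.4324, -0.1296, 0.2432]
ee_rot: [0.001, 1.0, 0.0, 0.002]
contact_force: [1.1, 0.2, -4.3]
grip_width: 0.0354
```

Run:
```python
from h import *
t=grab('top'); s=grab('scene','s2.png');a=s['image'];cv2.imwrite('pics/s2c.png',cv2.resize(a[100:300,250:450],(600,600),interpolation=cv2.INTER_CUBIC))
plan(.441,.257,.242,90)
```

```text
t [  10.4 -386.    -1.8] a [-0.     0.001  0.001] rows 9.3 0.0 | tcp [ 0.4308 -0.129   0.24  ] jaw -90.0 q6 1.16 grip 0.0355 t 6.2167
```

View pics/s2c.png

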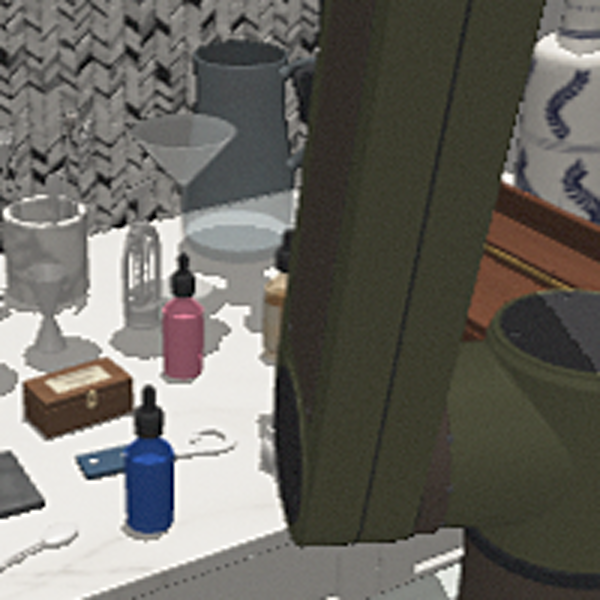

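Call:
apply_moves(commands=[{"tx":1,"ty":-20,"tz":0,"ax":0,"ay":0,"az":0,"fingers":0.3},{"tx":2,"ty":-55,"tz":0,"ax":0,"ay":0,"az":0,"fingers":0.3},{"tx":3,"ty":-92,"tz":0,"ax":0,"ay":0,"az":0,"fingers":0.3},{"tx":4,"ty":-130,"tz":0,"ax":0,"ay":0,"az":0,"fingers":0.3},{"tx":5,"ty":-168,"tz":0,"ax":0,"ay":0,"az":0,"fingers":0.3},{"tx":6,"ty":-206,"tz":0,"ax":0,"ay":0,"az":0,"fingers":0.3},{"tx":7,"ty":-244,"tz":0,"ax":0,"ay":0,"az":0,"fingers":0.3},{"tx":8,"ty":-282,"tz":0,"ax":0,"ay":0,"az":0,"fingers":0.3},{"tx":9,"ty":-318,"tz":0,"ax":0,"ay":0,"az":0,"fingers":0.3},{"tx":10,"ty":-350,"tz":0,"ax":0,"ay":0,"az":0,"fingers":0.3},{"tx":10,"ty":-375,"tz":0,"ax":0,"ay":0,"az":0,"fingers":0.3},{"tx":10,"ty":-386,"tz":0,"ax":0,"ay":0,"az":0,"fingers":0.3}])

```text
time_s: 7.22
tcp_pos: [0.4389, 0.2594, 0.2375]
ee_rot: [0.0, 1.0, 0.002, -0.003]
contact_force: [-0.6, -0.4, -4.1]
grip_width: 0.0354
```

Run:
```python
from h import *
t=grab('top'); s=grab('scene','s3.png');a=s['image'];cv2.imwrite('pics/s3c.png',cv2.resize(a[100:300,150:350],(600,600),interpolation=cv2.INTER_CUBIC))
plan(.441,.257,.190,90)
```

```text
t [ 1.9  0.9 47.9] a [0.001 0.005 0.004] rows 1.1 0.1 | tcp [0.4393 0.2579 0.2379] jaw -89.8 q6 1.99 grip 0.0353 t 7.3167
```

View pics/s3c.png

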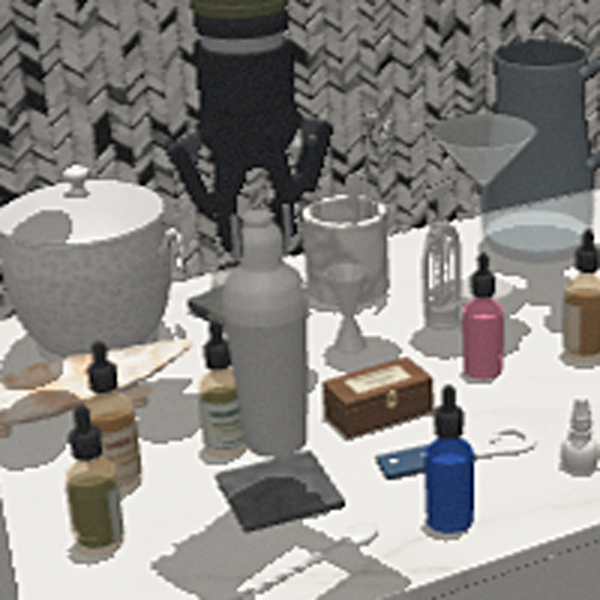

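Call:
apply_moves(commands=[{"tx":2,"ty":1,"tz":15,"ax":0.001,"ay":0.005,"az":0.004,"fingers":0.3},{"tx":2,"ty":1,"tz":32,"ax":0.001,"ay":0.005,"az":0.004,"fingers":0.3},{"tx":2,"ty":1,"tz":42,"ax":0.001,"ay":0.005,"az":0.004,"fingers":0.3},{"tx":2,"ty":1,"tz":46,"ax":0.001,"ay":0.005,"az":0.004,"fingers":0.3},{"tx":2,"ty":1,"tz":48.5,"ax":0.001,"ay":0.005,"az":0.004,"fingers":0.3},{"tx":2,"ty":1,"tz":48.5,"ax":0.001,"ay":0.005,"az":0.004,"fingers":0.3},{"tx":2,"ty":1,"tz":48.5,"ax":0.001,"ay":0.005,"az":0.004,"fingers":0.3}])

```text
time_s: 7.9
tcp_pos: [0.4416, 0.2559, 0.1905]
ee_rot: [0.001, 1.0, -0.001, 0.0]
contact_force: [-1.0, -1.4, 3.1]
grip_width: 0.0355
```

Run:
```python
from h import *
s=read_state();print(s['tcp_pos'],s['contact_force'])
```

```text
[0.44160959 0.25589895 0.19053317] [-1.02176365 -1.44781069  3.12806122]
```

Contact reached; release gently and rise.

Call:
apply_moves(commands=[{"tx":0,"ty":0,"tz":0,"ax":0,"ay":0,"az":0,"fingers":0.5},{"tx":0,"ty":0,"tz":0,"ax":0,"ay":0,"az":0,"fingers":0.7},{"tx":0,"ty":0,"tz":0,"ax":0,"ay":0,"az":0,"fingers":0.8},{"tx":0,"ty":0,"tz":0,"ax":0,"ay":0,"az":0,"fingers":0.8},{"tx":0,"ty":0,"tz":-20,"ax":0,"ay":0,"az":0,"fingers":0.8},{"tx":0,"ty":0,"tz":-50,"ax":0,"ay":0,"az":0,"fingers":0.8},{"tx":0,"ty":0,"tz":-70,"ax":0,"ay":0,"az":0,"fingers":0.8},{"tx":0,"ty":0,"tz":-70,"ax":0,"ay":0,"az":0,"fingers":0.8}])

```text
time_s: 8.57
tcp_pos: [0.4438, 0.2571, 0.2663]
ee_rot: [-0.001, 1.0, -0.001, 0.005]
contact_force: [0.7, -0.6, 1.4]
grip_width: 0.0681
```

Run:
```python
from h import *
np.set_printoptions(precision=4,suppress=True)
t=grab('top'); s=grab('scene','s4.png');a=s['image'];cv2.imwrite('pics/s4c.png',cv2.resize(a[100:300,150:350],(600,600),interpolation=cv2.INTER_CUBIC))
Cs=cloud(s)
m=(np.hypot(Cs[...,0]-.441,Cs[...,1]-.257)<.06)&(Cs[...,2]>.03)&(Cs[...,2]<.15); r=circ(Cs[m],.0335);print('shaker body',r.x,m.sum())
print(colobj(s,s['image'].mean(-1)<90,(.441,.257),.08,.008))
C=cloud(t); 
for xy in [(.531,-.126),(.532,.377),(.541,.271),(.448,.415),(.441,.257)]:
  try: print(*topc(C,xy,.045))
  except Exception as e: print(xy,'occluded')
for th in ['opener','pick_box']:
  for r in landmark_of(th,'top')[:2]: print(th,r['p'],at_z(t,r['xy'],.008))
# bottle from scene: body circle
for n,xy,r0 in [('bB',(.531,-.126),.0235),('b2',(.532,.377),.0235),('b3',(.541,.271),.021),('b4',(.448,.415),.021)]:
  m=(np.hypot(Cs[...,0]-xy[0],Cs[...,1]-xy[1])<.04)&(Cs[...,2]>.012)&(Cs[...,2]<.058)&(s['z_map']>0); print(n,circ(Cs[m],r0).x,m.sum())
plan(.53,-.126,.25,90)
```

```text
shaker body [0.4374 0.255 ] 948
(4117, array([2381.6545, -389.7618]), ((3169.62255859375, -633.2987060546875), (357.48004150390625, 4445.958984375), 73.00608825683594))
[ 0.5306 -0.1254] [ 0.5304 -0.1257] 0.14223292696098058 14
(0.532, 0.377) occluded
[0.5405 0.2721] [0.5403 0.2713] 0.13374328335825061 12
(0.448, 0.415) occluded
[0.4385 0.2166] [0.4386 0.2166] 0.28117975033545056 11
opener 0.84 [0.4094 0.0869 0.008 ]
opener 0.65 [0.5335 0.1195 0.008 ]
pick_box 0.66 [0.5204 0.1248 0.008 ]
bB [ 0.5293 -0.1239] 201
b2 [0.5319 0.3795] 155
b3 [0.5398 0.2731] 204
b4 [0.4475 0.4187] 275
t [ 89.6 381.7   9.8] a [ 0.002  0.001 -0.001] rows 9.4 0.0 | tcp [0.441  0.2558 0.2591] jaw -90.1 q6 1.99 grip 0.0684 t 8.7667
```

View pics/s4c.png

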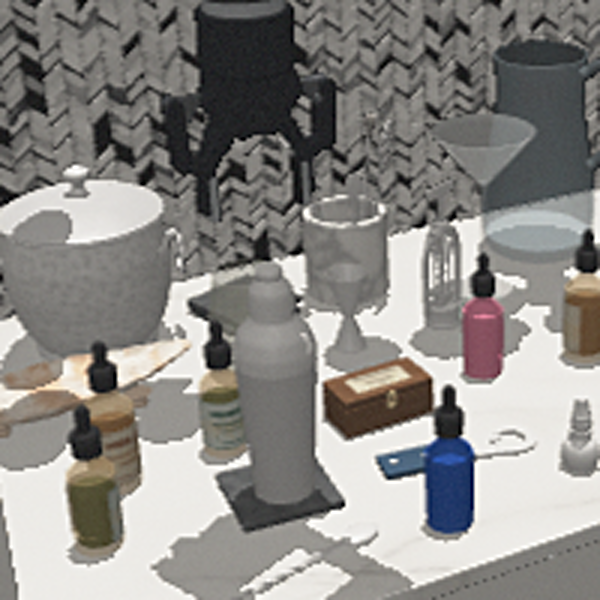

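Call:
apply_moves(commands=[{"tx":0,"ty":20,"tz":0,"ax":0.002,"ay":0,"az":0,"fingers":0.8},{"tx":20,"ty":61,"tz":0,"ax":0.002,"ay":0,"az":0,"fingers":0.8},{"tx":40,"ty":102,"tz":0,"ax":0.002,"ay":0,"az":0,"fingers":0.8},{"tx":89,"ty":381,"tz":0,"ax":0.002,"ay":0,"az":0,"fingers":0.8},{"tx":89,"ty":381,"tz":0,"ax":0.002,"ay":0,"az":0,"fingers":0.8},{"tx":89,"ty":381,"tz":0,"ax":0.002,"ay":0,"az":0,"fingers":0.8},{"tx":89,"ty":381,"tz":0,"ax":0.002,"ay":0,"az":0,"fingers":0.8},{"tx":89,"ty":381,"tz":0,"ax":0.002,"ay":0,"az":0,"fingers":0.8},{"tx":89,"ty":381,"tz":0,"ax":0.002,"ay":0,"az":0,"fingers":0.8},{"tx":89,"ty":381,"tz":60,"ax":0.002,"ay":0,"az":0,"fingers":0.8},{"tx":89,"ty":381,"tz":80,"ax":0.002,"ay":0,"az":0,"fingers":0.8},{"tx":89,"ty":381,"tz":80,"ax":0.002,"ay":0,"az":0,"fingers":0.8}])

```text
time_s: 9.77
tcp_pos: [0.5248, -0.1266, 0.171]
ee_rot: [-0.002, 1.0, -0.002, -0.007]
contact_force: [-1.2, -0.2, -1.1]
grip_width: 0.0684
```

Run:
```python
from h import *
get_image('scene');plan(.530,-.125,.088,90)
```

```text
t [ 6.  -0.3 84. ] a [-0.004  0.014 -0.004] rows 2.0 0.1 | tcp [ 0.5251 -0.1256  0.1721] jaw -90.2 q6 1.24 grip 0.0685 t 9.8167
```

Call:
apply_moves(commands=[{"tx":6,"ty":0,"tz":20,"ax":-0.004,"ay":0.014,"az":-0.004,"fingers":0.8},{"tx":6,"ty":0,"tz":55,"ax":-0.004,"ay":0.014,"az":-0.004,"fingers":0.8},{"tx":6,"ty":0,"tz":84,"ax":-0.004,"ay":0.014,"az":-0.004,"fingers":0.8},{"tx":6,"ty":0,"tz":84,"ax":-0.004,"ay":0.014,"az":-0.004,"fingers":0.8},{"tx":6,"ty":0,"tz":84,"ax":-0.004,"ay":0.014,"az":-0.004,"fingers":0.8},{"tx":6,"ty":0,"tz":84,"ax":-0.004,"ay":0.014,"az":-0.004,"fingers":0.8}])

```text
time_s: 10.32
tcp_pos: [0.5314, -0.125, 0.0904]
ee_rot: [0.0, 1.0, 0.0, 0.002]
contact_force: [0.5, -0.3, -0.6]
grip_width: 0.0681
```

Run:
```python
from h import *
s=grab('scene','s5.png');a=s['image'];cv2.imwrite('pics/s5c.png',cv2.resize(a[150:280,280:410],(600,600),interpolation=cv2.INTER_CUBIC));plan(.530,-.125,.088,90)
```

```text
t [-2.  -0.4  3.1] a [ 0.001 -0.005  0.001] rows 0.1 0.0 | tcp [ 0.532  -0.1254  0.0911] jaw -90.0 q6 1.24 grip 0.0678 t 10.3667
```

View pics/s5c.png

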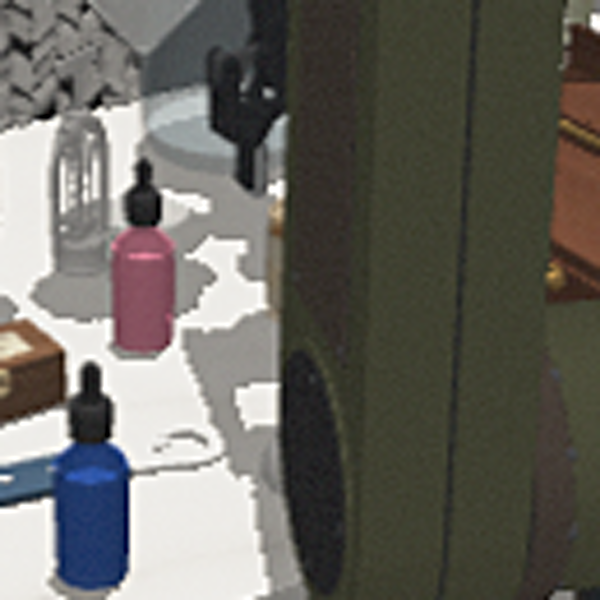

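Call:
apply_moves(commands=[{"tx":-1.5,"ty":0,"tz":2,"ax":0,"ay":-0.004,"az":0,"fingers":0.1},{"tx":-1.5,"ty":0,"tz":2,"ax":0,"ay":-0.004,"az":0,"fingers":0.1},{"tx":-1.5,"ty":0,"tz":2,"ax":0,"ay":-0.004,"az":0,"fingers":0.1},{"tx":-1.5,"ty":0,"tz":2,"ax":0,"ay":-0.004,"az":0,"fingers":0.1},{"tx":-1.5,"ty":0,"tz":2,"ax":0,"ay":-0.004,"az":0,"fingers":0.1},{"tx":-1.5,"ty":0,"tz":2,"ax":0,"ay":-0.004,"az":0,"fingers":0.1},{"tx":-1.5,"ty":0,"tz":2,"ax":0,"ay":-0.004,"az":0,"fingers":0.1},{"tx":-1.5,"ty":0,"tz":2,"ax":0,"ay":-0.004,"az":0,"fingers":0.1}], squeeze=40)

```text
time_s: 11.03
tcp_pos: [0.5313, -0.1255, 0.0905]
ee_rot: [0.001, 1.0, 0.0, 0.001]
contact_force: [-1.6, 1.5, 5.3]
grip_width: 0.024
```

Run:
```python
from h import *
plan(.555,-.381,.260,90)
```

```text
t [  23.9  255.7 -169.1] a [ 0.001 -0.002  0.001] rows 7.4 0.0 | tcp [ 0.5313 -0.1255  0.0905] jaw -90.0 q6 1.24 grip 0.024 t 11.0333
```

Call:
apply_moves(commands=[{"tx":0,"ty":0,"tz":-20,"ax":0,"ay":0,"az":0,"fingers":0.1},{"tx":0,"ty":0,"tz":-55,"ax":0,"ay":0,"az":0,"fingers":0.1},{"tx":0,"ty":0,"tz":-95,"ax":0,"ay":0,"az":0,"fingers":0.1},{"tx":0,"ty":0,"tz":-135,"ax":0,"ay":0,"az":0,"fingers":0.1},{"tx":0,"ty":10,"tz":-165,"ax":0,"ay":0,"az":0,"fingers":0.1},{"tx":4,"ty":40,"tz":-169,"ax":0,"ay":0,"az":0,"fingers":0.1},{"tx":8,"ty":78,"tz":-169,"ax":0,"ay":0,"az":0,"fingers":0.1},{"tx":12,"ty":117,"tz":-169,"ax":0,"ay":0,"az":0,"fingers":0.1},{"tx":16,"ty":156,"tz":-169,"ax":0,"ay":0,"az":0,"fingers":0.1},{"tx":20,"ty":195,"tz":-169,"ax":0,"ay":0,"az":0,"fingers":0.1},{"tx":24,"ty":232,"tz":-169,"ax":0,"ay":0,"az":0,"fingers":0.1},{"tx":24,"ty":256,"tz":-169,"ax":0,"ay":0,"az":0,"fingers":0.1}])

```text
time_s: 12.03
tcp_pos: [0.5544, -0.3845, 0.2581]
ee_rot: [0.001, 1.0, -0.001, 0.0]
contact_force: [-0.2, 1.0, -1.8]
grip_width: 0.024
```

Call:
apply_moves(commands=[{"tx":0,"ty":0,"tz":0,"ax":0,"ay":0,"az":0,"fingers":0.1}])

```text
time_s: 12.12
tcp_pos: [0.5533, -0.3888, 0.2566]
ee_rot: [0.001, 1.0, -0.003, -0.001]
contact_force: [-1.5, 0.0, -1.3]
grip_width: 0.0236
```

Run:
```python
from h import *
s=grab('top','t6.png');s=grab('scene','s6.png');a=s['image'];cv2.imwrite('pics/s6c.png',cv2.resize(a[100:260,340:540],(750,600),interpolation=cv2.INTER_CUBIC));plan(.555,-.381,.1945,90)
```

```text
t [ 1.6 -4.1 61.6] a [-0.001  0.002 -0.003] rows 1.5 0.0 | tcp [ 0.5535 -0.3852  0.2561] jaw -90.2 q6 0.89 grip 0.0238 t 12.2167
```

View pics/s6c.png

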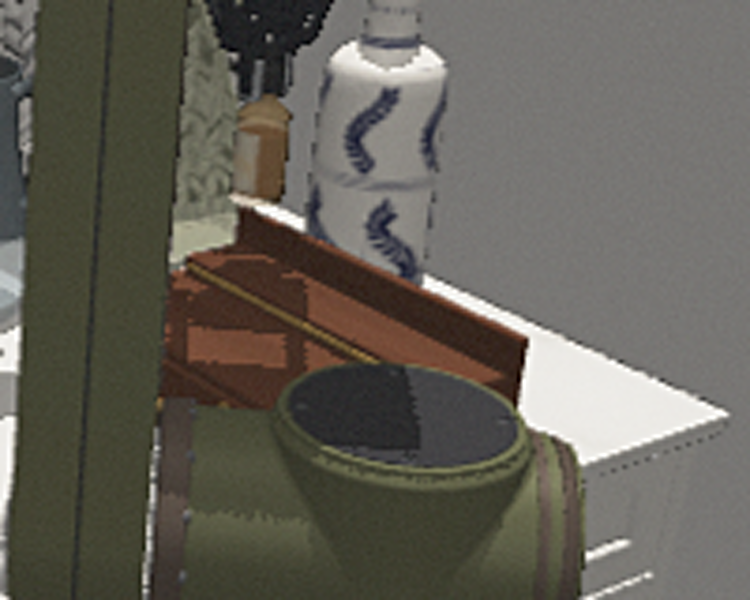

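Call:
apply_moves(commands=[{"tx":1.5,"ty":-5.5,"tz":0,"ax":0,"ay":0.002,"az":-0.003,"fingers":0.1},{"tx":1.5,"ty":-5.5,"tz":20,"ax":0,"ay":0.002,"az":-0.003,"fingers":0.1},{"tx":1.5,"ty":-5.5,"tz":40,"ax":0,"ay":0.002,"az":-0.003,"fingers":0.1},{"tx":1.5,"ty":-5.5,"tz":54,"ax":0,"ay":0.002,"az":-0.003,"fingers":0.1},{"tx":1.5,"ty":-5.5,"tz":58,"ax":0,"ay":0.002,"az":-0.003,"fingers":0.1},{"tx":1.5,"ty":-5.5,"tz":58,"ax":0,"ay":0.002,"az":-0.003,"fingers":0.1},{"tx":1.5,"ty":-5.5,"tz":58,"ax":0,"ay":0.002,"az":-0.003,"fingers":0.1}])

```text
time_s: 12.8
tcp_pos: [0.5552, -0.3791, 0.1986]
ee_rot: [-0.0, 1.0, 0.0, 0.0]
contact_force: [0.5, 0.7, -1.3]
grip_width: 0.024
```

Run:
```python
from h import *
get_image('top');plan(.555,-.380,.1935,90);print(read_state()['contact_force'])
```

```text
t [-0.6  0.4  6. ] a [ 0.    -0.002  0.   ] rows 0.1 0.0 | tcp [ 0.5555 -0.3796  0.1995] jaw -90.0 q6 0.89 grip 0.0237 t 12.85
[ 0.4052303   0.24260655 -1.58105479]
```

Call:
apply_moves(commands=[{"tx":0,"ty":0,"tz":3,"ax":0,"ay":0,"az":0,"fingers":0.1},{"tx":0,"ty":0,"tz":6,"ax":0,"ay":0,"az":0,"fingers":0.1},{"tx":0,"ty":0,"tz":6,"ax":0,"ay":0,"az":0,"fingers":0.1},{"tx":0,"ty":0,"tz":6,"ax":0,"ay":0,"az":0,"fingers":0.1}])

```text
time_s: 13.18
tcp_pos: [0.5555, -0.3796, 0.1936]
ee_rot: [0.0, 1.0, -0.0, 0.001]
contact_force: [0.2, 0.5, -1.2]
grip_width: 0.0237
```

Call:
apply_moves(commands=[{"tx":0,"ty":0,"tz":1.5,"ax":0,"ay":0,"az":0,"fingers":0.1},{"tx":0,"ty":0,"tz":1.5,"ax":0,"ay":0,"az":0,"fingers":0.1}])

```text
time_s: 13.35
tcp_pos: [0.5558, -0.3798, 0.1935]
ee_rot: [0.0, 1.0, -0.0, 0.001]
contact_force: [-1.1, 1.7, 3.6]
grip_width: 0.024
```

Call:
apply_moves(commands=[{"tx":0,"ty":0,"tz":1,"ax":0,"ay":0,"az":0,"fingers":0.1},{"tx":0,"ty":0,"tz":1,"ax":0,"ay":0,"az":0,"fingers":0.1}])

```text
time_s: 13.52
tcp_pos: [0.556, -0.3797, 0.1936]
ee_rot: [0.0, 1.0, -0.0, 0.002]
contact_force: [-1.2, 2.4, 4.4]
grip_width: 0.0241
```

Contact. Release and rise, then head toward the handle.

Call:
apply_moves(commands=[{"tx":0,"ty":0,"tz":0,"ax":0,"ay":0,"az":0,"fingers":0.35},{"tx":0,"ty":0,"tz":0,"ax":0,"ay":0,"az":0,"fingers":0.55},{"tx":0,"ty":0,"tz":0,"ax":0,"ay":0,"az":0,"fingers":0.6},{"tx":0,"ty":0,"tz":0,"ax":0,"ay":0,"az":0,"fingers":0.6},{"tx":0,"ty":0,"tz":-20,"ax":0,"ay":0,"az":0,"fingers":0.6},{"tx":0,"ty":0,"tz":-55,"ax":0,"ay":0,"az":0,"fingers":0.6},{"tx":0,"ty":0,"tz":-75,"ax":0,"ay":0,"az":0,"fingers":0.6},{"tx":-30,"ty":-40,"tz":-75,"ax":0,"ay":0,"az":0,"fingers":0.6},{"tx":-60,"ty":-80,"tz":-75,"ax":0,"ay":0,"az":0,"fingers":0.6},{"tx":-90,"ty":-120,"tz":-75,"ax":0,"ay":0,"az":0,"fingers":0.6},{"tx":-112,"ty":-184,"tz":-75,"ax":0,"ay":0,"az":0,"fingers":0.6},{"tx":-112,"ty":-184,"tz":-75,"ax":0,"ay":0,"az":0,"fingers":0.6}])

```text
time_s: 14.52
tcp_pos: [0.4458, -0.2023, 0.2677]
ee_rot: [0.0, 1.0, -0.001, 0.002]
contact_force: [0.1, 0.9, 0.8]
grip_width: 0.0515
```

Run:
```python
from h import *
np.set_printoptions(precision=4,suppress=True)
s=grab('top','t7.png');a=s['image'];cv2.imwrite('pics/t7c.png',cv2.resize(a[170:330,330:530],(750,600),interpolation=cv2.INTER_CUBIC))
C=cloud(s);X,Y,Z=C[...,0],C[...,1],C[...,2]
for x0 in [.395,.41,.43,.45,.47,.485]:
  m=(abs(X-x0)<.008)&(Y>-.225)&(Y<-.16)&(Z>.05)&(Z<.08); print(x0,m.sum(),np.median(Y[m]) if m.sum() else '')
m=(np.hypot(X-.555,Y+.38)<.035)&(Z>.2)&(Z<.26);P=C[m];print(P[P[:,2]>.232].mean(0),P[:,2].max())
plan(.443,-.198,.045,90)
```

```text
0.395 24 -0.21078812853366624
0.41 0 
0.43 0 
0.45 0 
0.47 12 -0.19187502646175847
0.485 26 -0.19529901299960784
[ 0.5543 -0.3787  0.243 ] 0.25191980538604203
t [ -0.4   2.4 221.9] a [-0.004 -0.001  0.002] rows 5.3 0.0 | tcp [ 0.4433 -0.1965  0.2669] jaw -89.9 q6 1.04 grip 0.0514 t 14.5667
```

View pics/t7c.png

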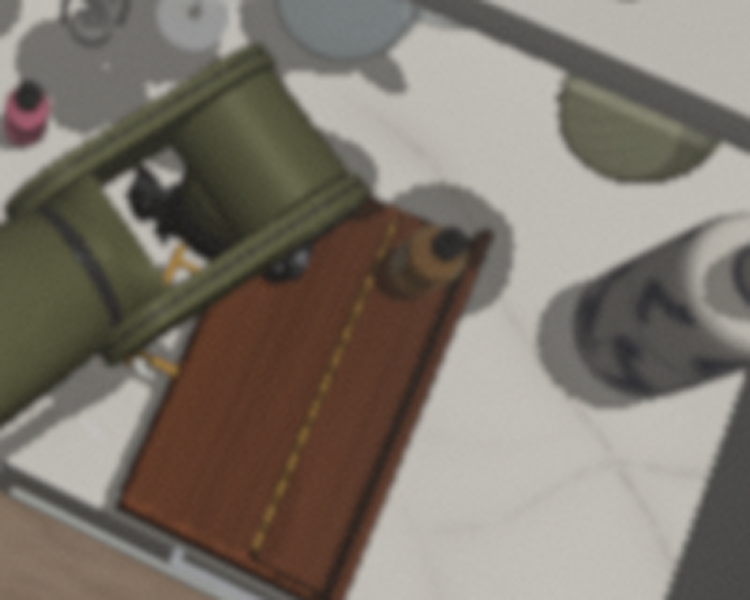

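Run:
```python
from h import *
C=np.load('C0.npy');X,Y,Z=C[...,0],C[...,1],C[...,2]
for x0 in [.395,.41,.43,.45,.47,.485,.495]:
  m=(abs(X-x0)<.008)&(Y>-.225)&(Y<-.16)&(Z>.05)&(Z<.08); print(x0,m.sum(),np.median(Y[m]),Y[m].max()) if m.sum() else 0
m=(Y>-.205)&(Y<-.17)&(Z>.05)&(Z<.08)&(X>.36)&(X<.53); print(X[m].min(),X[m].max())
plan(.443,-.193,.042,90)
```

```text
0.395 39 -0.20144745204429332 -0.1870600804535323
0.41 16 -0.19107311753488787 -0.18723570098885212
0.43 14 -0.19143212493544676 -0.18663643141753605
0.45 14 -0.19142088712234637 -0.18685398460983957
0.47 14 -0.19191050679771818 -0.18747868954097002
0.485 36 -0.2033024845568126 -0.1867344261254818
0.495 11 -0.19254290478684993 -0.1867344261254818
0.3792913543861607 0.4959183052377227
t [ -0.4  -2.6 224.9] a [-0.004 -0.001  0.002] rows 5.4 0.0 | tcp [ 0.4433 -0.1965  0.2669] jaw -89.9 q6 1.04 grip 0.0514 t 14.5667
```

Bar at y ≈ -0.1915, x centre ≈ 0.439.

Call:
apply_moves(commands=[{"tx":-4,"ty":-4.5,"tz":0,"ax":-0.004,"ay":0,"az":0.002,"fingers":0.36},{"tx":-4,"ty":-4.5,"tz":40,"ax":-0.004,"ay":0,"az":0.002,"fingers":0.36},{"tx":-4,"ty":-4.5,"tz":80,"ax":-0.004,"ay":0,"az":0.002,"fingers":0.36},{"tx":-4,"ty":-4.5,"tz":120,"ax":-0.004,"ay":0,"az":0.002,"fingers":0.36},{"tx":-4,"ty":-4.5,"tz":145,"ax":-0.004,"ay":0,"az":0.002,"fingers":0.36},{"tx":-4,"ty":-4.5,"tz":160,"ax":-0.004,"ay":0,"az":0.002,"fingers":0.36},{"tx":-4,"ty":-4.5,"tz":160,"ax":-0.004,"ay":0,"az":0.002,"fingers":0.36},{"tx":-4,"ty":-4.5,"tz":160,"ax":-0.004,"ay":0,"az":0.002,"fingers":0.36}])

```text
time_s: 15.23
tcp_pos: [0.439, -0.1912, 0.1063]
ee_rot: [-0.001, 1.0, 0.0, -0.0]
contact_force: [0.1, -0.0, 1.0]
grip_width: 0.0307
```

Run:
```python
from h import *
get_image('top');plan(.439,-.1915,.042,90)
```

```text
t [-1.1 -0.2 65.8] a [ 0.    -0.002  0.   ] rows 1.6 0.0 | tcp [ 0.44   -0.1917  0.1078] jaw -90.0 q6 1.05 grip 0.0308 t 15.2833
```

Call:
apply_moves(commands=[{"tx":0,"ty":0,"tz":25,"ax":0,"ay":0,"az":0,"fingers":0.36},{"tx":0,"ty":0,"tz":45,"ax":0,"ay":0,"az":0,"fingers":0.36},{"tx":0,"ty":0,"tz":63,"ax":0,"ay":0,"az":0,"fingers":0.36},{"tx":0,"ty":0,"tz":65,"ax":0,"ay":0,"az":0,"fingers":0.36},{"tx":0,"ty":0,"tz":65,"ax":0,"ay":0,"az":0,"fingers":0.36},{"tx":0,"ty":0,"tz":65,"ax":0,"ay":0,"az":0,"fingers":0.05},{"tx":0,"ty":0,"tz":65,"ax":0,"ay":0,"az":0,"fingers":0.05},{"tx":0,"ty":0,"tz":65,"ax":0,"ay":0,"az":0,"fingers":0.05},{"tx":0,"ty":0,"tz":65,"ax":0,"ay":0,"az":0,"fingers":0.05}], squeeze=40)

```text
time_s: 16.03
tcp_pos: [0.4417, -0.1926, 0.0451]
ee_rot: [0.001, 1.0, 0.0, 0.003]
contact_force: [-0.2, 0.6, 7.1]
grip_width: 0.0084
```

Call:
apply_moves(commands=[{"tx":0,"ty":-10,"tz":0,"ax":0,"ay":0,"az":0,"fingers":0.05},{"tx":0,"ty":-25,"tz":0,"ax":0,"ay":0,"az":0,"fingers":0.05},{"tx":0,"ty":-45,"tz":0,"ax":0,"ay":0,"az":0,"fingers":0.05},{"tx":0,"ty":-65,"tz":0,"ax":0,"ay":0,"az":0,"fingers":0.05},{"tx":0,"ty":-85,"tz":0,"ax":0,"ay":0,"az":0,"fingers":0.05},{"tx":0,"ty":-105,"tz":0,"ax":0,"ay":0,"az":0,"fingers":0.05},{"tx":0,"ty":-120,"tz":0,"ax":0,"ay":0,"az":0,"fingers":0.05},{"tx":0,"ty":-130,"tz":0,"ax":0,"ay":0,"az":0,"fingers":0.05},{"tx":0,"ty":-134,"tz":0,"ax":0,"ay":0,"az":0,"fingers":0.05},{"tx":0,"ty":-134,"tz":0,"ax":0,"ay":0,"az":0,"fingers":0.05},{"tx":0,"ty":-134,"tz":0,"ax":0,"ay":0,"az":0,"fingers":0.05}])

```text
time_s: 16.95
tcp_pos: [0.4416, -0.0584, 0.0452]
ee_rot: [0.001, 1.0, 0.0, 0.002]
contact_force: [-3.3, 1.9, 3.2]
grip_width: 0.0085
```

Call:
apply_moves(commands=[{"tx":0,"ty":0,"tz":0,"ax":0,"ay":0,"az":0,"fingers":0.25},{"tx":0,"ty":0,"tz":0,"ax":0,"ay":0,"az":0,"fingers":0.36},{"tx":0,"ty":0,"tz":0,"ax":0,"ay":0,"az":0,"fingers":0.36},{"tx":0,"ty":0,"tz":-30,"ax":0,"ay":0,"az":0,"fingers":0.36},{"tx":0,"ty":0,"tz":-70,"ax":0,"ay":0,"az":0,"fingers":0.36},{"tx":0,"ty":0,"tz":-110,"ax":0,"ay":0,"az":0,"fingers":0.36},{"tx":0,"ty":0,"tz":-150,"ax":0,"ay":0,"az":0,"fingers":0.6},{"tx":-20,"ty":-30,"tz":-190,"ax":0,"ay":0,"az":0,"fingers":0.7},{"tx":-60,"ty":-30,"tz":-190,"ax":0,"ay":0,"az":0,"fingers":0.7},{"tx":-60,"ty":-30,"tz":-190,"ax":0,"ay":0,"az":0,"fingers":0.7}])

```text
time_s: 17.78
tcp_pos: [0.3793, -0.0277, 0.2395]
ee_rot: [0.002, 1.0, 0.001, 0.007]
contact_force: [0.7, -0.1, -0.2]
grip_width: 0.0601
```

Run:
```python
from h import *
s=grab('top','t8.png');a=s['image'];cv2.imwrite('pics/t8c.png',cv2.resize(a[120:330,200:480],(800,600),interpolation=cv2.INTER_CUBIC))
np.save('C8.npy',cloud(s))
print(read_state()['tcp_pos'])
```

```text
[ 0.37986786 -0.02802596  0.23753235]
```

View pics/t8c.png

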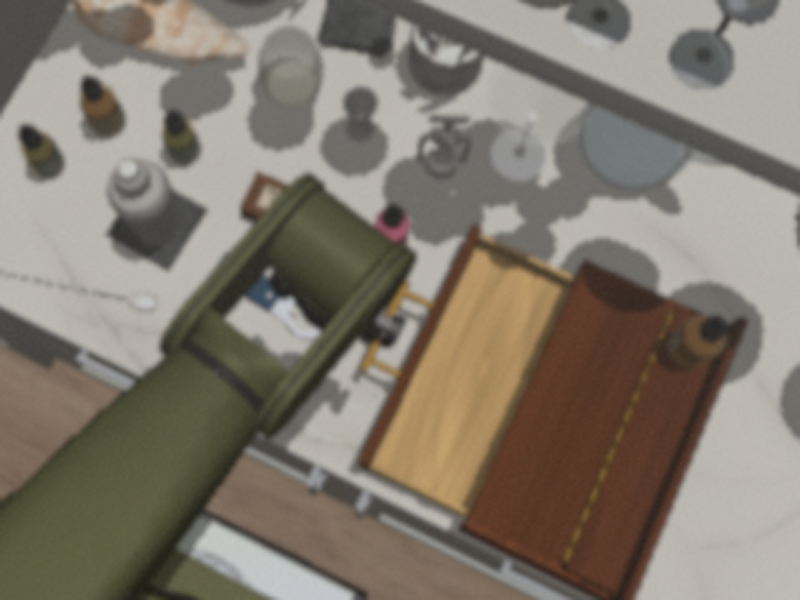

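Call:
apply_moves(commands=[{"tx":0,"ty":100,"tz":-30,"ax":0,"ay":0,"az":0,"fingers":0.7},{"tx":0,"ty":150,"tz":-30,"ax":0,"ay":0,"az":0,"fingers":0.7},{"tx":0,"ty":150,"tz":-30,"ax":0,"ay":0,"az":0,"fingers":0.7},{"tx":0,"ty":150,"tz":-30,"ax":0,"ay":0,"az":0,"fingers":0.7},{"tx":0,"ty":150,"tz":-30,"ax":0,"ay":0,"az":0,"fingers":0.7}])

```text
time_s: 18.25
tcp_pos: [0.3798, -0.1828, 0.2677]
ee_rot: [0.002, 1.0, -0.003, 0.005]
contact_force: [-0.5, -0.1, 0.2]
grip_width: 0.0597
```

Run:
```python
from h import *
np.set_printoptions(precision=4,suppress=True)
t=grab('top','t9.png');a=t['image'];cv2.imwrite('pics/t9c.png',cv2.resize(a[170:270,240:370],(780,600),interpolation=cv2.INTER_CUBIC))
s=grab('scene','s9.png');a=s['image'];cv2.imwrite('pics/s9c.png',cv2.resize(a[220:300,230:350],(750,500),interpolation=cv2.INTER_CUBIC))
b=t['image'].astype(int); blue=(b[...,0]-b[...,2]>25)
print(colobj(t,blue,(.42,.10),.06,.008))
b=s['image'].astype(int); blue=(b[...,0]-b[...,2]>25)
C=cloud(t)
m=(np.hypot(C[...,0]-.523,C[...,1]-.12)<.08)&(C[...,2]>.03)&(C[...,2]<.05);P=C[m];print('box',cv2.minAreaRect((P[:,:2]*1000).astype(np.float32)))
for c,d in (('top',t),('scene',s)):
  for th in ['opener','pick_box']:
    for r in landmark_of(th,c)[:2]: print(c,th,r['xy'],r['p'],at_z(d,r['xy'],0 if th!='opener' else .004))
C8=C;X,Y,Z=C[...,0],C[...,1],C[...,2]
print(read_state()['tcp_pos'])
```

```text
(123, array([423.245 , 119.2405]), ((423.8454895019531, 119.97639465332031), (77.67424774169922, 25.444385528564453), 82.26732635498047))
box ((523.7213134765625, 120.06141662597656), (56.12762451171875, 95.64490509033203), 3.046717405319214)
top opener [296.2, 227.4] 0.9 [0.4106 0.0745 0.004 ]
top pick_box [297.2, 190.6] 0.89 [0.533  0.1338 0.    ]
scene opener [299.5, 251.5] 0.68 [0.4157 0.0991 0.004 ]
scene pick_box [276.4, 236.1] 0.79 [0.5297 0.1155 0.    ]
scene pick_box [296.1, 204.0] 0.68 [ 0.6893 -0.0354  0.    ]
[ 0.3796 -0.1771  0.267 ]
```

View pics/t9c.png

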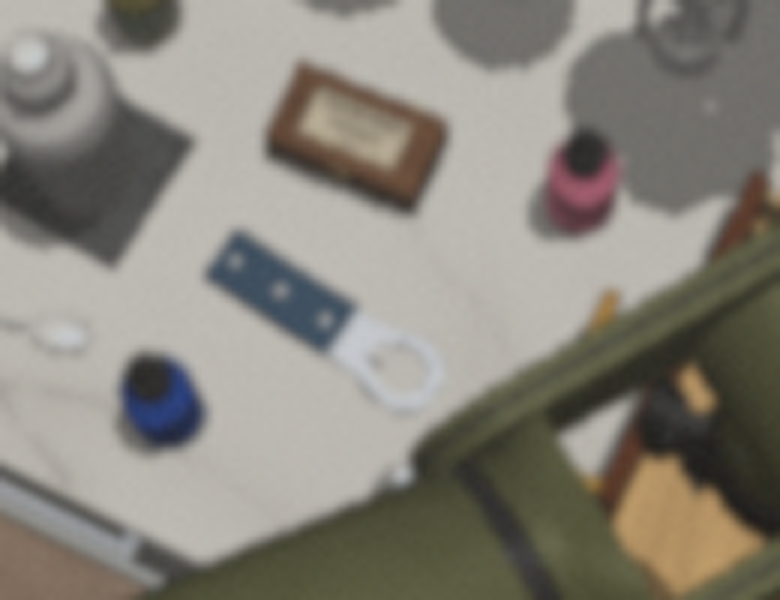

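View pics/s9c.png

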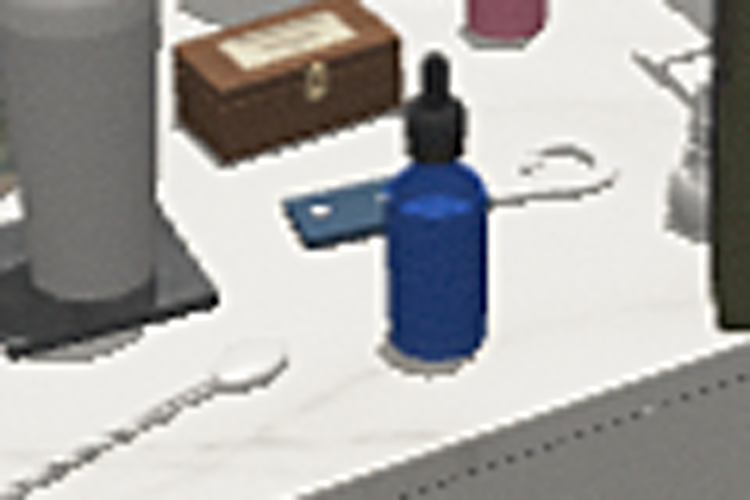

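Run:
```python
from h import *
np.set_printoptions(precision=4,suppress=True)
t=get_image('top')
Q=[at_z(t,(u/6+240-.4,v/6+170-.4),.008)[:2] for u,v in [(237,230),(205,273),(330,352),(357,307),(432,396)]]
print(np.array(Q)); e0=(Q[0]+Q[1])/2; e1=(Q[2]+Q[3])/2; d=e1-e0; print('grip centre',(e0+e1)/2,'len',np.linalg.norm(d),'ang',np.degrees(np.arctan2(d[1],d[0])),'w',np.linalg.norm(Q[0]-Q[1]),np.linalg.norm(Q[2]-Q[3]), 'origin', e0+d/np.linalg.norm(d)*.077)
```

```text
[[0.4457 0.1601]
 [0.4143 0.1647]
 [0.4046 0.0774]
 [0.4354 0.0756]
 [0.4076 0.0128]]
grip centre [0.425  0.1195] len 0.08642671828264749 ang -96.62620500606921 w 0.031664801456114416 0.030834306236009378 origin [0.4211 0.0859]
```

Run:
```python
from h import *
plan(.4233,.1058,.12,-6.6)
```

```text
t [  42.7 -283.1  147. ] a [ 0.01  -0.007 -1.453] rows 7.7 11.6 | tcp [ 0.3796 -0.177   0.2672] jaw -89.9 q6 1.0 grip 0.06 t 18.6
```

Call:
apply_moves(commands=[{"tx":43,"ty":-283,"tz":50,"ax":0.01,"ay":-0.007,"az":-1.453,"fingers":0.7},{"tx":43,"ty":-283,"tz":50,"ax":0.01,"ay":-0.007,"az":-1.453,"fingers":0.7},{"tx":43,"ty":-283,"tz":50,"ax":0.01,"ay":-0.007,"az":-1.453,"fingers":0.7},{"tx":43,"ty":-283,"tz":50,"ax":0.01,"ay":-0.007,"az":-1.453,"fingers":0.7},{"tx":43,"ty":-283,"tz":50,"ax":0.01,"ay":-0.007,"az":-1.453,"fingers":0.7},{"tx":43,"ty":-283,"tz":50,"ax":0.01,"ay":-0.007,"az":-1.453,"fingers":0.7},{"tx":43,"ty":-283,"tz":50,"ax":0.01,"ay":-0.007,"az":-1.453,"fingers":0.7},{"tx":43,"ty":-283,"tz":100,"ax":0.01,"ay":-0.007,"az":-1.453,"fingers":0.7},{"tx":43,"ty":-283,"tz":147,"ax":0.01,"ay":-0.007,"az":-1.453,"fingers":0.7},{"tx":43,"ty":-283,"tz":147,"ax":0.01,"ay":-0.007,"az":-1.453,"fingers":0.7},{"tx":43,"ty":-283,"tz":147,"ax":0.01,"ay":-0.007,"az":-1.453,"fingers":0.7},{"tx":43,"ty":-283,"tz":147,"ax":0.01,"ay":-0.007,"az":-1.453,"fingers":0.7}])

```text
time_s: 19.6
tcp_pos: [0.4216, 0.1067, 0.1177]
ee_rot: [-0.001, 0.744, 0.668, -0.002]
contact_force: [1.0, 0.4, 0.1]
grip_width: 0.0599
```

Call:
apply_moves(commands=[{"tx":0,"ty":0,"tz":0,"ax":0,"ay":0,"az":0,"fingers":0.7},{"tx":0,"ty":0,"tz":0,"ax":0,"ay":0,"az":0,"fingers":0.7}])

```text
time_s: 19.77
tcp_pos: [0.4209, 0.1074, 0.1172]
ee_rot: [-0.002, 0.744, 0.668, -0.002]
contact_force: [0.1, 0.2, -0.9]
grip_width: 0.0594
```

Run:
```python
from h import *
s=grab('scene','s10.png');a=s['image'];cv2.imwrite('pics/s10c.png',cv2.resize(a[150:300,200:350],(600,600),interpolation=cv2.INTER_CUBIC))
plan(.4233,.1058,.002,-6.6)
```

```text
t [ -1.1   2.7 115.5] a [-0.004  0.001  0.007] rows 2.8 0.1 | tcp [0.4212 0.1073 0.1175] jaw -6.2 q6 0.23 grip 0.0596 t 19.8167
```

View pics/s10c.png

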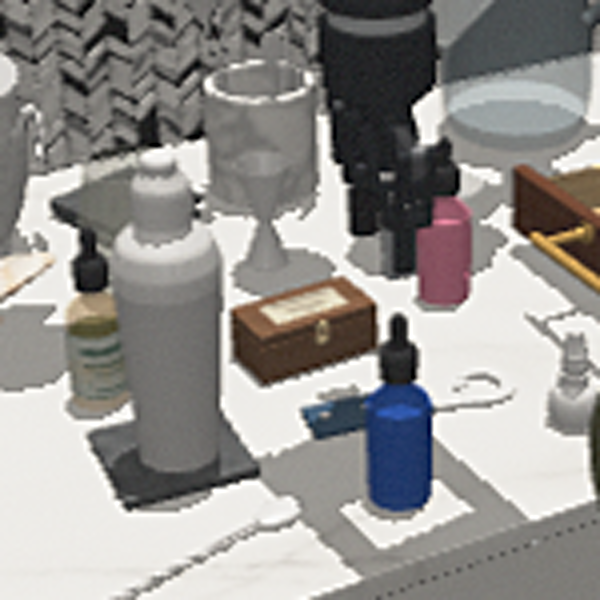

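Call:
apply_moves(commands=[{"tx":-1,"ty":3,"tz":40,"ax":-0.004,"ay":0,"az":0.007,"fingers":0.7},{"tx":-1,"ty":3,"tz":75,"ax":-0.004,"ay":0,"az":0.007,"fingers":0.7},{"tx":-1,"ty":3,"tz":100,"ax":-0.004,"ay":0,"az":0.007,"fingers":0.7},{"tx":-1,"ty":3,"tz":112,"ax":-0.004,"ay":0,"az":0.007,"fingers":0.7},{"tx":-1,"ty":3,"tz":115,"ax":-0.004,"ay":0,"az":0.007,"fingers":0.7},{"tx":-1,"ty":3,"tz":115,"ax":-0.004,"ay":0,"az":0.007,"fingers":0.7},{"tx":-1,"ty":3,"tz":115,"ax":-0.004,"ay":0,"az":0.007,"fingers":0.7}])

```text
time_s: 20.4
tcp_pos: [0.4246, 0.1061, 0.0037]
ee_rot: [0.001, 0.747, 0.665, 0.0]
contact_force: [0.2, 0.1, -0.7]
grip_width: 0.06
```

Run:
```python
from h import *
s=grab('scene','s11.png');a=s['image'];cv2.imwrite('pics/s11c.png',cv2.resize(a[200:280,240:340],(750,600),interpolation=cv2.INTER_CUBIC))
plan(.4233,.1058,.002,-6.6)
```

```text
t [-0.5 -1.7  2.1] a [ 0.003  0.    -0.   ] rows 0.1 0.0 | tcp [0.4251 0.1061 0.0041] jaw -6.6 q6 0.24 grip 0.0599 t 20.45
```

View pics/s11c.png

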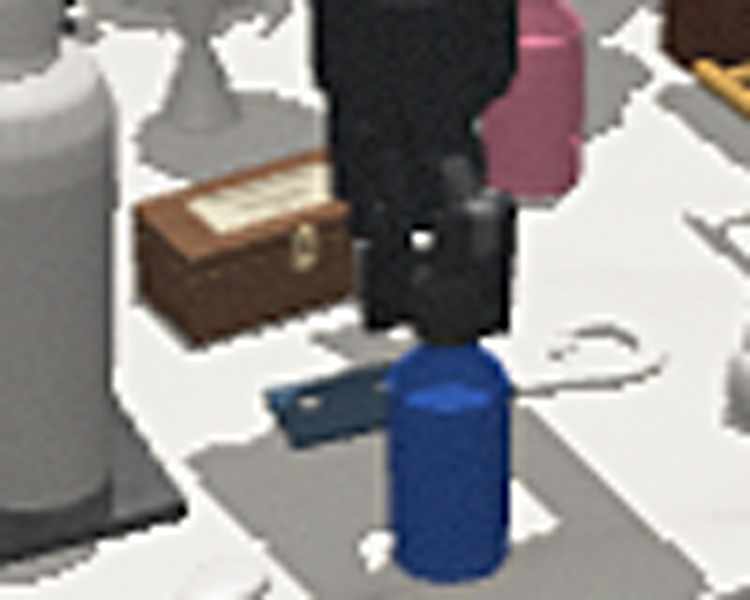

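Call:
apply_moves(commands=[{"tx":0,"ty":-1,"tz":3,"ax":0.003,"ay":0,"az":0,"fingers":0.7},{"tx":0,"ty":-1,"tz":4,"ax":0.003,"ay":0,"az":0,"fingers":0.4},{"tx":0,"ty":-1,"tz":4,"ax":0.003,"ay":0,"az":0,"fingers":0.2},{"tx":0,"ty":-1,"tz":4,"ax":0.003,"ay":0,"az":0,"fingers":0.2},{"tx":0,"ty":-1,"tz":4,"ax":0.003,"ay":0,"az":0,"fingers":0.2},{"tx":0,"ty":-1,"tz":4,"ax":0.003,"ay":0,"az":0,"fingers":0.2}], squeeze=40)

```text
time_s: 20.95
tcp_pos: [0.4229, 0.1067, 0.0023]
ee_rot: [-0.002, 0.747, 0.665, -0.002]
contact_force: [-12.0, -0.2, 21.5]
grip_width: 0.0354
```

Call:
apply_moves(commands=[{"tx":0,"ty":0,"tz":-15,"ax":0,"ay":0,"az":0,"fingers":0.2},{"tx":0,"ty":0,"tz":-50,"ax":0,"ay":0,"az":0,"fingers":0.2},{"tx":0,"ty":0,"tz":-90,"ax":0,"ay":0,"az":0,"fingers":0.2},{"tx":0,"ty":0,"tz":-130,"ax":0,"ay":0,"az":0,"fingers":0.2},{"tx":0,"ty":0,"tz":-150,"ax":0,"ay":0,"az":0,"fingers":0.2},{"tx":0,"ty":0,"tz":-150,"ax":0,"ay":0,"az":0,"fingers":0.2}])

```text
time_s: 21.45
tcp_pos: [0.4278, 0.1072, 0.1595]
ee_rot: [0.002, 0.747, 0.665, 0.003]
contact_force: [1.0, -0.2, -0.7]
grip_width: 0.0352
```

Run:
```python
from h import *
np.set_printoptions(precision=4,suppress=True)
s=grab('scene','s12.png');a=s['image'];cv2.imwrite('pics/s12c.png',cv2.resize(a[160:260,240:340],(600,600),interpolation=cv2.INTER_CUBIC))
C=np.load('C8.npy');X,Y,Z=C[...,0],C[...,1],C[...,2]
for x0 in [.33,.36,.39,.5,.53,.56]:
  for nm,a,b in [('front',.06,.085),('floor',.012,.03)]:
    m=(abs(X-x0)<.008)&(Y>-.24)&(Y<-.04)&(Z>a)&(Z<b)
    print(x0,nm,m.sum(),np.percentile(Y[m],[2,98]) if m.sum()>4 else '')
m=(Y>-.2)&(Y<-.12)&(Z>.012)&(Z<.03);print('floor x',np.percentile(X[m],[1,99]))
plan(.38,-.165,.16,90)
```

```text
0.33 front 26 [-0.2373 -0.099 ]
0.33 floor 183 [-0.2353 -0.1147]
0.36 front 24 [-0.2386 -0.0996]
0.36 floor 181 [-0.2345 -0.116 ]
0.39 front 65 [-0.201  -0.0546]
0.39 floor 173 [-0.2341 -0.1146]
0.5 front 26 [-0.2383 -0.0595]
0.5 floor 164 [-0.2342 -0.1145]
0.53 front 22 [-0.2352 -0.0984]
0.53 floor 164 [-0.2348 -0.1149]
0.56 front 23 [-0.2389 -0.0989]
0.56 floor 157 [-0.2341 -0.1165]
floor x [0.2951 0.5869]
t [-275.5  -14.1   -4.4] a [ 0.    -0.003  1.454] rows 6.6 11.6 | tcp [0.426  0.107  0.1561] jaw -6.7 q6 0.24 grip 0.0348 t 21.5
```

View pics/s12c.png

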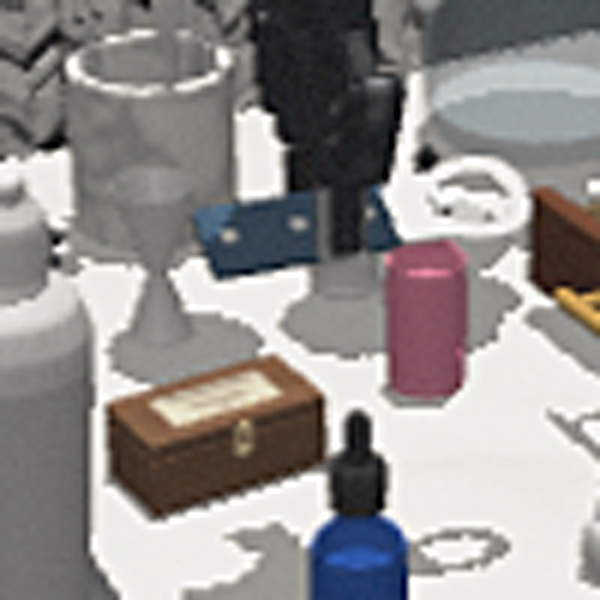

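Call:
apply_moves(commands=[{"tx":-275,"ty":18,"tz":-5,"ax":0,"ay":-0.003,"az":1.454,"fingers":0.2},{"tx":-275,"ty":18,"tz":-5,"ax":0,"ay":-0.003,"az":1.454,"fingers":0.2},{"tx":-275,"ty":18,"tz":-5,"ax":0,"ay":-0.003,"az":1.454,"fingers":0.2},{"tx":-275,"ty":18,"tz":-5,"ax":0,"ay":-0.003,"az":1.454,"fingers":0.2},{"tx":-275,"ty":18,"tz":-5,"ax":0,"ay":-0.003,"az":1.454,"fingers":0.2},{"tx":-275,"ty":18,"tz":-5,"ax":0,"ay":-0.003,"az":1.454,"fingers":0.2},{"tx":-275,"ty":18,"tz":-5,"ax":0,"ay":-0.003,"az":1.454,"fingers":0.2},{"tx":-275,"ty":18,"tz":-5,"ax":0,"ay":-0.003,"az":1.454,"fingers":0.2},{"tx":-275,"ty":18,"tz":-5,"ax":0,"ay":-0.003,"az":1.454,"fingers":0.2},{"tx":-275,"ty":18,"tz":-5,"ax":0,"ay":-0.003,"az":1.454,"fingers":0.2},{"tx":-275,"ty":18,"tz":-5,"ax":0,"ay":-0.003,"az":1.454,"fingers":0.2},{"tx":-275,"ty":18,"tz":-5,"ax":0,"ay":-0.003,"az":1.454,"fingers":0.2}])

```text
time_s: 22.5
tcp_pos: [0.4107, -0.1678, 0.1583]
ee_rot: [-0.001, 1.0, -0.003, -0.002]
contact_force: [0.4, 0.5, -1.1]
grip_width: 0.035
```

Call:
apply_moves(commands=[{"tx":0,"ty":0,"tz":0,"ax":0,"ay":0,"az":0,"fingers":0.2},{"tx":0,"ty":0,"tz":0,"ax":0,"ay":0,"az":0,"fingers":0.2}])

```text
time_s: 22.67
tcp_pos: [0.4094, -0.1672, 0.1561]
ee_rot: [-0.002, 1.0, -0.002, -0.004]
contact_force: [-0.7, -0.3, -1.2]
grip_width: 0.0349
```

Run:
```python
from h import *
np.set_printoptions(precision=4,suppress=True)
t=grab('top','t13.png');a=t['image'];cv2.imwrite('pics/t13c.png',cv2.resize(a[190:320,300:460],(740,600),interpolation=cv2.INTER_CUBIC))
plan(.41,-.168,.0255,90)
```

```text
t [  1.1   1.1 131. ] a [-0.003  0.006 -0.004] rows 3.1 0.1 | tcp [ 0.4097 -0.1673  0.1565] jaw -90.2 q6 1.07 grip 0.0352 t 22.7167
```

View pics/t13c.png

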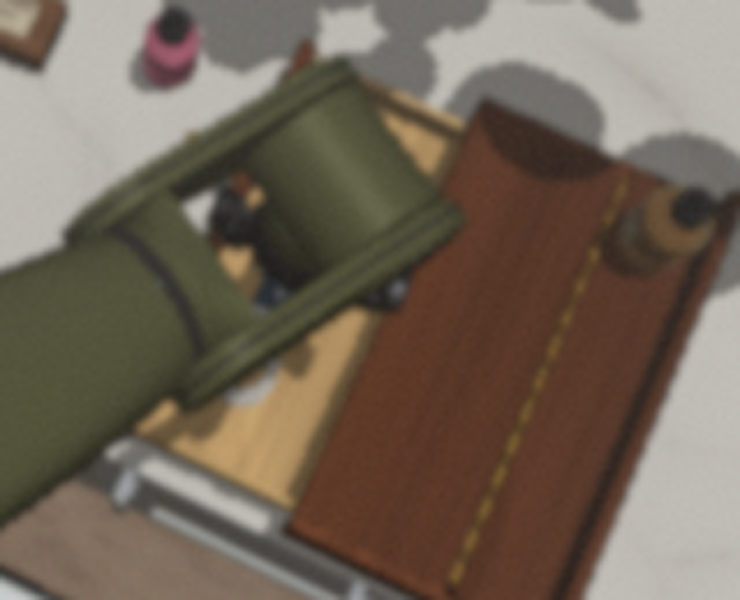

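Call:
apply_moves(commands=[{"tx":1,"ty":1,"tz":35,"ax":-0.003,"ay":0.006,"az":-0.004,"fingers":0.2},{"tx":1,"ty":1,"tz":70,"ax":-0.003,"ay":0.006,"az":-0.004,"fingers":0.2},{"tx":1,"ty":1,"tz":100,"ax":-0.003,"ay":0.006,"az":-0.004,"fingers":0.2},{"tx":1,"ty":1,"tz":120,"ax":-0.003,"ay":0.006,"az":-0.004,"fingers":0.2},{"tx":1,"ty":1,"tz":128,"ax":-0.003,"ay":0.006,"az":-0.004,"fingers":0.2},{"tx":1,"ty":1,"tz":128,"ax":-0.003,"ay":0.006,"az":-0.004,"fingers":0.2},{"tx":1,"ty":1,"tz":128,"ax":-0.003,"ay":0.006,"az":-0.004,"fingers":0.2}])

```text
time_s: 23.3
tcp_pos: [0.4102, -0.168, 0.0289]
ee_rot: [-0.0, 1.0, 0.0, -0.0]
contact_force: [1.1, -0.6, -0.2]
grip_width: 0.0352
```

Run:
```python
from h import *
get_image('top');plan(.41,-.168,.0255,90)
```

```text
t [-1.  -0.5  4.4] a [ 0.001 -0.002  0.001] rows 0.1 0.0 | tcp [ 0.411  -0.1685  0.0299] jaw -90.0 q6 1.06 grip 0.0349 t 23.35
```

Call:
apply_moves(commands=[{"tx":0,"ty":0,"tz":4,"ax":0,"ay":0,"az":0,"fingers":0.2},{"tx":0,"ty":0,"tz":4,"ax":0,"ay":0,"az":0,"fingers":0.2},{"tx":0,"ty":0,"tz":4,"ax":0,"ay":0,"az":0,"fingers":0.45},{"tx":0,"ty":0,"tz":4,"ax":0,"ay":0,"az":0,"fingers":0.55},{"tx":0,"ty":0,"tz":4,"ax":0,"ay":0,"az":0,"fingers":0.55},{"tx":0,"ty":0,"tz":-20,"ax":0,"ay":0,"az":0,"fingers":0.55},{"tx":0,"ty":0,"tz":-60,"ax":0,"ay":0,"az":0,"fingers":0.55},{"tx":0,"ty":0,"tz":-100,"ax":0,"ay":0,"az":0,"fingers":0.55},{"tx":0,"ty":0,"tz":-140,"ax":0,"ay":0,"az":0,"fingers":0.55},{"tx":0,"ty":0,"tz":-180,"ax":0,"ay":0,"az":0,"fingers":0.9},{"tx":0,"ty":0,"tz":-180,"ax":0,"ay":0,"az":0,"fingers":0.9}])

```text
time_s: 24.27
tcp_pos: [0.4148, -0.1705, 0.2202]
ee_rot: [0.005, 1.0, 0.0, 0.008]
contact_force: [0.8, 0.7, 0.7]
grip_width: 0.0696
```

Run:
```python
from h import *
t=grab('top','t14.png');s=grab('scene','s14.png')
C=cloud(t)
m=(np.hypot(C[...,0]-.523,C[...,1]-.12)<.1)&(C[...,2]>.03)&(C[...,2]<.05);P=C[m];print('box',m.sum(),cv2.minAreaRect((P[:,:2]*1000).astype(np.float32)))
plan(.5237,.12,.2,-2.5)
```

```text
box 408 ((523.7887573242188, 119.87348937988281), (55.690704345703125, 95.46129608154297), 3.489670515060425)
t [ 111.9 -288.9   12.4] a [ 0.008 -0.003 -1.526] rows 7.4 12.2 | tcp [ 0.412  -0.1689  0.2128] jaw -90.0 q6 1.06 grip 0.0768 t 24.3667
```

Call:
apply_moves(commands=[{"tx":112,"ty":-289,"tz":12,"ax":0.008,"ay":-0.003,"az":-1.63,"fingers":0.95},{"tx":112,"ty":-289,"tz":12,"ax":0.008,"ay":-0.003,"az":-1.63,"fingers":0.95},{"tx":112,"ty":-289,"tz":12,"ax":0.008,"ay":-0.003,"az":-1.63,"fingers":0.95},{"tx":112,"ty":-289,"tz":12,"ax":0.008,"ay":-0.003,"az":-1.63,"fingers":0.95},{"tx":112,"ty":-289,"tz":12,"ax":0.008,"ay":-0.003,"az":-1.63,"fingers":0.95},{"tx":112,"ty":-289,"tz":12,"ax":0.008,"ay":-0.003,"az":-1.63,"fingers":0.95},{"tx":112,"ty":-289,"tz":12,"ax":0.008,"ay":-0.003,"az":-1.63,"fingers":0.95},{"tx":112,"ty":-289,"tz":12,"ax":0.008,"ay":-0.003,"az":-1.63,"fingers":0.95},{"tx":112,"ty":-289,"tz":12,"ax":0.008,"ay":-0.003,"az":-1.63,"fingers":0.95},{"tx":112,"ty":-289,"tz":12,"ax":0.008,"ay":-0.003,"az":-1.63,"fingers":0.95},{"tx":112,"ty":-289,"tz":12,"ax":0.008,"ay":-0.003,"az":-1.63,"fingers":0.95},{"tx":112,"ty":-289,"tz":12,"ax":0.008,"ay":-0.003,"az":-1.63,"fingers":0.95}])

```text
time_s: 25.37
tcp_pos: [0.5225, 0.1203, 0.1977]
ee_rot: [-0.001, 0.729, 0.684, -0.002]
contact_force: [0.2, 0.4, -0.4]
grip_width: 0.0812
```

Call:
apply_moves(commands=[{"tx":0,"ty":0,"tz":0,"ax":0,"ay":0,"az":0,"fingers":0.95},{"tx":0,"ty":0,"tz":0,"ax":0,"ay":0,"az":0,"fingers":0.95}])

```text
time_s: 25.53
tcp_pos: [0.5212, 0.1202, 0.1952]
ee_rot: [-0.002, 0.73, 0.683, -0.004]
contact_force: [-0.1, 0.8, 0.0]
grip_width: 0.0809
```

Run:
```python
from h import *
s=grab('scene','s15.png');a=s['image'];cv2.imwrite('pics/s15c.png',cv2.resize(a[150:280,210:410],(800,520),interpolation=cv2.INTER_CUBIC))
t=grab('top','t15.png');a=t['image'];cv2.imwrite('pics/t15c.png',cv2.resize(a[190:320,300:460],(740,600),interpolation=cv2.INTER_CUBIC))
plan(.5238,.12,.1,3.5)
```

```text
t [ 0.1  2.7 96.2] a [-0.007  0.002 -0.127] rows 2.3 1.0 | tcp [0.5218 0.1202 0.1963] jaw -3.8 q6 0.19 grip 0.0812 t 25.6333
```

View pics/s15c.png

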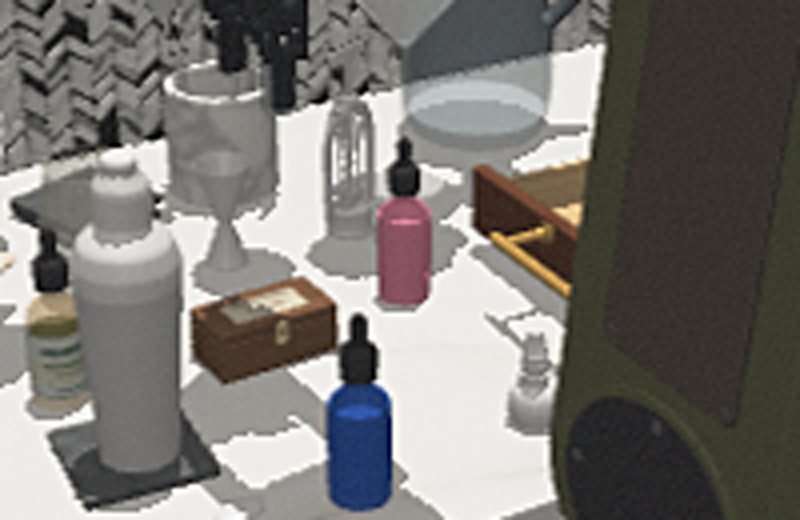

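View pics/t15c.png

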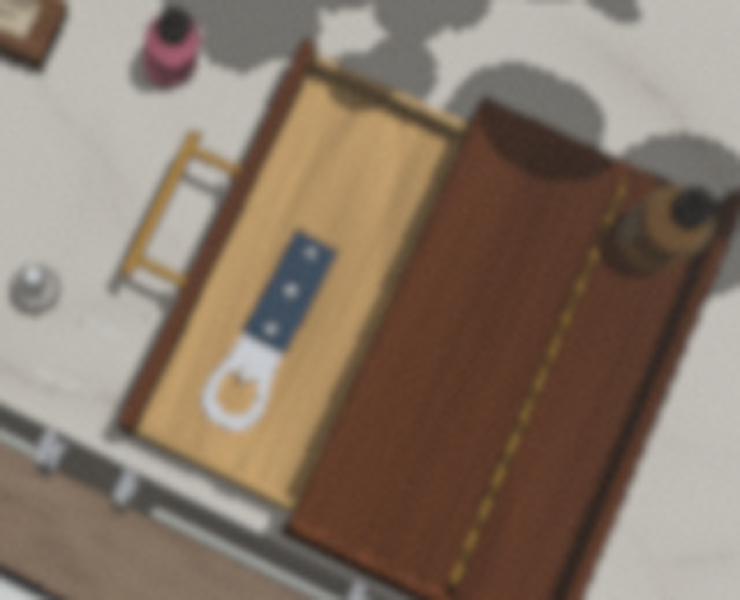

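Call:
apply_moves(commands=[{"tx":0,"ty":2.5,"tz":30,"ax":-0.007,"ay":0.002,"az":-0.125,"fingers":0.95},{"tx":0,"ty":2.5,"tz":70,"ax":-0.007,"ay":0.002,"az":-0.125,"fingers":0.95},{"tx":0,"ty":2.5,"tz":110,"ax":-0.007,"ay":0.002,"az":-0.125,"fingers":0.95},{"tx":0,"ty":2.5,"tz":130,"ax":-0.007,"ay":0.002,"az":-0.125,"fingers":0.95},{"tx":0,"ty":2.5,"tz":130,"ax":-0.007,"ay":0.002,"az":-0.125,"fingers":0.95},{"tx":0,"ty":2.5,"tz":130,"ax":-0.007,"ay":0.002,"az":-0.125,"fingers":0.95}])

```text
time_s: 26.13
tcp_pos: [0.5223, 0.1196, 0.0651]
ee_rot: [-0.001, 0.686, 0.727, -0.001]
contact_force: [0.3, -0.0, 1.0]
grip_width: 0.0811
```

Run:
```python
from h import *
s=grab('scene','s16.png');a=s['image'];cv2.imwrite('pics/s16c.png',cv2.resize(a[190:270,230:330],(750,600),interpolation=cv2.INTER_CUBIC))
plan(.5238,.12,.01,3.5)
```

```text
t [ 0.1 -0.3 57.2] a [ 0.001 -0.001 -0.003] rows 1.4 0.0 | tcp [0.524  0.1199 0.0672] jaw 3.3 q6 0.07 grip 0.0813 t 26.1833
```

View pics/s16c.png

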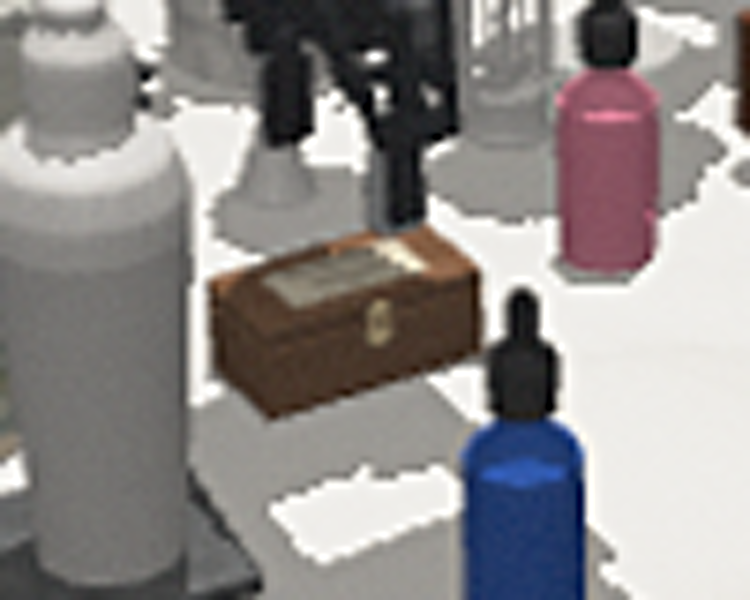

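Call:
apply_moves(commands=[{"tx":-18,"ty":0,"tz":5,"ax":0,"ay":0,"az":0,"fingers":0.95},{"tx":-18,"ty":0,"tz":25,"ax":0,"ay":0,"az":0,"fingers":0.95},{"tx":-18,"ty":0,"tz":45,"ax":0,"ay":0,"az":0,"fingers":0.95},{"tx":-18,"ty":0,"tz":57,"ax":0,"ay":0,"az":0,"fingers":0.95},{"tx":-18,"ty":0,"tz":57,"ax":0,"ay":0,"az":0,"fingers":0.95},{"tx":-18,"ty":0,"tz":57,"ax":0,"ay":0,"az":0,"fingers":0.5},{"tx":-18,"ty":0,"tz":57,"ax":0,"ay":0,"az":0,"fingers":0.5},{"tx":-18,"ty":0,"tz":57,"ax":0,"ay":0,"az":0,"fingers":0.5},{"tx":-18,"ty":0,"tz":57,"ax":0,"ay":0,"az":0,"fingers":0.5},{"tx":-18,"ty":0,"tz":57,"ax":0,"ay":0,"az":0,"fingers":0.5}], squeeze=50)

```text
time_s: 27.02
tcp_pos: [0.5271, 0.1022, 0.0124]
ee_rot: [0.002, 0.686, 0.727, 0.002]
contact_force: [-0.0, 1.3, 6.7]
grip_width: 0.0513
```

Call:
apply_moves(commands=[{"tx":0,"ty":0,"tz":-15,"ax":0,"ay":0,"az":0,"fingers":0.5},{"tx":0,"ty":0,"tz":-50,"ax":0,"ay":0,"az":0,"fingers":0.5},{"tx":0,"ty":0,"tz":-90,"ax":0,"ay":0,"az":0,"fingers":0.5},{"tx":0,"ty":0,"tz":-130,"ax":0,"ay":0,"az":0,"fingers":0.5},{"tx":0,"ty":0,"tz":-165,"ax":0,"ay":0,"az":0,"fingers":0.5},{"tx":0,"ty":0,"tz":-165,"ax":0,"ay":0,"az":0,"fingers":0.5}])

```text
time_s: 27.52
tcp_pos: [0.5309, 0.1026, 0.1872]
ee_rot: [0.007, 0.686, 0.727, 0.008]
contact_force: [1.7, -0.9, -0.6]
grip_width: 0.0511
```

Run:
```python
from h import *
s=grab('scene','s17.png');a=s['image'];cv2.imwrite('pics/s17c.png',cv2.resize(a[150:270,220:340],(600,600),interpolation=cv2.INTER_CUBIC))
t=grab('top')
plan(.515,-.168,.175,-90+0)
```

```text
t [-269.   -28.2    4.2] a [ 0.008  0.007 -1.512] rows 6.5 12.1 | tcp [0.5273 0.1022 0.1797] jaw 3.4 q6 0.03 grip 0.051 t 27.6167
```

View pics/s17c.png

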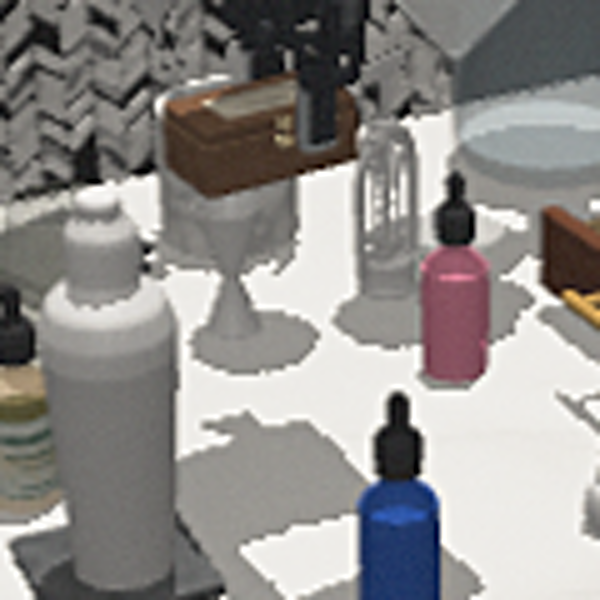

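Call:
apply_moves(commands=[{"tx":-273,"ty":-31,"tz":4,"ax":0.008,"ay":0.007,"az":1.63,"fingers":0.5},{"tx":-273,"ty":-31,"tz":4,"ax":0.008,"ay":0.007,"az":1.63,"fingers":0.5},{"tx":-273,"ty":-31,"tz":4,"ax":0.008,"ay":0.007,"az":1.63,"fingers":0.5},{"tx":-273,"ty":-31,"tz":4,"ax":0.008,"ay":0.007,"az":1.63,"fingers":0.5},{"tx":-273,"ty":-31,"tz":4,"ax":0.008,"ay":0.007,"az":1.63,"fingers":0.5},{"tx":-273,"ty":-31,"tz":4,"ax":0.008,"ay":0.007,"az":1.63,"fingers":0.5},{"tx":-273,"ty":-31,"tz":4,"ax":0.008,"ay":0.007,"az":1.63,"fingers":0.5},{"tx":-273,"ty":-31,"tz":4,"ax":0.008,"ay":0.007,"az":1.63,"fingers":0.5},{"tx":-273,"ty":-31,"tz":4,"ax":0.008,"ay":0.007,"az":1.63,"fingers":0.5},{"tx":-273,"ty":-31,"tz":4,"ax":0.008,"ay":0.007,"az":1.63,"fingers":0.5},{"tx":-273,"ty":-31,"tz":4,"ax":0.008,"ay":0.007,"az":1.63,"fingers":0.5},{"tx":-273,"ty":-31,"tz":4,"ax":0.008,"ay":0.007,"az":1.63,"fingers":0.5}])

```text
time_s: 28.62
tcp_pos: [0.5107, -0.1716, 0.1718]
ee_rot: [-0.006, 0.998, 0.061, 0.002]
contact_force: [0.8, 0.4, -0.2]
grip_width: 0.0512
```

Call:
apply_moves(commands=[{"tx":0,"ty":0,"tz":0,"ax":0,"ay":0,"az":0.05,"fingers":0.5},{"tx":0,"ty":0,"tz":0,"ax":0,"ay":0,"az":0.05,"fingers":0.5}])

```text
time_s: 28.78
tcp_pos: [0.5087, -0.1707, 0.1682]
ee_rot: [-0.008, 0.999, 0.036, -0.001]
contact_force: [-0.0, -0.1, -1.4]
grip_width: 0.0512
```

Run:
```python
from h import *
t=grab('top','t18.png');a=t['image'];cv2.imwrite('pics/t18c.png',cv2.resize(a[190:320,300:460],(740,600),interpolation=cv2.INTER_CUBIC))
plan(.512,-.172,.035,-90+0)
```

```text
t [  3.    3.4 133.7] a [-0.015  0.001  0.074] rows 3.2 0.6 | tcp [ 0.509  -0.1709  0.1688] jaw -85.8 q6 1.06 grip 0.0509 t 28.8333
```

View pics/t18c.png

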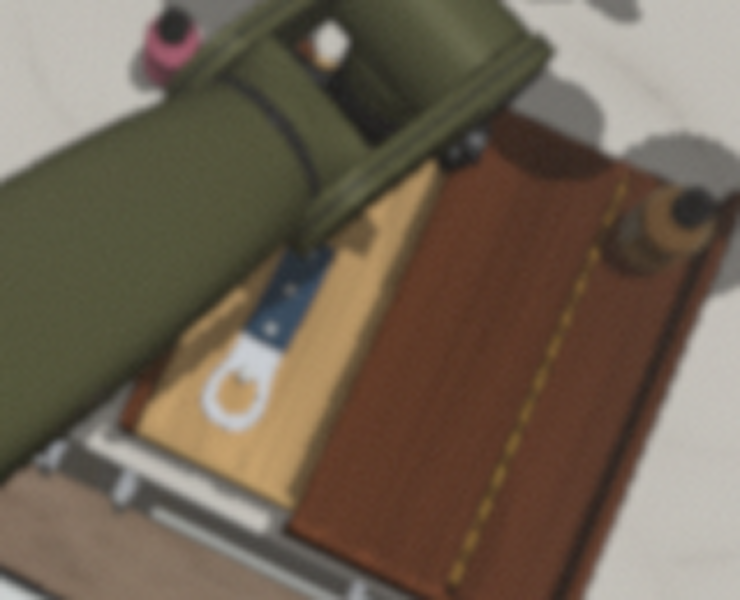

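Call:
apply_moves(commands=[{"tx":5,"ty":3,"tz":10,"ax":-0.015,"ay":0.001,"az":0.074,"fingers":0.5},{"tx":5,"ty":3,"tz":45,"ax":-0.015,"ay":0.001,"az":0.074,"fingers":0.5},{"tx":5,"ty":3,"tz":80,"ax":-0.015,"ay":0.001,"az":0.074,"fingers":0.5},{"tx":5,"ty":3,"tz":110,"ax":-0.015,"ay":0.001,"az":0.074,"fingers":0.5},{"tx":5,"ty":3,"tz":125,"ax":-0.015,"ay":0.001,"az":0.074,"fingers":0.5},{"tx":5,"ty":3,"tz":130,"ax":-0.015,"ay":0.001,"az":0.074,"fingers":0.5},{"tx":5,"ty":3,"tz":130,"ax":-0.015,"ay":0.001,"az":0.074,"fingers":0.5},{"tx":5,"ty":3,"tz":130,"ax":-0.015,"ay":0.001,"az":0.074,"fingers":0.5}])

```text
time_s: 29.5
tcp_pos: [0.5143, -0.1717, 0.0391]
ee_rot: [0.0, 1.0, 0.0, -0.0]
contact_force: [0.1, 0.3, -1.5]
grip_width: 0.0512
```

Run:
```python
from h import *
get_image('top');plan(.514,-.172,.033,-90+0)
print(read_state()['contact_force'])
```

```text
t [-0.5  0.2  6.8] a [ 0.    -0.     0.001] rows 0.2 0.0 | tcp [ 0.5145 -0.1718  0.0398] jaw -90.0 q6 1.15 grip 0.0512 t 29.55
[-1.69100407 -0.53025367 -1.60997279]
```

Call:
apply_moves(commands=[{"tx":0,"ty":0,"tz":4,"ax":0,"ay":0,"az":0,"fingers":0.5},{"tx":0,"ty":0,"tz":7,"ax":0,"ay":0,"az":0,"fingers":0.5},{"tx":0,"ty":0,"tz":7,"ax":0,"ay":0,"az":0,"fingers":0.5},{"tx":0,"ty":0,"tz":7,"ax":0,"ay":0,"az":0,"fingers":0.7},{"tx":0,"ty":0,"tz":7,"ax":0,"ay":0,"az":0,"fingers":0.76},{"tx":0,"ty":0,"tz":7,"ax":0,"ay":0,"az":0,"fingers":0.76},{"tx":0,"ty":0,"tz":-10,"ax":0,"ay":0,"az":0,"fingers":0.76},{"tx":0,"ty":0,"tz":-45,"ax":0,"ay":0,"az":0,"fingers":0.76},{"tx":0,"ty":0,"tz":-85,"ax":0,"ay":0,"az":0,"fingers":0.76},{"tx":0,"ty":0,"tz":-125,"ax":0,"ay":0,"az":0,"fingers":0.6},{"tx":-20,"ty":-20,"tz":-150,"ax":0,"ay":0,"az":0,"fingers":0.36},{"tx":-40,"ty":-60,"tz":-150,"ax":0,"ay":0,"az":0,"fingers":0.36}])

```text
time_s: 30.55
tcp_pos: [0.4802, -0.1175, 0.1989]
ee_rot: [0.003, 1.0, -0.001, 0.007]
contact_force: [1.2, -0.4, 1.5]
grip_width: 0.0309
```

Call:
apply_moves(commands=[{"tx":-30,"ty":-50,"tz":0,"ax":0,"ay":0,"az":0,"fingers":0.15},{"tx":-30,"ty":-90,"tz":0,"ax":0,"ay":0,"az":0,"fingers":0.15},{"tx":-30,"ty":-90,"tz":0,"ax":0,"ay":0,"az":0,"fingers":0.15},{"tx":-30,"ty":-90,"tz":0,"ax":0,"ay":0,"az":0,"fingers":0.15}])

```text
time_s: 30.88
tcp_pos: [0.4506, -0.0252, 0.1991]
ee_rot: [0.003, 1.0, 0.001, 0.009]
contact_force: [0.9, -0.8, 0.6]
grip_width: 0.0128
```

Run:
```python
from h import *
t=grab('top','t19.png');a=t['image'];cv2.imwrite('pics/t19c.png',cv2.resize(a[190:320,300:460],(740,600),interpolation=cv2.INTER_CUBIC))
C=cloud(t);X,Y,Z=C[...,0],C[...,1],C[...,2]
for x0 in [.39,.41,.43,.45,.47,.485]:
  m=(abs(X-x0)<.008)&(Y>-.09)&(Y<-.03)&(Z>.05)&(Z<.08); print(x0,m.sum(),np.median(Y[m]) if m.sum() else '')
m=(X>.46)&(X<.6)&(Y>-.22)&(Y<-.12)&(Z>.05)&(Z<.07);P=C[m];print('box',m.sum(),P.mean(0),np.percentile(P,[2,98],axis=0))
plan(.440,-.035,.06,90)
```

```text
0.39 33 -0.06740503229194401
0.41 15 -0.058435002384836565
0.43 14 -0.0586341266440427
0.45 12 -0.05795138141470338
0.47 14 -0.05865609752646693
0.485 30 -0.07008861927263095
box 498 [ 0.54219254 -0.17188618  0.05991737] [[ 0.49040758 -0.20610045  0.05180345]
 [ 0.59099951 -0.13627905  0.06674709]]
t [-13.3   7.4 138.7] a [ 0.007 -0.017 -0.   ] rows 3.3 0.1 | tcp [ 0.4509 -0.0266  0.1988] jaw -90.0 q6 1.4 grip 0.0129 t 30.9333
```

View pics/t19c.png

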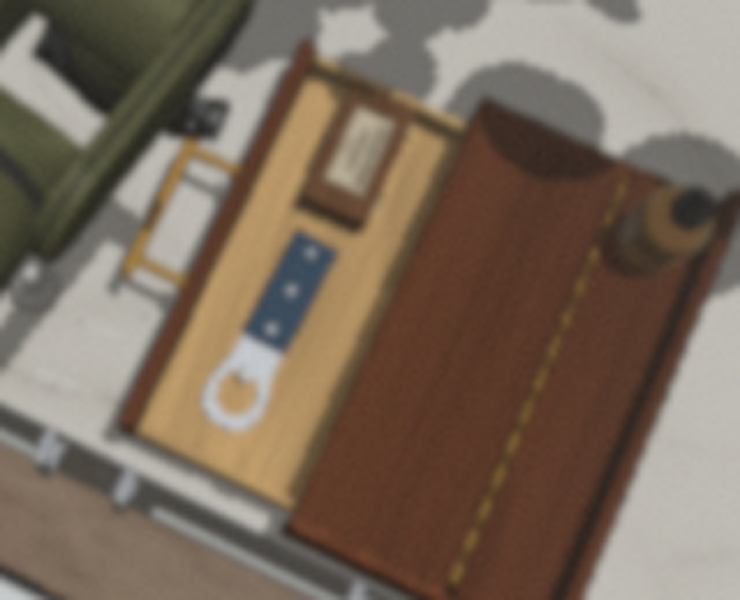

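Call:
apply_moves(commands=[{"tx":-11,"ty":31,"tz":0,"ax":0.007,"ay":-0.017,"az":0,"fingers":0.36},{"tx":-11,"ty":31,"tz":30,"ax":0.007,"ay":-0.017,"az":0,"fingers":0.36},{"tx":-11,"ty":31,"tz":60,"ax":0.007,"ay":-0.017,"az":0,"fingers":0.36},{"tx":-11,"ty":31,"tz":90,"ax":0.007,"ay":-0.017,"az":0,"fingers":0.36},{"tx":-11,"ty":31,"tz":90,"ax":0.007,"ay":-0.017,"az":0,"fingers":0.36},{"tx":-11,"ty":31,"tz":90,"ax":0.007,"ay":-0.017,"az":0,"fingers":0.36}])

```text
time_s: 31.43
tcp_pos: [0.4405, -0.059, 0.1075]
ee_rot: [-0.0, 1.0, -0.001, -0.002]
contact_force: [-0.1, -0.2, 0.1]
grip_width: 0.0308
```

Run:
```python
from h import *
get_image('top');plan(.440,-.0585,.044,90)
```

```text
t [-2.  -0.7 65.5] a [ 0.    -0.    -0.001] rows 1.6 0.0 | tcp [ 0.442  -0.0592  0.1095] jaw -90.1 q6 1.32 grip 0.0305 t 31.4833
```

Call:
apply_moves(commands=[{"tx":-1,"ty":-0.5,"tz":25,"ax":0,"ay":0,"az":0,"fingers":0.36},{"tx":-1,"ty":-0.5,"tz":50,"ax":0,"ay":0,"az":0,"fingers":0.36},{"tx":-1,"ty":-0.5,"tz":64,"ax":0,"ay":0,"az":0,"fingers":0.36},{"tx":-1,"ty":-0.5,"tz":64,"ax":0,"ay":0,"az":0,"fingers":0.36},{"tx":-1,"ty":-0.5,"tz":64,"ax":0,"ay":0,"az":0,"fingers":0.05},{"tx":-1,"ty":-0.5,"tz":64,"ax":0,"ay":0,"az":0,"fingers":0.05},{"tx":-1,"ty":-0.5,"tz":64,"ax":0,"ay":0,"az":0,"fingers":0.05},{"tx":-1,"ty":-0.5,"tz":64,"ax":0,"ay":0,"az":0,"fingers":0.05}], squeeze=40)

```text
time_s: 32.15
tcp_pos: [0.4431, -0.0593, 0.048]
ee_rot: [0.001, 1.0, -0.001, 0.002]
contact_force: [-1.0, -0.4, 6.9]
grip_width: 0.0081
```

Call:
apply_moves(commands=[{"tx":0,"ty":8,"tz":0,"ax":0,"ay":0,"az":0,"fingers":0.05},{"tx":0,"ty":20,"tz":0,"ax":0,"ay":0,"az":0,"fingers":0.05},{"tx":0,"ty":35,"tz":0,"ax":0,"ay":0,"az":0,"fingers":0.05},{"tx":0,"ty":52,"tz":0,"ax":0,"ay":0,"az":0,"fingers":0.05},{"tx":0,"ty":70,"tz":0,"ax":0,"ay":0,"az":0,"fingers":0.05},{"tx":0,"ty":88,"tz":0,"ax":0,"ay":0,"az":0,"fingers":0.05},{"tx":0,"ty":104,"tz":0,"ax":0,"ay":0,"az":0,"fingers":0.05},{"tx":0,"ty":118,"tz":0,"ax":0,"ay":0,"az":0,"fingers":0.05},{"tx":0,"ty":128,"tz":0,"ax":0,"ay":0,"az":0,"fingers":0.05},{"tx":0,"ty":132,"tz":0,"ax":0,"ay":0,"az":0,"fingers":0.05},{"tx":0,"ty":133,"tz":0,"ax":0,"ay":0,"az":0,"fingers":0.05},{"tx":0,"ty":133,"tz":0,"ax":0,"ay":0,"az":0,"fingers":0.05}])

```text
time_s: 33.15
tcp_pos: [0.4431, -0.1926, 0.0482]
ee_rot: [0.001, 1.0, -0.001, 0.003]
contact_force: [4.8, -2.1, -6.3]
grip_width: 0.0083
```

Call:
apply_moves(commands=[{"tx":0,"ty":2,"tz":0,"ax":0,"ay":0,"az":0,"fingers":0.05},{"tx":0,"ty":4,"tz":0,"ax":0,"ay":0,"az":0,"fingers":0.05},{"tx":0,"ty":4,"tz":0,"ax":0,"ay":0,"az":0,"fingers":0.05}])

```text
time_s: 33.4
tcp_pos: [0.4431, -0.1946, 0.0481]
ee_rot: [-0.001, 1.0, -0.001, 0.002]
contact_force: [3.9, 7.3, -1.1]
grip_width: 0.0084
```

Call:
apply_moves(commands=[{"tx":0,"ty":2,"tz":0,"ax":0,"ay":0,"az":0,"fingers":0.05},{"tx":0,"ty":3,"tz":0,"ax":0,"ay":0,"az":0,"fingers":0.05},{"tx":0,"ty":3,"tz":0,"ax":0,"ay":0,"az":0,"fingers":0.05}])

```text
time_s: 33.65
tcp_pos: [0.4431, -0.1946, 0.0481]
ee_rot: [-0.004, 1.0, -0.001, 0.002]
contact_force: [4.7, 11.8, -0.4]
grip_width: 0.0082
```

Call:
apply_moves(commands=[{"tx":0,"ty":-1,"tz":0,"ax":0,"ay":0,"az":0,"fingers":0.05},{"tx":0,"ty":-0.5,"tz":0,"ax":0,"ay":0,"az":0,"fingers":0.2},{"tx":0,"ty":-0.5,"tz":0,"ax":0,"ay":0,"az":0,"fingers":0.3},{"tx":0,"ty":-0.5,"tz":0,"ax":0,"ay":0,"az":0,"fingers":0.3},{"tx":0,"ty":-0.5,"tz":-20,"ax":0,"ay":0,"az":0,"fingers":0.3},{"tx":0,"ty":-0.5,"tz":-60,"ax":0,"ay":0,"az":0,"fingers":0.3},{"tx":0,"ty":0,"tz":-100,"ax":0,"ay":0,"az":0,"fingers":0.5},{"tx":0,"ty":0,"tz":-140,"ax":0,"ay":0,"az":0,"fingers":0.8},{"tx":0,"ty":-40,"tz":-180,"ax":0,"ay":0,"az":0,"fingers":0.8},{"tx":0,"ty":-80,"tz":-200,"ax":0,"ay":0,"az":0,"fingers":0.8},{"tx":0,"ty":-120,"tz":-200,"ax":0,"ay":0,"az":0,"fingers":0.8},{"tx":0,"ty":-160,"tz":-200,"ax":0,"ay":0,"az":0,"fingers":0.8}])

```text
time_s: 34.65
tcp_pos: [0.4434, -0.048, 0.2526]
ee_rot: [-0.003, 1.0, -0.002, 0.005]
contact_force: [0.7, 0.2, 0.0]
grip_width: 0.068
```

Run:
```python
from h import *
np.set_printoptions(precision=4,suppress=True)
t=grab('top','t20.png');a=t['image'];cv2.imwrite('pics/t20c.png',cv2.resize(a[110:350,180:500],(800,600),interpolation=cv2.INTER_CUBIC))
s=grab('scene','s20.png')
C=cloud(t);X,Y,Z=C[...,0],C[...,1],C[...,2];Cs=cloud(s)
for x0 in [.41,.43,.45,.47]:
  m=(abs(X-x0)<.008)&(Y>-.225)&(Y<-.16)&(Z>.05)&(Z<.08); print(x0,m.sum(),np.median(Y[m]) if m.sum() else '')
for xy,r0 in [((.532,.377),.0235),((.541,.271),.021),((.448,.415),.021)]:
  try: print(*topc(C,xy,.045))
  except Exception as e: print('occ')
  m=(np.hypot(Cs[...,0]-xy[0],Cs[...,1]-xy[1])<.04)&(Cs[...,2]>.012)&(Cs[...,2]<.058)&(s['z_map']>0); print(circ(Cs[m],r0).x,m.sum())
plan(.540,.272,.20,90)
```

```text
0.41 16 -0.19249618075202551
0.43 14 -0.19235639654562273
0.45 15 -0.19262942080017317
0.47 14 -0.19205645723474005
[0.5326 0.3769] [0.5322 0.3767] 0.14374418281102386 15
[0.5316 0.38  ] 157
[0.5405 0.2712] [0.5401 0.2708] 0.13481194111229797 13
[0.5395 0.2726] 201
[0.4491 0.416 ] [0.4483 0.4155] 0.1323742531676711 16
[0.4475 0.4185] 275
t [  98.5 -315.2   54.1] a [-0.009 -0.007  0.005] rows 8.0 0.1 | tcp [ 0.4427 -0.0442  0.2507] jaw -89.7 q6 1.34 grip 0.0685 t 34.75
```

View pics/t20c.png

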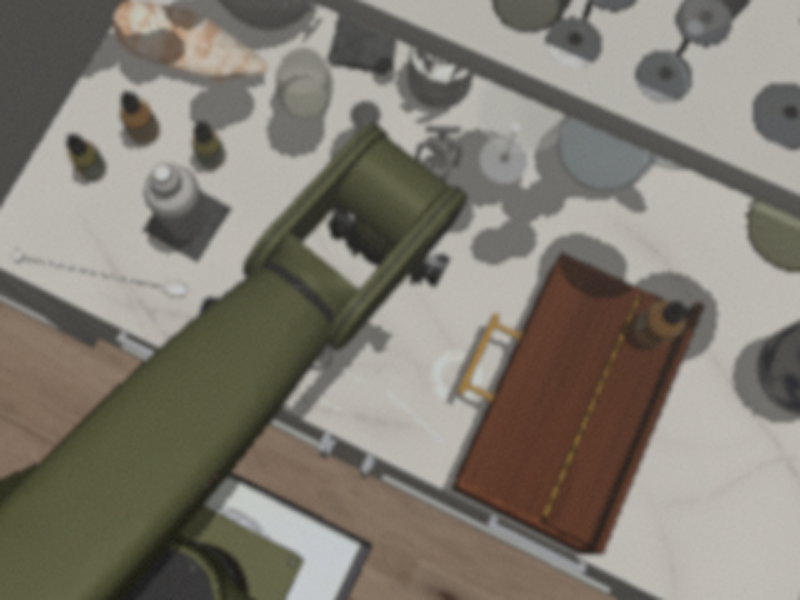

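Run:
```python
from h import *
np.set_printoptions(precision=3,suppress=True)
s=grab('scene','s21.png');t=get_image('top')
p=read_state()['tcp_pos'];u=p[:2]/np.linalg.norm(p[:2]);n=np.array([-u[1],u[0]])
for nm,d in(('top',t),('scene',s)):
  C=cloud(d);v=(d['z_map']>0);P=C[v]; a=P[:,:2]@u;b=P[:,:2]@n
  for r in np.arange(.2,.58,.04):
    m=(abs(a-r)<.02)&(abs(b)<.1)&(P[:,2]>.16)
    print(nm,round(r,2),m.sum(),np.percentile(P[m,2],[1,99]) if m.sum()>5 else '', np.percentile(b[m],[1,99]) if m.sum()>5 else '')
print(p,np.linalg.norm(p[:2]))
```

```text
top 0.2 1067 [0.559 0.621] [-0.025  0.081]
top 0.24 946 [0.558 0.612] [-0.027  0.073]
top 0.28 829 [0.545 0.602] [-0.037  0.064]
top 0.32 965 [0.518 0.593] [-0.043  0.07 ]
top 0.36 510 [0.502 0.582] [-0.048  0.066]
top 0.4 865 [0.394 0.578] [-0.055  0.061]
top 0.44 1227 [0.28  0.573] [-0.064  0.064]
top 0.48 378 [0.359 0.569] [-0.063  0.051]
top 0.52 0  
top 0.56 0  
scene 0.2 314 [0.523 0.612] [0.063 0.089]
scene 0.24 251 [0.515 0.6  ] [0.033 0.082]
scene 0.28 182 [0.5   0.589] [0.011 0.075]
scene 0.32 445 [0.502 0.58 ] [0.029 0.076]
scene 0.36 228 [0.499 0.579] [0.043 0.072]
scene 0.4 925 [0.381 0.571] [-0.02   0.066]
scene 0.44 1892 [0.264 0.564] [-0.061  0.071]
scene 0.48 103 [0.265 0.564] [-0.058  0.06 ]
scene 0.52 0  
scene 0.56 0  
[ 0.442 -0.048  0.249] 0.44501333516971425
```

View pics/s21.png

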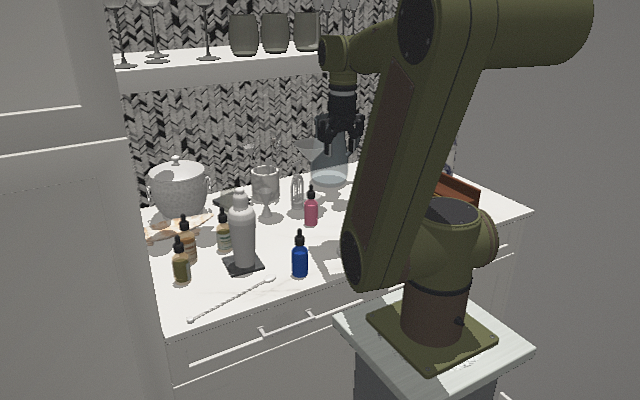

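Run:
```python
from h import *
C=np.load('C0.npy');X,Y,Z=C[...,0],C[...,1],C[...,2]
for x0 in [.35,.42,.5,.58]:
  for z0 in [.05,.15,.25]:
    m=(abs(X-x0)<.02)&(abs(Z-z0)<.02)&(Y>.43)&(Y<.9); print(x0,z0,m.sum(),Y[m].min() if m.sum() else '')
plan(.540,.2715,.20,90)
```

```text
0.35 0.05 59 0.5083452235306543
0.35 0.15 68 0.5073446193758433
0.35 0.25 85 0.506765099982356
0.42 0.05 54 0.5080485438051786
0.42 0.15 69 0.5062444554869132
0.42 0.25 80 0.5075447522798132
0.5 0.05 50 0.5074191681119848
0.5 0.15 63 0.5077264634342155
0.5 0.25 76 0.5070371425797039
0.58 0.05 52 0.5079728237476694
0.58 0.15 60 0.5070887855589895
0.58 0.25 69 0.5072059059114643
t [  97.6 -318.7   52.1] a [-0.007 -0.005  0.001] rows 8.1 0.1 | tcp [ 0.4425 -0.0476  0.2493] jaw -90.0 q6 1.34 grip 0.0684 t 34.85
```

Call:
apply_moves(commands=[{"tx":98,"ty":-319,"tz":-5,"ax":-0.007,"ay":-0.005,"az":0,"fingers":0.7},{"tx":98,"ty":-319,"tz":-5,"ax":-0.007,"ay":-0.005,"az":0,"fingers":0.7},{"tx":98,"ty":-319,"tz":-5,"ax":-0.007,"ay":-0.005,"az":0,"fingers":0.7},{"tx":98,"ty":-319,"tz":-5,"ax":-0.007,"ay":-0.005,"az":0,"fingers":0.7},{"tx":98,"ty":-319,"tz":-5,"ax":-0.007,"ay":-0.005,"az":0,"fingers":0.7},{"tx":98,"ty":-319,"tz":-5,"ax":-0.007,"ay":-0.005,"az":0,"fingers":0.7},{"tx":98,"ty":-319,"tz":-5,"ax":-0.007,"ay":-0.005,"az":0,"fingers":0.7},{"tx":98,"ty":-319,"tz":-5,"ax":-0.007,"ay":-0.005,"az":0,"fingers":0.7},{"tx":98,"ty":-319,"tz":20,"ax":-0.007,"ay":-0.005,"az":0,"fingers":0.7},{"tx":98,"ty":-319,"tz":60,"ax":-0.007,"ay":-0.005,"az":0,"fingers":0.7},{"tx":98,"ty":-319,"tz":85,"ax":-0.007,"ay":-0.005,"az":0,"fingers":0.7},{"tx":98,"ty":-319,"tz":85,"ax":-0.007,"ay":-0.005,"az":0,"fingers":0.7}])

```text
time_s: 35.85
tcp_pos: [0.5374, 0.2689, 0.1587]
ee_rot: [0.003, 1.0, -0.001, -0.007]
contact_force: [-0.7, -0.6, -1.3]
grip_width: 0.0599
```

Run:
```python
from h import *
get_image('top');get_image('top');get_image('top');plan(.540,.2715,.082,90)
```

```text
t [-2.  -0.4 86.2] a [-0.    -0.001 -0.001] rows 2.1 0.0 | tcp [0.5419 0.271  0.1682] jaw -90.1 q6 1.95 grip 0.0593 t 36.0
```

Call:
apply_moves(commands=[{"tx":-2,"ty":0,"tz":25,"ax":0,"ay":0,"az":0,"fingers":0.7},{"tx":-2,"ty":0,"tz":60,"ax":0,"ay":0,"az":0,"fingers":0.7},{"tx":-2,"ty":0,"tz":85,"ax":0,"ay":0,"az":0,"fingers":0.7},{"tx":-2,"ty":0,"tz":86,"ax":0,"ay":0,"az":0,"fingers":0.7},{"tx":-2,"ty":0,"tz":86,"ax":0,"ay":0,"az":0,"fingers":0.7},{"tx":-2,"ty":0,"tz":86,"ax":0,"ay":0,"az":0,"fingers":0.4},{"tx":-2,"ty":0,"tz":86,"ax":0,"ay":0,"az":0,"fingers":0.1},{"tx":-2,"ty":0,"tz":86,"ax":0,"ay":0,"az":0,"fingers":0.1},{"tx":-2,"ty":0,"tz":86,"ax":0,"ay":0,"az":0,"fingers":0.1},{"tx":-2,"ty":0,"tz":86,"ax":0,"ay":0,"az":0,"fingers":0.1},{"tx":-2,"ty":0,"tz":86,"ax":0,"ay":0,"az":0,"fingers":0.1}], squeeze=40)

```text
time_s: 36.92
tcp_pos: [0.542, 0.2719, 0.0855]
ee_rot: [-0.001, 1.0, -0.0, 0.003]
contact_force: [0.5, 0.1, 6.1]
grip_width: 0.024
```

Run:
```python
from h import *
plan(.480,-.381,.30,90);print(read_state()['contact_force'])
```

```text
t [ -60.1  652.5 -216.2] a [-0.002 -0.006 -0.001] rows 16.5 0.1 | tcp [0.542  0.2719 0.0855] jaw -90.1 q6 1.95 grip 0.024 t 36.9167
[0.51625312 0.13766437 6.09318291]
```

Call:
apply_moves(commands=[{"tx":0,"ty":0,"tz":-20,"ax":0,"ay":0,"az":0,"fingers":0.1},{"tx":0,"ty":0,"tz":-55,"ax":0,"ay":-0.004,"az":0,"fingers":0.1},{"tx":0,"ty":0,"tz":-95,"ax":0,"ay":-0.004,"az":0,"fingers":0.1},{"tx":0,"ty":5,"tz":-135,"ax":0,"ay":-0.004,"az":0,"fingers":0.1},{"tx":0,"ty":20,"tz":-170,"ax":0,"ay":-0.004,"az":0,"fingers":0.1},{"tx":-2,"ty":50,"tz":-190,"ax":0,"ay":-0.004,"az":0,"fingers":0.1},{"tx":-6,"ty":88,"tz":-195,"ax":0,"ay":-0.004,"az":0,"fingers":0.1},{"tx":-10,"ty":128,"tz":-195,"ax":0,"ay":-0.004,"az":0,"fingers":0.1},{"tx":-14,"ty":168,"tz":-195,"ax":0,"ay":-0.004,"az":0,"fingers":0.1},{"tx":-18,"ty":208,"tz":-195,"ax":0,"ay":-0.004,"az":0,"fingers":0.1},{"tx":-22,"ty":248,"tz":-195,"ax":0,"ay":-0.004,"az":0,"fingers":0.1},{"tx":-26,"ty":288,"tz":-195,"ax":0,"ay":-0.004,"az":0,"fingers":0.1}])

```text
time_s: 37.92
tcp_pos: [0.5138, -0.0181, 0.2802]
ee_rot: [-0.001, 1.0, -0.0, 0.001]
contact_force: [0.7, 0.3, -0.5]
grip_width: 0.0235
```

Call:
apply_moves(commands=[{"tx":-4,"ty":40,"tz":0,"ax":0,"ay":0,"az":0,"fingers":0.1},{"tx":-8,"ty":80,"tz":0,"ax":0,"ay":0,"az":0,"fingers":0.1},{"tx":-12,"ty":120,"tz":0,"ax":0,"ay":0,"az":0,"fingers":0.1},{"tx":-16,"ty":160,"tz":0,"ax":0,"ay":0,"az":0,"fingers":0.1},{"tx":-20,"ty":200,"tz":0,"ax":0,"ay":0,"az":0,"fingers":0.1},{"tx":-24,"ty":240,"tz":0,"ax":0,"ay":0,"az":0,"fingers":0.1},{"tx":-28,"ty":280,"tz":0,"ax":0,"ay":0,"az":0,"fingers":0.1},{"tx":-32,"ty":315,"tz":0,"ax":0,"ay":0,"az":0,"fingers":0.1},{"tx":-35,"ty":345,"tz":0,"ax":0,"ay":0,"az":0,"fingers":0.1},{"tx":-36,"ty":362,"tz":0,"ax":0,"ay":0,"az":0,"fingers":0.1},{"tx":-36,"ty":362,"tz":0,"ax":0,"ay":0,"az":0,"fingers":0.1}])

```text
time_s: 38.83
tcp_pos: [0.4768, -0.3829, 0.2791]
ee_rot: [-0.001, 1.0, -0.002, 0.001]
contact_force: [-0.4, 1.0, -1.4]
grip_width: 0.0235
```

Run:
```python
from h import *
get_image('top');get_image('top')
s=grab('scene','s22.png');plan(.480,-.3795,.196,90)
```

```text
t [ 2.   0.6 83.3] a [-0.003 -0.003  0.   ] rows 2.0 0.0 | tcp [ 0.4778 -0.3792  0.2793] jaw -90.0 q6 0.81 grip 0.0239 t 38.9833
```

View pics/s22.png

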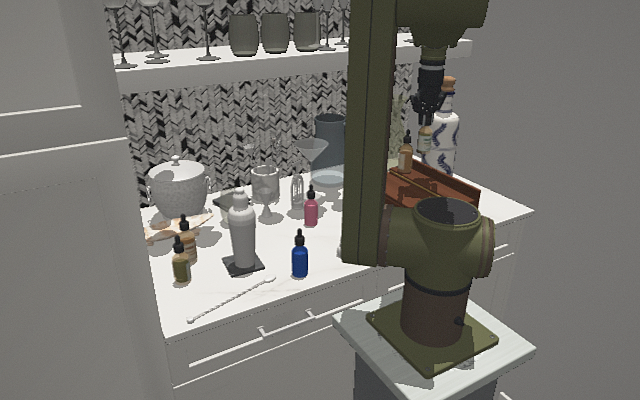

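Call:
apply_moves(commands=[{"tx":2,"ty":0.5,"tz":20,"ax":-0.003,"ay":-0.003,"az":0,"fingers":0.1},{"tx":2,"ty":0.5,"tz":45,"ax":-0.003,"ay":-0.003,"az":0,"fingers":0.1},{"tx":2,"ty":0.5,"tz":70,"ax":-0.003,"ay":-0.003,"az":0,"fingers":0.1},{"tx":2,"ty":0.5,"tz":83,"ax":-0.003,"ay":-0.003,"az":0,"fingers":0.1},{"tx":2,"ty":0.5,"tz":87,"ax":-0.003,"ay":-0.003,"az":0,"fingers":0.1},{"tx":2,"ty":0.5,"tz":87,"ax":-0.003,"ay":-0.003,"az":0,"fingers":0.1},{"tx":2,"ty":0.5,"tz":87,"ax":-0.003,"ay":-0.003,"az":0,"fingers":0.1}])

```text
time_s: 39.57
tcp_pos: [0.4808, -0.3793, 0.1938]
ee_rot: [0.001, 1.0, 0.0, 0.001]
contact_force: [-0.4, -0.9, -1.2]
grip_width: 0.0241
```

Call:
apply_moves(commands=[{"tx":0,"ty":0,"tz":3,"ax":0,"ay":0,"az":0,"fingers":0.1},{"tx":0,"ty":0,"tz":3,"ax":0,"ay":0,"az":0,"fingers":0.1},{"tx":0,"ty":0,"tz":3,"ax":0,"ay":0,"az":0,"fingers":0.1}])

```text
time_s: 39.82
tcp_pos: [0.4813, -0.3798, 0.1922]
ee_rot: [0.001, 1.0, 0.0, 0.001]
contact_force: [-0.0, -0.5, -1.9]
grip_width: 0.023
```

Call:
apply_moves(commands=[{"tx":0,"ty":0,"tz":2,"ax":0,"ay":0,"az":0,"fingers":0.1},{"tx":0,"ty":0,"tz":2,"ax":0,"ay":0,"az":0,"fingers":0.1}])

```text
time_s: 39.98
tcp_pos: [0.4814, -0.38, 0.1906]
ee_rot: [0.002, 1.0, 0.0, 0.002]
contact_force: [0.8, 0.1, -1.1]
grip_width: 0.0235
```

Call:
apply_moves(commands=[{"tx":0,"ty":0,"tz":2,"ax":0,"ay":0,"az":0,"fingers":0.1},{"tx":0,"ty":0,"tz":2,"ax":0,"ay":0,"az":0,"fingers":0.1}])

```text
time_s: 40.15
tcp_pos: [0.4814, -0.3802, 0.1885]
ee_rot: [0.002, 1.0, 0.0, 0.002]
contact_force: [0.6, 0.1, -1.4]
grip_width: 0.0236
```

Call:
apply_moves(commands=[{"tx":0,"ty":0,"tz":1.5,"ax":0,"ay":0,"az":0,"fingers":0.1},{"tx":0,"ty":0,"tz":1.5,"ax":0,"ay":0,"az":0,"fingers":0.1}])

```text
time_s: 40.32
tcp_pos: [0.4817, -0.3804, 0.1886]
ee_rot: [0.002, 1.0, 0.0, 0.002]
contact_force: [-1.6, 1.8, 4.3]
grip_width: 0.0233
```

Call:
apply_moves(commands=[{"tx":0,"ty":0,"tz":0,"ax":0,"ay":0,"az":0,"fingers":0.35},{"tx":0,"ty":0,"tz":0,"ax":0,"ay":0,"az":0,"fingers":0.55},{"tx":0,"ty":0,"tz":0,"ax":0,"ay":0,"az":0,"fingers":0.6},{"tx":0,"ty":0,"tz":0,"ax":0,"ay":0,"az":0,"fingers":0.6},{"tx":0,"ty":0,"tz":-20,"ax":0,"ay":0,"az":0,"fingers":0.6},{"tx":0,"ty":0,"tz":-55,"ax":0,"ay":0,"az":0,"fingers":0.6},{"tx":0,"ty":0,"tz":-85,"ax":0,"ay":0,"az":0,"fingers":0.6},{"tx":5,"ty":-40,"tz":-85,"ax":0,"ay":0,"az":0,"fingers":0.6},{"tx":10,"ty":-80,"tz":-85,"ax":0,"ay":0,"az":0,"fingers":0.6},{"tx":15,"ty":-120,"tz":-85,"ax":0,"ay":0,"az":0,"fingers":0.6},{"tx":20,"ty":-160,"tz":-85,"ax":0,"ay":0,"az":0,"fingers":0.6},{"tx":25,"ty":-200,"tz":-85,"ax":0,"ay":0,"az":0,"fingers":0.6}])

```text
time_s: 41.32
tcp_pos: [0.506, -0.1784, 0.2727]
ee_rot: [0.002, 1.0, -0.0, 0.002]
contact_force: [0.9, 0.5, -0.3]
grip_width: 0.0513
```

Run:
```python
from h import *
np.set_printoptions(precision=4,suppress=True)
t=grab('top','t23.png');a=t['image'];cv2.imwrite('pics/t23c.png',cv2.resize(a[110:350,180:500],(800,600),interpolation=cv2.INTER_CUBIC))
s=grab('scene','s23.png');C=cloud(t);X,Y,Z=C[...,0],C[...,1],C[...,2]
for x in (.555,.481):
  m=(np.hypot(X-x,Y+.38)<.035)&(Z>.2)&(Z<.26);P=C[m];zt=np.percentile(P[:,2],98);print(P[P[:,2]>zt-.012].mean(0),zt)
plan(.532,.3785,.265,90)
```

```text
[ 0.5548 -0.3788  0.2445] 0.24821684872524552
[ 0.48   -0.3799  0.2333] 0.23774349148386245
t [  29.  -553.7    6.5] a [ 0.003 -0.005  0.007] rows 13.3 0.1 | tcp [ 0.5066 -0.1754  0.2728] jaw -89.6 q6 1.13 grip 0.0512 t 41.4167
```

View pics/t23c.png

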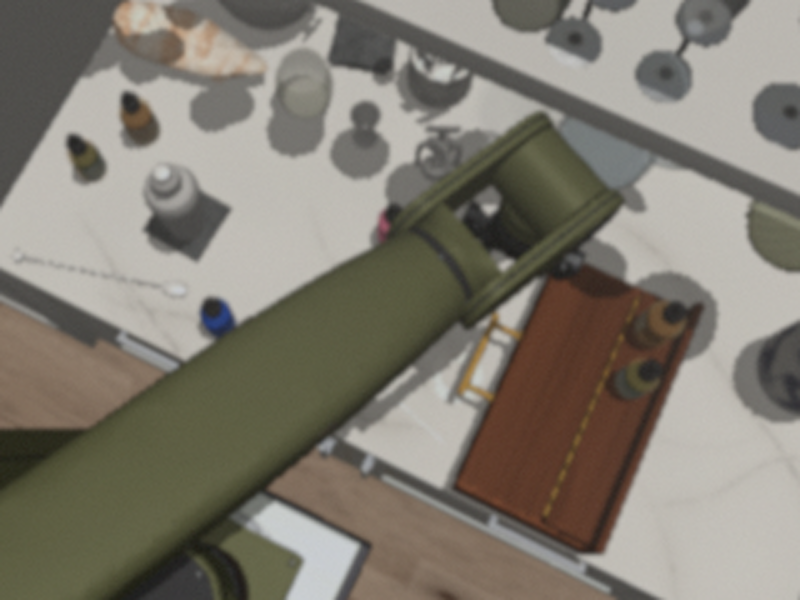

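Call:
apply_moves(commands=[{"tx":29,"ty":-553,"tz":0,"ax":0.003,"ay":-0.005,"az":0.007,"fingers":0.6},{"tx":29,"ty":-553,"tz":0,"ax":0.003,"ay":-0.005,"az":0.007,"fingers":0.6},{"tx":29,"ty":-553,"tz":0,"ax":0.003,"ay":-0.005,"az":0.007,"fingers":0.6},{"tx":29,"ty":-553,"tz":0,"ax":0.003,"ay":-0.005,"az":0.007,"fingers":0.6},{"tx":29,"ty":-553,"tz":0,"ax":0.003,"ay":-0.005,"az":0.007,"fingers":0.6},{"tx":29,"ty":-553,"tz":0,"ax":0.003,"ay":-0.005,"az":0.007,"fingers":0.6},{"tx":29,"ty":-553,"tz":0,"ax":0.003,"ay":-0.005,"az":0.007,"fingers":0.6},{"tx":29,"ty":-553,"tz":0,"ax":0.003,"ay":-0.005,"az":0.007,"fingers":0.6},{"tx":29,"ty":-553,"tz":0,"ax":0.003,"ay":-0.005,"az":0.007,"fingers":0.6},{"tx":29,"ty":-553,"tz":0,"ax":0.003,"ay":-0.005,"az":0.007,"fingers":0.6},{"tx":29,"ty":-553,"tz":0,"ax":0.003,"ay":-0.005,"az":0.007,"fingers":0.6},{"tx":29,"ty":-553,"tz":0,"ax":0.003,"ay":-0.005,"az":0.007,"fingers":0.6}])

```text
time_s: 42.42
tcp_pos: [0.5294, 0.3211, 0.2714]
ee_rot: [-0.0, 1.0, -0.0, 0.0]
contact_force: [0.6, -0.3, 0.8]
grip_width: 0.0513
```

Run:
```python
from h import *
plan(.532,.3785,.18,90)
```

```text
t [  2.5 -57.4  91.4] a [-0.    -0.    -0.001] rows 2.6 0.0 | tcp [0.5294 0.3211 0.2714] jaw -90.0 q6 2.03 grip 0.0513 t 42.4167
```

Call:
apply_moves(commands=[{"tx":2.5,"ty":-35,"tz":0,"ax":0,"ay":0,"az":0,"fingers":0.7},{"tx":2.5,"ty":-55,"tz":10,"ax":0,"ay":0,"az":0,"fingers":0.7},{"tx":2.5,"ty":-57,"tz":40,"ax":0,"ay":0,"az":0,"fingers":0.7},{"tx":2.5,"ty":-57,"tz":75,"ax":0,"ay":0,"az":0,"fingers":0.7},{"tx":2.5,"ty":-57,"tz":91,"ax":0,"ay":0,"az":0,"fingers":0.7},{"tx":2.5,"ty":-57,"tz":91,"ax":0,"ay":0,"az":0,"fingers":0.7}])

```text
time_s: 42.92
tcp_pos: [0.5294, 0.3762, 0.1736]
ee_rot: [0.003, 1.0, -0.0, -0.004]
contact_force: [0.0, 0.1, -1.5]
grip_width: 0.0598
```

Run:
```python
from h import *
s=grab('scene','s24.png');a=s['image'];cv2.imwrite('pics/s24c.png',cv2.resize(a[180:300,140:290],(750,600),interpolation=cv2.INTER_CUBIC))
get_image('top');get_image('top');plan(.532,.3785,.088,90)
```

```text
t [-1.1 -0.3 93.7] a [-0.001 -0.002 -0.001] rows 2.2 0.0 | tcp [0.5329 0.3781 0.1817] jaw -90.1 q6 2.11 grip 0.0598 t 43.0667
```

View pics/s24c.png

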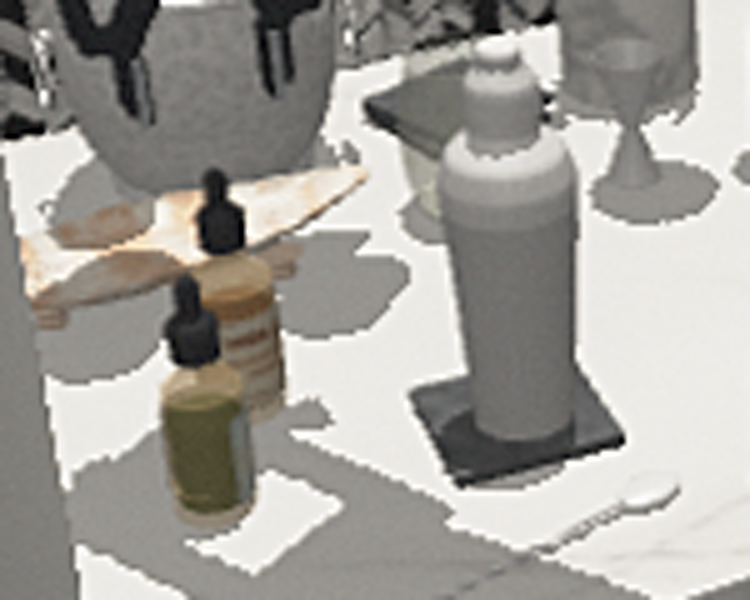

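Call:
apply_moves(commands=[{"tx":-1,"ty":0,"tz":30,"ax":0,"ay":-0.002,"az":0,"fingers":0.7},{"tx":-1,"ty":0,"tz":65,"ax":0,"ay":-0.002,"az":0,"fingers":0.7},{"tx":-1,"ty":0,"tz":92,"ax":0,"ay":-0.002,"az":0,"fingers":0.7},{"tx":-1,"ty":0,"tz":94,"ax":0,"ay":-0.002,"az":0,"fingers":0.7},{"tx":-1,"ty":0,"tz":94,"ax":0,"ay":-0.002,"az":0,"fingers":0.7},{"tx":-1,"ty":0,"tz":94,"ax":0,"ay":-0.002,"az":0,"fingers":0.4},{"tx":-1,"ty":0,"tz":94,"ax":0,"ay":-0.002,"az":0,"fingers":0.1},{"tx":-1,"ty":0,"tz":94,"ax":0,"ay":-0.002,"az":0,"fingers":0.1},{"tx":-1,"ty":0,"tz":94,"ax":0,"ay":-0.002,"az":0,"fingers":0.1},{"tx":-1,"ty":0,"tz":94,"ax":0,"ay":-0.002,"az":0,"fingers":0.1},{"tx":-1,"ty":0,"tz":94,"ax":0,"ay":-0.002,"az":0,"fingers":0.1}], squeeze=40)

```text
time_s: 43.98
tcp_pos: [0.5341, 0.3793, 0.0914]
ee_rot: [-0.002, 1.0, -0.001, 0.002]
contact_force: [0.7, -0.5, 7.4]
grip_width: 0.0239
```

Run:
```python
from h import *
plan(.405,-.381,.30,90);print(read_state()['contact_force'])
```

```text
t [-127.2  759.7 -211.9] a [-0.004 -0.005 -0.001] rows 19.2 0.0 | tcp [0.5341 0.3793 0.0914] jaw -90.1 q6 2.11 grip 0.0239 t 43.9833
[ 0.745377   -0.48596418  7.44144708]
```

Call:
apply_moves(commands=[{"tx":0,"ty":0,"tz":-20,"ax":0,"ay":0,"az":0,"fingers":0.1},{"tx":0,"ty":0,"tz":-55,"ax":0,"ay":-0.004,"az":0,"fingers":0.1},{"tx":0,"ty":0,"tz":-95,"ax":0,"ay":-0.004,"az":0,"fingers":0.1},{"tx":0,"ty":5,"tz":-135,"ax":0,"ay":-0.004,"az":0,"fingers":0.1},{"tx":0,"ty":20,"tz":-170,"ax":0,"ay":-0.004,"az":0,"fingers":0.1},{"tx":0,"ty":50,"tz":-200,"ax":0,"ay":-0.004,"az":0,"fingers":0.1},{"tx":0,"ty":88,"tz":-212,"ax":0,"ay":-0.004,"az":0,"fingers":0.1},{"tx":0,"ty":128,"tz":-212,"ax":0,"ay":-0.004,"az":0,"fingers":0.1},{"tx":0,"ty":168,"tz":-212,"ax":0,"ay":-0.004,"az":0,"fingers":0.1},{"tx":0,"ty":208,"tz":-212,"ax":0,"ay":-0.004,"az":0,"fingers":0.1},{"tx":0,"ty":248,"tz":-212,"ax":0,"ay":-0.004,"az":0,"fingers":0.1},{"tx":0,"ty":288,"tz":-212,"ax":0,"ay":-0.004,"az":0,"fingers":0.1}])

```text
time_s: 44.98
tcp_pos: [0.5321, 0.0888, 0.3029]
ee_rot: [-0.002, 1.0, -0.0, 0.001]
contact_force: [0.3, 0.1, -1.0]
grip_width: 0.024
```

Run:
```python
from h import *
plan(.405,-.36,.30,90);print(read_state()['contact_force'])
```

```text
t [-126.8  448.9    1. ] a [-0.004 -0.002 -0.001] rows 11.2 0.0 | tcp [0.5321 0.0888 0.3029] jaw -90.0 q6 1.64 grip 0.024 t 44.9833
[ 0.28989921  0.10488031 -0.97870181]
```

Call:
apply_moves(commands=[{"tx":-16,"ty":36,"tz":0,"ax":-0.004,"ay":-0.002,"az":0,"fingers":0.1},{"tx":-32,"ty":74,"tz":0,"ax":-0.004,"ay":-0.002,"az":0,"fingers":0.1},{"tx":-48,"ty":112,"tz":0,"ax":-0.004,"ay":-0.002,"az":0,"fingers":0.1},{"tx":-64,"ty":150,"tz":0,"ax":-0.004,"ay":-0.002,"az":0,"fingers":0.1},{"tx":-80,"ty":188,"tz":0,"ax":-0.004,"ay":-0.002,"az":0,"fingers":0.1},{"tx":-96,"ty":226,"tz":0,"ax":-0.004,"ay":-0.002,"az":0,"fingers":0.1},{"tx":-112,"ty":264,"tz":0,"ax":-0.004,"ay":-0.002,"az":0,"fingers":0.1},{"tx":-124,"ty":302,"tz":0,"ax":-0.004,"ay":-0.002,"az":0,"fingers":0.1},{"tx":-127,"ty":342,"tz":0,"ax":-0.004,"ay":-0.002,"az":0,"fingers":0.1},{"tx":-127,"ty":382,"tz":0,"ax":-0.004,"ay":-0.002,"az":0,"fingers":0.1},{"tx":-127,"ty":420,"tz":0,"ax":-0.004,"ay":-0.002,"az":0,"fingers":0.1},{"tx":-127,"ty":450,"tz":0,"ax":-0.004,"ay":-0.002,"az":0,"fingers":0.1}])

```text
time_s: 45.98
tcp_pos: [0.4039, -0.3637, 0.3013]
ee_rot: [0.001, 1.0, -0.001, 0.0]
contact_force: [0.4, -0.6, -2.0]
grip_width: 0.0241
```

Run:
```python
from h import *
get_image('top');get_image('top');get_image('top');s=grab('scene','s25.png');plan(.405,-.380,.23,90);print(read_state()['contact_force'])
```

```text
t [ 0.6 18.8 70.7] a [-0.001  0.    -0.002] rows 1.8 0.0 | tcp [ 0.4045 -0.3613  0.3007] jaw -90.1 q6 0.74 grip 0.0242 t 46.1833
[-0.42144195  0.80987825 -2.00246149]
```

View pics/s25.png

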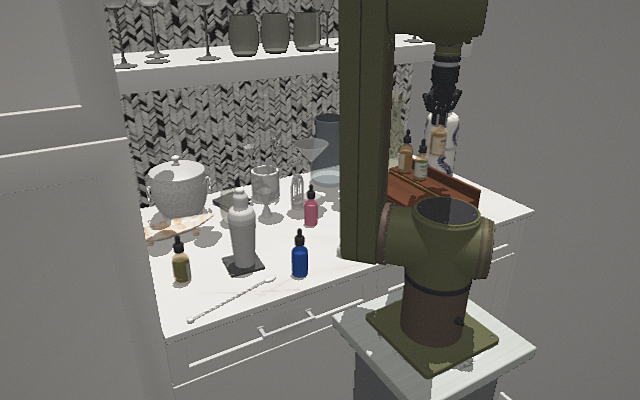

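Call:
apply_moves(commands=[{"tx":0.5,"ty":19,"tz":0,"ax":0,"ay":0,"az":-0.002,"fingers":0.1},{"tx":0.5,"ty":19,"tz":25,"ax":0,"ay":0,"az":-0.002,"fingers":0.1},{"tx":0.5,"ty":19,"tz":60,"ax":0,"ay":0,"az":-0.002,"fingers":0.1},{"tx":0.5,"ty":19,"tz":85,"ax":0,"ay":0,"az":-0.002,"fingers":0.1},{"tx":0.5,"ty":19,"tz":98,"ax":0,"ay":0,"az":-0.002,"fingers":0.1},{"tx":0.5,"ty":19,"tz":101,"ax":0,"ay":0,"az":-0.002,"fingers":0.1},{"tx":0.5,"ty":19,"tz":101,"ax":0,"ay":0,"az":-0.002,"fingers":0.1},{"tx":0.5,"ty":19,"tz":101,"ax":0,"ay":0,"az":-0.002,"fingers":0.1}])

```text
time_s: 46.85
tcp_pos: [0.4058, -0.3805, 0.2019]
ee_rot: [0.001, 1.0, 0.0, 0.001]
contact_force: [-0.1, -0.3, -1.5]
grip_width: 0.0239
```

Call:
apply_moves(commands=[{"tx":0,"ty":0,"tz":3,"ax":0,"ay":0,"az":0,"fingers":0.1},{"tx":0,"ty":0,"tz":3,"ax":0,"ay":0,"az":0,"fingers":0.1},{"tx":0,"ty":0,"tz":3,"ax":0,"ay":0,"az":0,"fingers":0.1}])

```text
time_s: 47.1
tcp_pos: [0.4063, -0.381, 0.2004]
ee_rot: [0.002, 1.0, 0.0, 0.002]
contact_force: [0.2, -0.6, -2.5]
grip_width: 0.024
```

Call:
apply_moves(commands=[{"tx":0,"ty":0,"tz":1.5,"ax":0,"ay":0,"az":0,"fingers":0.1},{"tx":0,"ty":0,"tz":1.5,"ax":0,"ay":0,"az":0,"fingers":0.1}])

```text
time_s: 47.27
tcp_pos: [0.4065, -0.3813, 0.1994]
ee_rot: [0.002, 1.0, 0.0, 0.002]
contact_force: [-1.0, 0.7, -1.3]
grip_width: 0.0239
```

Call:
apply_moves(commands=[{"tx":0,"ty":0,"tz":2.5,"ax":0,"ay":0,"az":0,"fingers":0.1},{"tx":0,"ty":0,"tz":4.5,"ax":0,"ay":0,"az":0,"fingers":0.1},{"tx":0,"ty":0,"tz":4.5,"ax":0,"ay":0,"az":0,"fingers":0.1}])

```text
time_s: 47.52
tcp_pos: [0.4064, -0.3813, 0.1946]
ee_rot: [0.002, 1.0, 0.0, 0.002]
contact_force: [-0.2, -0.9, -1.3]
grip_width: 0.0241
```

Call:
apply_moves(commands=[{"tx":0,"ty":0,"tz":2,"ax":0,"ay":0,"az":0,"fingers":0.1},{"tx":0,"ty":0,"tz":2,"ax":0,"ay":0,"az":0,"fingers":0.1}])

```text
time_s: 47.68
tcp_pos: [0.4068, -0.3817, 0.1944]
ee_rot: [0.002, 1.0, 0.0, 0.002]
contact_force: [-1.8, 0.5, 4.9]
grip_width: 0.024
```

Contact; release and go for the last bottle.

Call:
apply_moves(commands=[{"tx":0,"ty":0,"tz":0,"ax":0,"ay":0,"az":0,"fingers":0.35},{"tx":0,"ty":0,"tz":0,"ax":0,"ay":0,"az":0,"fingers":0.55},{"tx":0,"ty":0,"tz":0,"ax":0,"ay":0,"az":0,"fingers":0.6},{"tx":0,"ty":0,"tz":0,"ax":0,"ay":0,"az":0,"fingers":0.6},{"tx":0,"ty":0,"tz":-20,"ax":0,"ay":0,"az":0,"fingers":0.6},{"tx":0,"ty":0,"tz":-55,"ax":0,"ay":0,"az":0,"fingers":0.6},{"tx":0,"ty":0,"tz":-90,"ax":0,"ay":0,"az":0,"fingers":0.6},{"tx":0,"ty":-40,"tz":-95,"ax":0,"ay":0,"az":0,"fingers":0.6},{"tx":10,"ty":-80,"tz":-95,"ax":0,"ay":0,"az":0,"fingers":0.6},{"tx":30,"ty":-120,"tz":-95,"ax":0,"ay":0,"az":0,"fingers":0.6},{"tx":50,"ty":-160,"tz":-95,"ax":0,"ay":0,"az":0,"fingers":0.6},{"tx":70,"ty":-200,"tz":-95,"ax":0,"ay":0,"az":0,"fingers":0.6}])

```text
time_s: 48.68
tcp_pos: [0.4724, -0.1877, 0.2889]
ee_rot: [0.003, 1.0, -0.0, 0.003]
contact_force: [0.6, 0.2, -0.1]
grip_width: 0.051
```

Run:
```python
from h import *
np.set_printoptions(precision=4,suppress=True)
t=grab('top');C=cloud(t);X,Y,Z=C[...,0],C[...,1],C[...,2]
for x in (.555,.481,.406):
  m=(np.hypot(X-x,Y+.38)<.035)&(Z>.2)&(Z<.26);P=C[m];zt=np.percentile(P[:,2],98);print(P[P[:,2]>zt-.012].mean(0),zt)
print(*topc(C,(.448,.415),.045))
plan(.53,.33,.29,90)
plan(.448,.417,.29,90)
```

```text
[ 0.5549 -0.3789  0.2442] 0.24741201389642242
[ 0.4794 -0.3796  0.2341] 0.23827413198453945
[ 0.4052 -0.382   0.2428] 0.24587486108962978
[0.4487 0.4154] [0.4487 0.4152] 0.13372566642237393 14
t [  58.3 -511.2   -0.7] a [-0.    -0.007  0.006] rows 12.3 0.1 | tcp [ 0.475  -0.1816  0.2888] jaw -89.6 q6 1.09 grip 0.0512 t 48.7333
t [ -23.1 -598.8   -1.3] a [-0.    -0.007  0.006] rows 14.4 0.1 | tcp [ 0.475  -0.1816  0.2888] jaw -89.6 q6 1.09 grip 0.0512 t 48.7333
```

Call:
apply_moves(commands=[{"tx":-20,"ty":-595,"tz":0,"ax":0,"ay":-0.007,"az":0.006,"fingers":0.6},{"tx":-20,"ty":-595,"tz":0,"ax":0,"ay":-0.007,"az":0.006,"fingers":0.6},{"tx":-20,"ty":-595,"tz":0,"ax":0,"ay":-0.007,"az":0.006,"fingers":0.6},{"tx":-20,"ty":-595,"tz":0,"ax":0,"ay":-0.007,"az":0.006,"fingers":0.6},{"tx":-20,"ty":-595,"tz":0,"ax":0,"ay":-0.007,"az":0.006,"fingers":0.6},{"tx":-20,"ty":-595,"tz":0,"ax":0,"ay":-0.007,"az":0.006,"fingers":0.6},{"tx":-20,"ty":-595,"tz":0,"ax":0,"ay":-0.007,"az":0.006,"fingers":0.6},{"tx":-20,"ty":-595,"tz":0,"ax":0,"ay":-0.007,"az":0.006,"fingers":0.6},{"tx":-20,"ty":-595,"tz":0,"ax":0,"ay":-0.007,"az":0.006,"fingers":0.6},{"tx":-20,"ty":-595,"tz":0,"ax":0,"ay":-0.007,"az":0.006,"fingers":0.6},{"tx":-20,"ty":-595,"tz":0,"ax":0,"ay":-0.007,"az":0.006,"fingers":0.6},{"tx":-20,"ty":-595,"tz":0,"ax":0,"ay":-0.007,"az":0.006,"fingers":0.6}])

```text
time_s: 49.73
tcp_pos: [0.4542, 0.3122, 0.2886]
ee_rot: [0.0, 1.0, 0.0, 0.0]
contact_force: [1.3, -0.6, 0.2]
grip_width: 0.0513
```

Run:
```python
from h import *
plan(.448,.4165,.18,90)
```

```text
t [  -6.2 -104.3  108.6] a [ 0.    -0.001  0.001] rows 3.6 0.0 | tcp [0.4542 0.3122 0.2886] jaw -89.9 q6 2.07 grip 0.0513 t 49.7333
```

Call:
apply_moves(commands=[{"tx":-6,"ty":-40,"tz":0,"ax":0,"ay":0,"az":0,"fingers":0.55},{"tx":-6,"ty":-75,"tz":0,"ax":0,"ay":0,"az":0,"fingers":0.55},{"tx":-6,"ty":-100,"tz":10,"ax":0,"ay":0,"az":0,"fingers":0.55},{"tx":-6,"ty":-104,"tz":40,"ax":0,"ay":0,"az":0,"fingers":0.55},{"tx":-6,"ty":-104,"tz":80,"ax":0,"ay":0,"az":0,"fingers":0.55},{"tx":-6,"ty":-104,"tz":108,"ax":0,"ay":0,"az":0,"fingers":0.55},{"tx":-6,"ty":-104,"tz":108,"ax":0,"ay":0,"az":0,"fingers":0.55}])

```text
time_s: 50.32
tcp_pos: [0.4445, 0.4135, 0.1719]
ee_rot: [0.004, 1.0, 0.001, -0.005]
contact_force: [-1.6, -0.6, -1.6]
grip_width: 0.0474
```

Run:
```python
from h import *
get_image('top');get_image('top');s=grab('scene','s26.png');plan(.448,.4165,.082,90);print(read_state()['contact_force'])
```

```text
t [-1.100e+00  1.000e-01  1.001e+02] a [-0.001 -0.002  0.001] rows 2.4 0.0 | tcp [0.4489 0.4165 0.1821] jaw -90.0 q6 2.23 grip 0.0468 t 50.4667
[0.23771857 0.5551229  1.59107349]
```

View pics/s26.png

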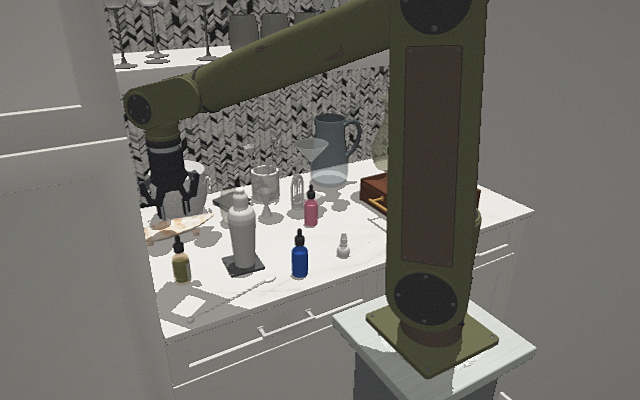

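Call:
apply_moves(commands=[{"tx":-1,"ty":0,"tz":30,"ax":0,"ay":-0.002,"az":0,"fingers":0.55},{"tx":-1,"ty":0,"tz":65,"ax":0,"ay":-0.002,"az":0,"fingers":0.55},{"tx":-1,"ty":0,"tz":95,"ax":0,"ay":-0.002,"az":0,"fingers":0.55},{"tx":-1,"ty":0,"tz":100,"ax":0,"ay":-0.002,"az":0,"fingers":0.55},{"tx":-1,"ty":0,"tz":100,"ax":0,"ay":-0.002,"az":0,"fingers":0.55},{"tx":-1,"ty":0,"tz":100,"ax":0,"ay":-0.002,"az":0,"fingers":0.3},{"tx":-1,"ty":0,"tz":100,"ax":0,"ay":-0.002,"az":0,"fingers":0.1},{"tx":-1,"ty":0,"tz":100,"ax":0,"ay":-0.002,"az":0,"fingers":0.1},{"tx":-1,"ty":0,"tz":100,"ax":0,"ay":-0.002,"az":0,"fingers":0.1},{"tx":-1,"ty":0,"tz":100,"ax":0,"ay":-0.002,"az":0,"fingers":0.1},{"tx":-1,"ty":0,"tz":100,"ax":0,"ay":-0.002,"az":0,"fingers":0.1}], squeeze=40)

```text
time_s: 51.38
tcp_pos: [0.4504, 0.4182, 0.0862]
ee_rot: [-0.002, 1.0, 0.0, 0.003]
contact_force: [0.2, -0.5, 6.8]
grip_width: 0.0235
```

Call:
apply_moves(commands=[{"tx":0,"ty":0,"tz":-20,"ax":0,"ay":0,"az":0,"fingers":0.1},{"tx":0,"ty":0,"tz":-55,"ax":0,"ay":0,"az":0,"fingers":0.1},{"tx":0,"ty":0,"tz":-95,"ax":0,"ay":0,"az":0,"fingers":0.1},{"tx":0,"ty":0,"tz":-135,"ax":0,"ay":0,"az":0,"fingers":0.1},{"tx":0,"ty":0,"tz":-175,"ax":0,"ay":0,"az":0,"fingers":0.1},{"tx":20,"ty":10,"tz":-205,"ax":0,"ay":0,"az":0,"fingers":0.1},{"tx":50,"ty":30,"tz":-220,"ax":0,"ay":0,"az":0,"fingers":0.1},{"tx":80,"ty":60,"tz":-220,"ax":0,"ay":0,"az":0,"fingers":0.1},{"tx":85,"ty":98,"tz":-220,"ax":0,"ay":0,"az":0,"fingers":0.1},{"tx":85,"ty":138,"tz":-220,"ax":0,"ay":0,"az":0,"fingers":0.1},{"tx":85,"ty":178,"tz":-220,"ax":0,"ay":0,"az":0,"fingers":0.1},{"tx":85,"ty":218,"tz":-220,"ax":0,"ay":0,"az":0,"fingers":0.1}])

```text
time_s: 52.38
tcp_pos: [0.5342, 0.1975, 0.3064]
ee_rot: [-0.003, 1.0, 0.001, 0.003]
contact_force: [1.2, 0.0, -0.7]
grip_width: 0.0235
```

Run:
```python
from h import *
plan(.34,-.2,.30,90);print(read_state()['contact_force'])
```

```text
t [-194.7  397.3    3.1] a [-0.005 -0.007  0.001] rows 10.6 0.1 | tcp [0.5342 0.1975 0.3064] jaw -89.9 q6 1.83 grip 0.0235 t 52.3833
[ 1.18437176  0.01248057 -0.71250192]
```

Call:
apply_moves(commands=[{"tx":-10,"ty":36,"tz":2,"ax":-0.005,"ay":-0.007,"az":0,"fingers":0.1},{"tx":-25,"ty":72,"tz":2,"ax":-0.005,"ay":-0.007,"az":0,"fingers":0.1},{"tx":-43,"ty":106,"tz":2,"ax":-0.005,"ay":-0.007,"az":0,"fingers":0.1},{"tx":-61,"ty":140,"tz":2,"ax":-0.005,"ay":-0.007,"az":0,"fingers":0.1},{"tx":-79,"ty":174,"tz":2,"ax":-0.005,"ay":-0.007,"az":0,"fingers":0.1},{"tx":-97,"ty":208,"tz":2,"ax":-0.005,"ay":-0.007,"az":0,"fingers":0.1},{"tx":-115,"ty":242,"tz":2,"ax":-0.005,"ay":-0.007,"az":0,"fingers":0.1},{"tx":-133,"ty":276,"tz":2,"ax":-0.005,"ay":-0.007,"az":0,"fingers":0.1},{"tx":-151,"ty":310,"tz":2,"ax":-0.005,"ay":-0.007,"az":0,"fingers":0.1},{"tx":-169,"ty":344,"tz":2,"ax":-0.005,"ay":-0.007,"az":0,"fingers":0.1},{"tx":-187,"ty":378,"tz":2,"ax":-0.005,"ay":-0.007,"az":0,"fingers":0.1},{"tx":-203,"ty":412,"tz":2,"ax":-0.005,"ay":-0.007,"az":0,"fingers":0.1}])

```text
time_s: 53.38
tcp_pos: [0.3303, -0.216, 0.3021]
ee_rot: [0.001, 1.0, 0.001, 0.001]
contact_force: [1.6, -0.7, -2.0]
grip_width: 0.0237
```

Call:
apply_moves(commands=[{"tx":0,"ty":38,"tz":0,"ax":0,"ay":0,"az":0,"fingers":0.1},{"tx":0,"ty":76,"tz":0,"ax":0,"ay":0,"az":0,"fingers":0.1},{"tx":0,"ty":112,"tz":0,"ax":0,"ay":0,"az":0,"fingers":0.1},{"tx":0,"ty":145,"tz":0,"ax":0,"ay":0,"az":0,"fingers":0.1},{"tx":0,"ty":165,"tz":0,"ax":0,"ay":0,"az":0,"fingers":0.1},{"tx":0,"ty":165,"tz":0,"ax":0,"ay":0,"az":0,"fingers":0.1}])

```text
time_s: 53.88
tcp_pos: [0.3298, -0.3841, 0.3027]
ee_rot: [0.001, 1.0, -0.001, 0.001]
contact_force: [-0.2, 1.1, -1.6]
grip_width: 0.0236
```

Run:
```python
from h import *
get_image('top');get_image('top');get_image('top');s=grab('scene','s27.png');plan(.33,-.380,.196,90);print(read_state()['contact_force'])
```

```text
t [ -0.9  -0.4 106.8] a [ 0.002 -0.002  0.002] rows 2.6 0.0 | tcp [ 0.3306 -0.3802  0.3028] jaw -89.9 q6 0.61 grip 0.024 t 54.0833
[-0.5453879   0.72426129 -1.67495272]
```

View pics/s27.png

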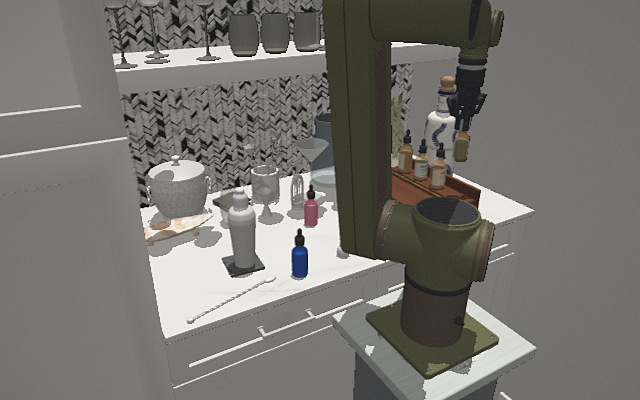

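Call:
apply_moves(commands=[{"tx":-1,"ty":0,"tz":25,"ax":0.002,"ay":-0.002,"az":0.002,"fingers":0.1},{"tx":-1,"ty":0,"tz":60,"ax":0.002,"ay":-0.002,"az":0.002,"fingers":0.1},{"tx":-1,"ty":0,"tz":90,"ax":0.002,"ay":-0.002,"az":0.002,"fingers":0.1},{"tx":-1,"ty":0,"tz":105,"ax":0.002,"ay":-0.002,"az":0.002,"fingers":0.1},{"tx":-1,"ty":0,"tz":109,"ax":0.002,"ay":-0.002,"az":0.002,"fingers":0.1},{"tx":-1,"ty":0,"tz":109,"ax":0.002,"ay":-0.002,"az":0.002,"fingers":0.1},{"tx":-1,"ty":0,"tz":109,"ax":0.002,"ay":-0.002,"az":0.002,"fingers":0.1},{"tx":-1,"ty":0,"tz":109,"ax":0.002,"ay":-0.002,"az":0.002,"fingers":0.1}])

```text
time_s: 54.75
tcp_pos: [0.3308, -0.3811, 0.1963]
ee_rot: [0.002, 1.0, 0.0, 0.001]
contact_force: [-0.4, 0.0, -2.0]
grip_width: 0.0236
```

Call:
apply_moves(commands=[{"tx":0,"ty":0,"tz":3,"ax":0,"ay":0,"az":0,"fingers":0.1},{"tx":0,"ty":0,"tz":4,"ax":0,"ay":0,"az":0,"fingers":0.1},{"tx":0,"ty":0,"tz":4,"ax":0,"ay":0,"az":0,"fingers":0.1}])

```text
time_s: 55.0
tcp_pos: [0.331, -0.3814, 0.1931]
ee_rot: [0.002, 1.0, 0.0, 0.002]
contact_force: [-0.0, -0.4, -1.3]
grip_width: 0.0238
```

Call:
apply_moves(commands=[{"tx":0,"ty":0,"tz":1.5,"ax":0,"ay":0,"az":0,"fingers":0.1},{"tx":0,"ty":0,"tz":1.5,"ax":0,"ay":0,"az":0,"fingers":0.1}])

```text
time_s: 55.17
tcp_pos: [0.331, -0.3815, 0.1916]
ee_rot: [0.002, 1.0, 0.0, 0.002]
contact_force: [-0.4, -0.6, -2.4]
grip_width: 0.0238
```

Call:
apply_moves(commands=[{"tx":0,"ty":0,"tz":2,"ax":0,"ay":0,"az":0,"fingers":0.1},{"tx":0,"ty":0,"tz":2.5,"ax":0,"ay":0,"az":0,"fingers":0.1},{"tx":0,"ty":0,"tz":2.5,"ax":0,"ay":0,"az":0,"fingers":0.1}])

```text
time_s: 55.42
tcp_pos: [0.3311, -0.3817, 0.1894]
ee_rot: [0.002, 1.0, 0.0, 0.002]
contact_force: [0.4, 0.5, 0.8]
grip_width: 0.0237
```

Call:
apply_moves(commands=[{"tx":0,"ty":0,"tz":1.5,"ax":0,"ay":0,"az":0,"fingers":0.1},{"tx":0,"ty":0,"tz":1.5,"ax":0,"ay":0,"az":0,"fingers":0.1}])

```text
time_s: 55.58
tcp_pos: [0.3314, -0.3821, 0.1893]
ee_rot: [0.003, 1.0, 0.0, 0.002]
contact_force: [-1.8, 1.0, 4.9]
grip_width: 0.0235
```

Release, rise, and move clear of the organiser to check everything.

Call:
apply_moves(commands=[{"tx":0,"ty":0,"tz":0,"ax":0,"ay":0,"az":0,"fingers":0.35},{"tx":0,"ty":0,"tz":0,"ax":0,"ay":0,"az":0,"fingers":0.55},{"tx":0,"ty":0,"tz":0,"ax":0,"ay":0,"az":0,"fingers":0.6},{"tx":0,"ty":0,"tz":0,"ax":0,"ay":0,"az":0,"fingers":0.6},{"tx":0,"ty":0,"tz":-20,"ax":0,"ay":0,"az":0,"fingers":0.6},{"tx":0,"ty":0,"tz":-55,"ax":0,"ay":0,"az":0,"fingers":0.6},{"tx":0,"ty":0,"tz":-95,"ax":0,"ay":0,"az":0,"fingers":0.6},{"tx":10,"ty":-38,"tz":-105,"ax":0,"ay":0,"az":0,"fingers":0.6},{"tx":20,"ty":-76,"tz":-110,"ax":0,"ay":0,"az":0,"fingers":0.6},{"tx":30,"ty":-114,"tz":-110,"ax":0,"ay":0,"az":0,"fingers":0.6},{"tx":40,"ty":-152,"tz":-110,"ax":0,"ay":0,"az":0,"fingers":0.6},{"tx":50,"ty":-190,"tz":-110,"ax":0,"ay":0,"az":0,"fingers":0.6}])

```text
time_s: 56.58
tcp_pos: [0.3809, -0.1899, 0.2986]
ee_rot: [0.003, 1.0, -0.0, 0.003]
contact_force: [1.3, 0.1, -0.1]
grip_width: 0.0514
```

Call:
apply_moves(commands=[{"tx":10,"ty":-40,"tz":0,"ax":0,"ay":0,"az":0,"fingers":0.6},{"tx":20,"ty":-80,"tz":0,"ax":0,"ay":0,"az":0,"fingers":0.6},{"tx":20,"ty":-120,"tz":0,"ax":0,"ay":0,"az":0,"fingers":0.6},{"tx":20,"ty":-160,"tz":0,"ax":0,"ay":0,"az":0,"fingers":0.6},{"tx":20,"ty":-180,"tz":0,"ax":0,"ay":0,"az":0,"fingers":0.6},{"tx":20,"ty":-180,"tz":0,"ax":0,"ay":0,"az":0,"fingers":0.6}])

```text
time_s: 57.08
tcp_pos: [0.4007, -0.0066, 0.2975]
ee_rot: [0.002, 1.0, 0.002, 0.003]
contact_force: [-0.1, -1.5, 0.3]
grip_width: 0.0516
```

Run:
```python
from h import *
np.set_printoptions(precision=4,suppress=True)
for k in range(4): t=get_image('top')
t=grab('top','t30.png');a=t['image'];cv2.imwrite('pics/t30c.png',cv2.resize(a[110:350,180:500],(800,600),interpolation=cv2.INTER_CUBIC))
s=grab('scene','s30.png');C=cloud(t);X,Y,Z=C[...,0],C[...,1],C[...,2];Cs=cloud(s)
for x in (.555,.481,.406,.331):
  m=(np.hypot(X-x,Y+.38)<.035)&(Z>.2)&(Z<.26);P=C[m];zt=np.percentile(P[:,2],98);print(P[P[:,2]>zt-.012].mean(0),zt)
for x0 in [.41,.43,.45,.47]:
  m=(abs(X-x0)<.008)&(Y>-.225)&(Y<-.16)&(Z>.05)&(Z<.08); print(x0,m.sum(),np.median(Y[m]) if m.sum() else '')
m=(np.hypot(Cs[...,0]-.441,Cs[...,1]-.257)<.06)&(Cs[...,2]>.03)&(Cs[...,2]<.15)&(s['z_map']>0); print('shaker body',circ(Cs[m],.0335).x,m.sum()); print(*topc(C,(.438,.255),.05,.15))
st=read_state();print(st['tcp_pos'],st['contact_force'],st['time_s'])
```

```text
[ 0.5546 -0.3787  0.2439] 0.24732189122014547
[ 0.4798 -0.3798  0.2338] 0.239605015840912
[ 0.4046 -0.3815  0.2445] 0.24745595039212034
[ 0.3299 -0.3822  0.2339] 0.2375089173476416
0.41 17 -0.1930254578138475
0.43 15 -0.19231945737471257
0.45 15 -0.1928736904399526
0.47 15 -0.1919697283983029
shaker body [0.4376 0.2546] 949
[0.4353 0.2539] [0.4365 0.2528] 0.22809420390450333 52
[ 0.401  -0.0109  0.2975] [ 0.0881  0.5309 -0.3191] 57.3833
```

View pics/t30c.png

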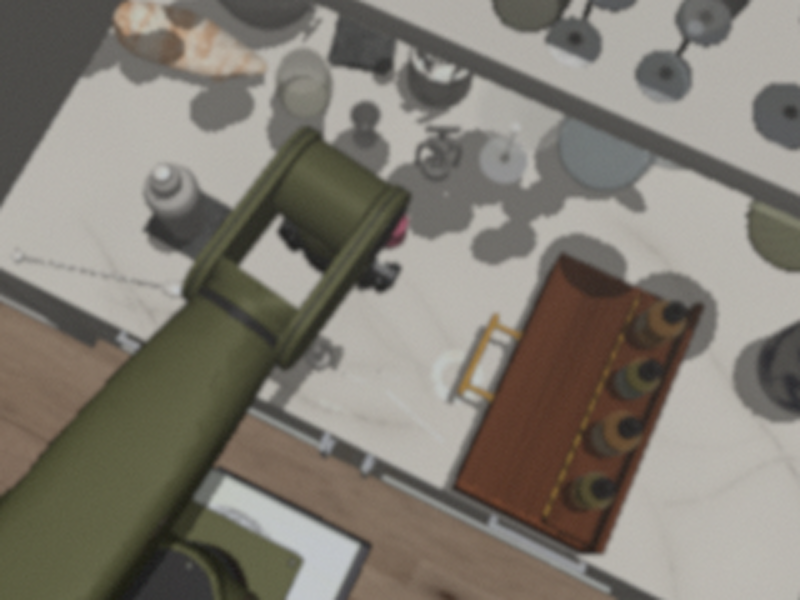

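View pics/s30.png

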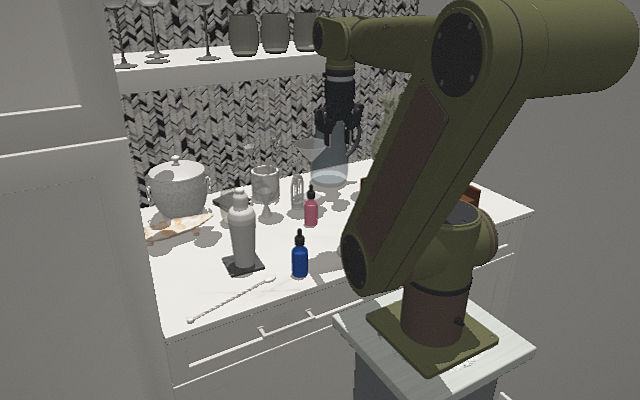

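```bash
python3 -c "
from h import *
print(finish_job())"
```

```text
the job is handed in; nothing more can be done
None
```

The bar is tidied and the job handed in at about 57 s of the 210 s. The hand-in gives no verdict, so what follows is from my own measurements.

- **Shaker:** it stands upright on the lone coaster, with its axis about 4 mm from the centre I measured. I gripped the cap twice because my first approach was a few mm off.
- **Drawer:** I moved the amber bottle that blocked it onto the ledge and pulled the drawer open about 134 mm. The opener and pick box lay flat inside when I checked from above, before closing. I then pushed it to a firm stop at about 12 N. The closed drawer hides its contents, so I could not see them again.
- **Bottles:** all four dropper bottles stand on the ledge, within about 3 mm of its centre line and 75 mm apart.
- **Left alone:** the jigger, tumbler, corkscrew, and the blue and pink look-alikes looked unmoved, though I didn't measure them again. I saw nothing knocked aside, and the arm was clear of everything at hand-in.

One reading agrees only roughly: the camera puts the closed handle at y ≈ -0.1925 m. The arm read -0.1946 m at the stop, and the dimensions imply -0.195 m. That is within the camera's roughly 2 mm calibration, so I took the drawer as fully home.

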